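# Pry up a laboratory shaker and shim it level

### The arm

A 6-joint arm with a two-finger parallel gripper is mounted at the origin on the work surface. World frame = base frame: x ahead of the robot, y to its left, z up, the work surface at z = 0. Lengths are in m, angles in rad, forces in N, time in s.
With the tool pointing down it reaches from about 0.15 to 0.775 m from the base axis. Payload 6.1 kg.
Tool frame: the origin (TCP) lies between the finger pads; the fingertips stand 25 mm ahead of it and the grasp point (between the pads) lies 6 mm ahead of it; z points along the fingers, x is the direction in which the jaws open and shut, and the axes are right-handed (so a half turn about z gives the same grasp; the last joint's range is limited). The gripper opens to 85 mm and grips with 20 to 120 N. Pads are 22 mm wide; open, the fingers measure 114 mm over their backs; the gripper's body (76 mm by 85 mm) begins 54 mm behind the grasp point. The pads swing forward as they close: fully open they stand 13 mm farther back than shut.
Start: joints at [1.171, 0.126, -0.04, 1.405, 0, 1.571], TCP at [0.204, 0.484, 0.256] pointing down, gripper open.
Joint ranges: [-2.72, 2.72], [-0.95, 1.95], [-1.27, 1.35], [-1.78, 2.02], [-1.46, 1.47], [-3.14, 3.14]. Speed limits (rad/s): [2.39, 2.39, 3.01, 3.14, 3.14, 3.14].

### API

Orientations are given as a unit quaternion [w, x, y, z].
In Python, from workcell import manip, cams, order gives the robot as it stands.
- The arm moves only by the shell command python3 -m crank 'ROWS' [FORCE]. ROWS is JSON, a list of rows, each an object of numbers: "dx", "dy", "dz": the shift along the tool's x, y, z in units of 0.5 m (1.0 is 0.5 m); "ax", "ay", "az": the turn, a rotation vector about the tool's x, y, z in units of pi/4 rad (1.0 is pi/4 rad); "hand": the opening, from 0 (shut) to 1 (fully open). A call has 1 to 12 rows; each row is the pose to reach, as a shift and turn from the pose measured when the call began, along the tool's axes at that moment; what a row does not reach only later rows make up. A row lasts 1/8 s, in which the tool goes at most 62.5 mm and 10.7 degrees, less where a joint would pass 70% of its speed; a pose out of reach is approached as far as the arm can. A call with a number of a shift or a turn outside -1 to 1 is refused whole. A call with a gripper value outside its range is refused whole. The fingers move at their own pace and stop on an object; FORCE is the grip in N (left out, the last holds). Time passes only in rows, so rows that repeat a pose let the fingers close. It gives the time, the measured TCP pose, the force and the opening at its end, in the units of the state.
- manip.state(): the state, without advancing time (a new reading comes with each control period).
- cams.camera(name): name is "scene" or "top"; returns the picture (420x560x3 uint8, red, green, blue); there is no depth.
- cams.camera_model(name): a dict with "fx", "fy", "cx", "cy" (pixels), "R" (3x3) and "t" (3): a world point X has camera coordinates R X + t. Camera axes: x right, y down, z forward; pixel columns grow to the right and rows downward; lengths in m; the calibration is good to about 2 mm. A picture is of the moment at which its call begins. camera_model takes no time and is no camera call.
- order.hand_in(): hands the job in, once; it reports no verdict.
The state is a dict: "t": time; "joint_pos": joint angles; "qd": joint speeds; "effort": joint torques, N m; "tool_pos": TCP position; "eef_rot": TCP orientation; "wrist_force": force on the tool from outside, world axes, zero at the start; "moment": the same for the moment, N m; "finger_gap": opening from 0.0 (shut) to 1.0 (fully open).
Only numpy, scipy, OpenCV 4.12 (cv2) and the standard library are available. Lean on these libraries where they do the work, as an engineer would, in place of code of your own. Each camera call takes 0.05 s, during which the arm holds its last target.

### The job

The shaker's front edge hangs too low: set the fulcrum block in front of it, put the tip of the pry bar over the block and under the edge, and lever the edge up. While it is up, lift every shim that hangs on the rack off its peg and slip its blade at least 25 mm under the front edge, flat on the bench. Then draw the bar out so that the shaker rests level on the shims, and lay the bar lengthwise back on the middle of its mat, without upsetting the other things on the bench; the block may stay where it is.

Things in the scene. Friction and masses are not known exactly. Their poses are not given: they have to be found in the camera images.
- shaker_base: Low white shaker, 280 mm wide, 230 deep, 80 high, on fixed rear feet. Origin: on the bench below the middle of its front lower edge; x runs inwards under it, y along the edge (-140 to +140 mm), z up. Open beneath but for rear feet (205 mm in) and two 10 mm stub feet at y = -132 and +132, 60 mm in. Front face 50 mm high. The front weighs 8 to 10 N
- shaker (a joint): Angle of the shaker about its rear pivot, 220 mm behind the front edge (rad): 0 = nose-down as at the start, growing as the front rises (edge height = 16 mm + 220 mm x angle); 0.027 = level, edge 22 mm above the bench. It falls back when nothing holds it up
- edge (a point): Middle of the shaker's front lower edge (moves with it)
- pry_bar: Steel pry bar, 300 mm, flat underside, 0.85 kg. Origin: on the underside, 200 mm behind the tip, 10 mm behind the centre of mass, a good place to grip; x points to the tip, z up. Blade 5 mm thick, 24 wide, x = 130 to 200 mm; shank 12 thick, 20 wide, x = 30 to 130; handle 22 high, 24 wide, x = -100 to 30
- bar_tip (a point): Underside of the bar's tip. It goes in under the edge with the bar pitched about 0.29 rad tip-down over the ridge. With the ridge 50 mm before the edge and the tip 15 mm under it, pressing the handle down until its rear end lies on the bench raises the edge to about 33 mm; let go, the bar's own weight keeps it there
- block: Steel fulcrum block: foot 40 (x) by 40 (y) by 14 mm, with a rounded ridge along its y, top 22 mm above its underside. Origin: centre of the underside. 0.35 kg, loose on the bench
- mat: Black rubber mat, 310 (x, lengthwise) by 70 (y) mm, 4 mm thick, fixed on the bench; origin at the centre of its underside. The pry bar lies on it at first, tip towards +x of the mat
- rack: Fixed aluminium rack with four pegs. Origin on the bench below the middle of the face of its plate (230 mm wide, 100 high); the pegs point along -x. Pegs at y = -90, -30, 30, 90 mm, 10 mm wide, 24 long, top at 130 mm, the end (x = -20 to -24 mm) turned up to 137 mm; behind each an upright 12 mm wide, 130 high
- shim0: Aluminium shim, 0.12 kg (may be absent), hung upright on a peg, blade pointing away from the rack. Origin: underside below the stem; x along the blade, z up. Blade 22 mm thick, 28 wide, x = -5 to 60 mm. Stem 10 (x) by 28 (y), 106 high, with a window 16 wide, 50 to 76 high, for the peg; the head above it is gripped across y. To leave the peg: up 10 mm or more, then 25 mm along its x
- shim0_tip (a point): End of the blade of shim0, 60 mm ahead of the stem's centre, 11 mm above the underside
- shim1: Aluminium shim, 0.12 kg (may be absent), hung upright on a peg, blade pointing away from the rack. Origin: underside below the stem; x along the blade, z up. Blade 22 mm thick, 28 wide, x = -5 to 60 mm. Stem 10 (x) by 28 (y), 106 high, with a window 16 wide, 50 to 76 high, for the peg; the head above it is gripped across y. To leave the peg: up 10 mm or more, then 25 mm along its x
- shim1_tip (a point): End of the blade of shim1, 60 mm ahead of the stem's centre, 11 mm above the underside
- shim2: Aluminium shim, 0.12 kg (may be absent), hung upright on a peg, blade pointing away from the rack. Origin: underside below the stem; x along the blade, z up. Blade 22 mm thick, 28 wide, x = -5 to 60 mm. Stem 10 (x) by 28 (y), 106 high, with a window 16 wide, 50 to 76 high, for the peg; the head above it is gripped across y. To leave the peg: up 10 mm or more, then 25 mm along its x
- shim2_tip (a point): End of the blade of shim2, 60 mm ahead of the stem's centre, 11 mm above the underside
- shim3: Aluminium shim, 0.12 kg (may be absent), hung upright on a peg, blade pointing away from the rack. Origin: underside below the stem; x along the blade, z up. Blade 22 mm thick, 28 wide, x = -5 to 60 mm. Stem 10 (x) by 28 (y), 106 high, with a window 16 wide, 50 to 76 high, for the peg; the head above it is gripped across y. To leave the peg: up 10 mm or more, then 25 mm along its x
- shim3_tip (a point): End of the blade of shim3, 60 mm ahead of the stem's centre, 11 mm above the underside
- bottle: Amber bottle, 64 mm wide, 150 high (bystander), origin at the centre of its underside
- beaker: Glass beaker, 80 mm wide, 100 high (bystander), origin at the centre of its underside
- dish: Petri dish, 60 mm wide, 14 high (bystander), origin at the centre of its underside
- cap: Blue screw cap, 40 mm wide, 16 high (bystander), origin at the centre of its underside
- slidebox: Small cardboard box of slides, 50 by 30 by 14 mm (bystander), origin at the centre of its underside
Mind the look-alikes: they are no part of the job. Leave any green, orange or pink look-alike of the shim3 alone.

How it is judged:
By the outcome, as a careful person would: the job done as asked, in the order asked, and still so for the second after the job is handed in, with the robot touching nothing.
Of shim0, shim1, shim2, shim3 only 3 to 4 are there at a start; the rules pass over those that are not, and their reading is None.
At some moment in a run one of block, pry_bar may be knocked a few centimetres aside while the robot is not near it.
It also fails if it takes over 210 s, if anything falls off the work surface, if the arm or the gripper's body presses on something with over 40 N, if the wrist force passes 120 N, or if a joint passes its speed limit or range.

## Working session

There is one attempt and no reset: what is moved stays moved. The work goes in short steps, Python scripts to look and compute and a shell command to move; the robot and the scene stay as the last step left them, time stands still between calls to the robot, and variables do not carry over. Pictures are saved under pics/ and viewed, and the job is handed in when it is done.

```bash
ls; mkdir -p pics; python3 - <<'E'
from workcell import manip,cams
import cv2
print(manip.state())
for n in("scene","top"):
    im=cams.camera(n); cv2.imwrite(f"pics/{n}0.png",im[:,:,::-1]); print(cams.camera_model(n))
E
```

```text
pics
{'t': 0.0, 'joint_pos': array([ 1.17100996e+00,  1.26404538e-01, -4.06076625e-02,  1.40546223e+00,
       -1.24159937e-05,  1.57083177e+00]), 'qd': array([ 1.18812902e-05,  7.46826194e-05, -5.16902225e-04, -9.46710556e-04,
       -1.44847918e-03, -3.11011006e-04]), 'effort': array([ 1.55710113e-03, -4.35913503e+01,  3.52925134e+01,  1.71454169e-02,
        1.80695115e-04, -5.11689635e-06]), 'tool_pos': array([0.20419203, 0.48323874, 0.25551577]), 'eef_rot': array([ 4.68863903e-04,  8.33442626e-01,  5.52605361e-01, -6.95855424e-04]), 'wrist_force': array([-0.39584731, -0.48078343,  0.28080854]), 'moment': array([ 0.00467609,  0.00972825, -0.02439357]), 'finger_gap': 0.9992860575919492}
{'fx': 382.03223508713427, 'fy': 382.03223508713427, 'cx': 278.16808183571163, 'cy': 211.9477511956949, 'R': array([[-0.42368969,  0.90555608, -0.0213361 ],
       [ 0.60066695,  0.26325198, -0.75491563],
       [-0.67800167, -0.33266586, -0.65547476]]), 't': array([ 0.28004389, -0.26208961,  1.58541672])}
{'fx': 425.29063744270326, 'fy': 425.29063744270326, 'cx': 285.08305161304276, 'cy': 215.8981046543028, 'R': array([[-0.00849001, -0.99988704,  0.01240287],
       [-0.98625682,  0.00632635, -0.16509831],
       [ 0.1650012 , -0.0136341 , -0.98619913]]), 't': array([-0.07677623,  0.58587247,  1.02137125])}
```

View pics/scene0.png

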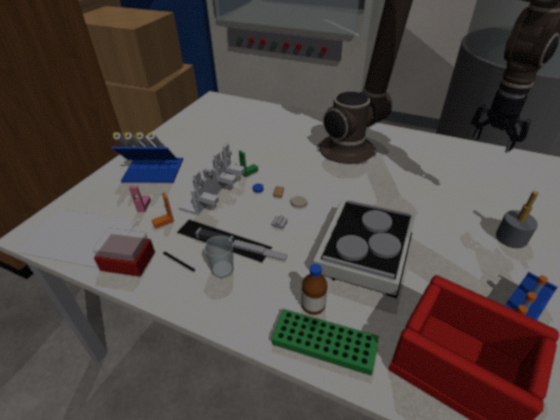

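View pics/top0.png

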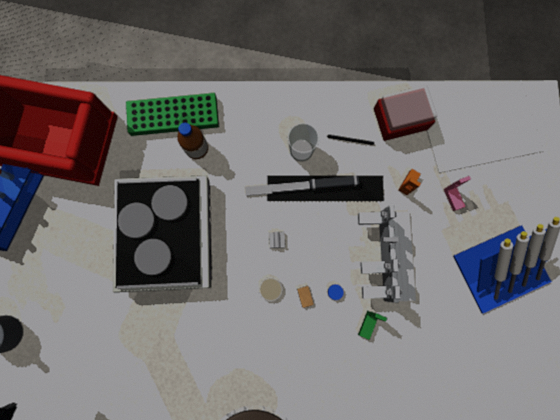

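```bash
python3 - <<'E'
import cv2
a=cv2.imread("pics/top0.png");b=cv2.imread("pics/scene0.png")
cv2.imwrite("pics/t_a.png",cv2.resize(a[160:350,235:475],None,fx=3.3,fy=3.15,interpolation=cv2.INTER_CUBIC))
cv2.imwrite("pics/t_b.png",cv2.resize(a[165:300,105:305],None,fx=4,fy=4,interpolation=cv2.INTER_CUBIC))
cv2.imwrite("pics/s_a.png",cv2.resize(b[130:280,120:320],None,fx=4,fy=4,interpolation=cv2.INTER_CUBIC))
cv2.imwrite("pics/s_b.png",cv2.resize(b[190:320,260:430],None,fx=4.5,fy=4.5,interpolation=cv2.INTER_CUBIC))
E
```

```text
(no output)
```

View pics/t_a.png

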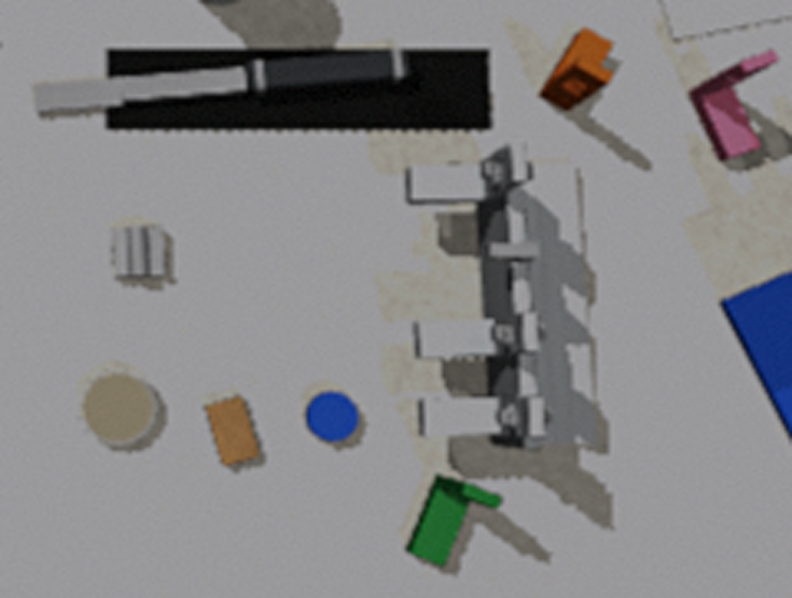

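View pics/t_b.png

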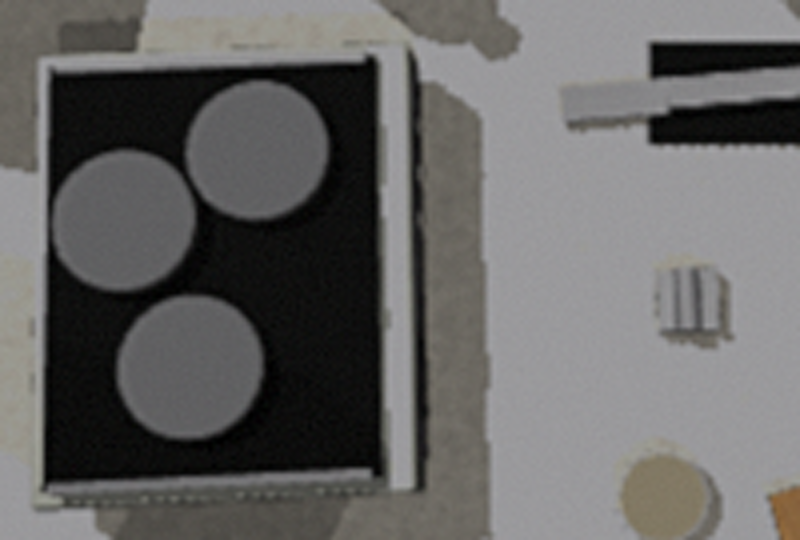

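View pics/s_a.png

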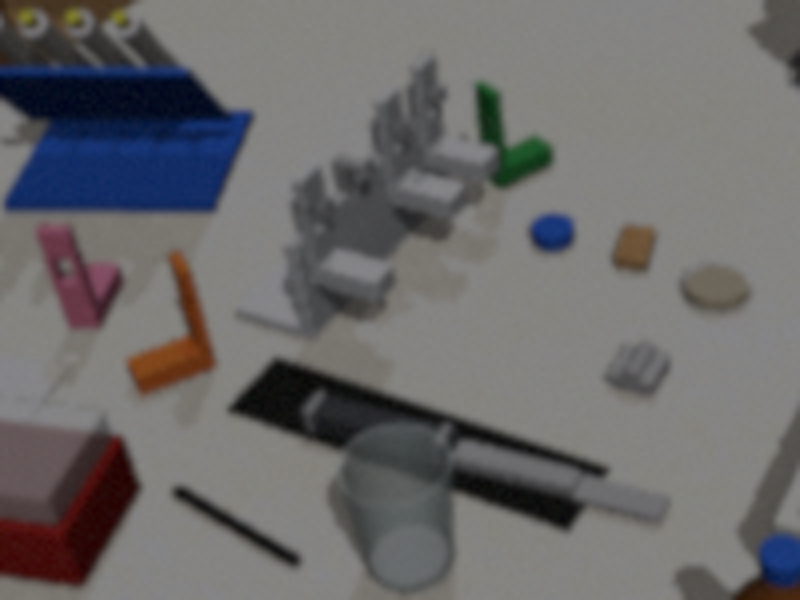

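View pics/s_b.png

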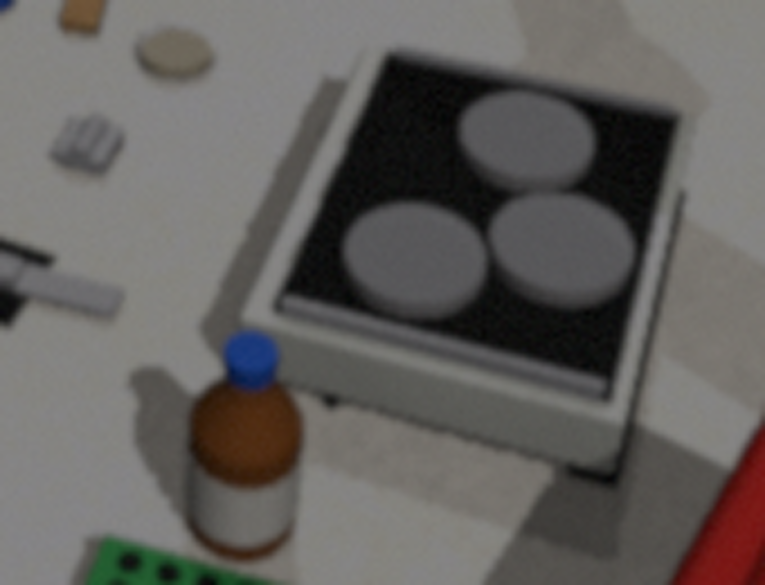

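```bash
cat > h.py <<'E'
import numpy as np,cv2
from workcell import manip,cams
from scipy.spatial.transform import Rotation as Ro
def ray(n,u,v,z):
    m=cams.camera_model(n);R=np.array(m['R']);t=np.array(m['t'])
    d=R.T@np.array([(u-m['cx'])/m['fx'],(v-m['cy'])/m['fy'],1]);c=-R.T@t
    return c+d*(z-c[2])/d[2]
def proj(n,X):
    m=cams.camera_model(n);p=np.atleast_2d(X)@np.array(m['R']).T+np.array(m['t'])
    return np.c_[m['fx']*p[:,0]/p[:,2]+m['cx'],m['fy']*p[:,1]/p[:,2]+m['cy']]
def box(x0,x1,y0,y1,z0,z1):
    P=np.array([[x,y,z] for x in(x0,x1) for y in(y0,y1) for z in(z0,z1)])
    return P,[(0,1),(2,3),(4,5),(6,7),(0,2),(1,3),(4,6),(5,7),(0,4),(1,5),(2,6),(3,7)]
def draw(im,n,boxes,T,R,s,off,col=(0,0,255)):
    for b in boxes:
        P,E=box(*b);q=(proj(n,P@R.T+T)-off)*s
        for i,j in E: cv2.line(im,tuple(int(v) for v in q[i]),tuple(int(v) for v in q[j]),col,1)
def yaw(a): return Ro.from_euler('z',a).as_matrix()
BAR=[(.130,.2,-.012,.012,0,.005),(.03,.13,-.01,.01,0,.012),(-.1,.03,-.012,.012,0,.022)]
SHIM=[(-.005,.06,-.014,.014,0,.022),(-.005,.005,-.014,.014,.0,.106)]
BLOCK=[(-.02,.02,-.02,.02,0,.014),(-.004,.004,-.02,.02,.014,.022)]
MAT=[(-.155,.155,-.035,.035,0,.004)]
RACK=[(0,.004,-.115,.115,0,.1)]+[(-.024,0,y-.005,y+.005,.12,.13) for y in(-.09,-.03,.03,.09)]
SHK=[(0,.23,-.14,.14,0,.05)]
def crop(n,x0,y0,x1,y1,s):
    return cv2.resize(cams.camera(n)[y0:y1,x0:x1,::-1],None,fx=s,fy=s,interpolation=cv2.INTER_CUBIC)
E
python3 - <<'E'
from h import *
np.set_printoptions(precision=4,suppress=True)
def ta(u,v,z,l): print(l,ray('top',235+u/3.3,160+v/3.15,z))
def tb(u,v,z,l): print(l,ray('top',105+u/4,165+v/4,z))
tb(424,78,.016,'edge far low');tb(426,490,.016,'edge near low')
tb(410,45,.066,'edge far hi');tb(417,490,.066,'edge near hi')
for p in((108,49),(489,49),(489,128),(108,128)): ta(*p,.004,'mat')
ta(35,82,.009,'bartip a');ta(36,115,.009,'bartip b');ta(405,52,.026,'bar rear a');ta(405,79,.026,'rear b')
for p in((114,228),(163,226),(166,275),(118,276)):ta(*p,.014,'block')
tb(686,300,.022,'ridge?')
for l,ps in dict(A=((408,166),(410,198),(482,166),(480,201)),B=((416,322),(420,354),(492,320),(495,354)),C=((420,398),(425,432),(493,398),(495,432))).items():
    for p in ps: ta(*p,.09,l)
E
```

```text
edge far low [0.6756 0.112  0.016 ]
edge near low [0.4091 0.1054 0.016 ]
edge far hi [0.6846 0.113  0.066 ]
edge near hi [0.4091 0.1029 0.066 ]
mat [ 0.7022 -0.0364  0.004 ]
mat [ 0.7006 -0.3451  0.004 ]
mat [ 0.6322 -0.342   0.004 ]
mat [ 0.634  -0.0363  0.004 ]
bartip a [0.6726 0.0219 0.009 ]
bartip b [0.6444 0.0209 0.009 ]
bar rear a [ 0.6925 -0.2726  0.026 ]
rear b [ 0.6695 -0.2718  0.026 ]
block [ 0.5483 -0.0411  0.014 ]
block [ 0.5496 -0.0795  0.014 ]
block [ 0.5094 -0.0815  0.014 ]
block [ 0.5088 -0.0441  0.014 ]
ridge? [ 0.5275 -0.059   0.022 ]
A [ 0.5852 -0.2593  0.09  ]
A [ 0.5602 -0.2598  0.09  ]
A [ 0.5848 -0.3139  0.09  ]
A [ 0.5576 -0.3111  0.09  ]
B [ 0.4654 -0.2606  0.09  ]
B [ 0.4414 -0.2626  0.09  ]
B [ 0.4665 -0.3157  0.09  ]
B [ 0.441  -0.3167  0.09  ]
C [ 0.4087 -0.2613  0.09  ]
C [ 0.3837 -0.2639  0.09  ]
C [ 0.4083 -0.3137  0.09  ]
C [ 0.3832 -0.3139  0.09  ]
```

```bash
cat > ov.py <<'E'
from h import *
import sys
P=dict(
 shk=(SHK,[.545,.108,.016],np.pi/2+.03,(0,0,255)),
 bar=(BAR,[.6738,-.178,.004],np.pi/2+.0767,(0,255,0)),
 blk=(BLOCK,[.529,-.0605,0],np.pi/2+.03,(0,0,255)),
 mat=(MAT,[.667,-.190,0],np.pi/2,(255,0,255)),
 rack=(RACK,[.482,-.335,0],-np.pi/2,(255,128,0)),
 A=(SHIM,[.572,-.322,.054],np.pi/2,(0,255,255)),
 B=(SHIM,[.452,-.322,.054],np.pi/2,(0,255,255)),
 C=(SHIM,[.392,-.322,.054],np.pi/2,(0,255,255)))
def go(P,tag,views):
    for k,(n,x0,y0,x1,y1,s) in enumerate(views):
        im=crop(n,x0,y0,x1,y1,s)
        for b,T,a,c in P.values(): draw(im,n,b,np.array(T),a if np.ndim(a)==2 else yaw(a),s,np.array([x0,y0]),c)
        cv2.imwrite(f"pics/{tag}{k}.png",im)
if __name__=='__main__':
    go(P,'ov',[('top',235,165,435,305,4),('top',105,165,305,305,4),('scene',150,130,320,260,4.6)])
E
python3 ov.py
```

```text
(no output)
```

View pics/ov0.png

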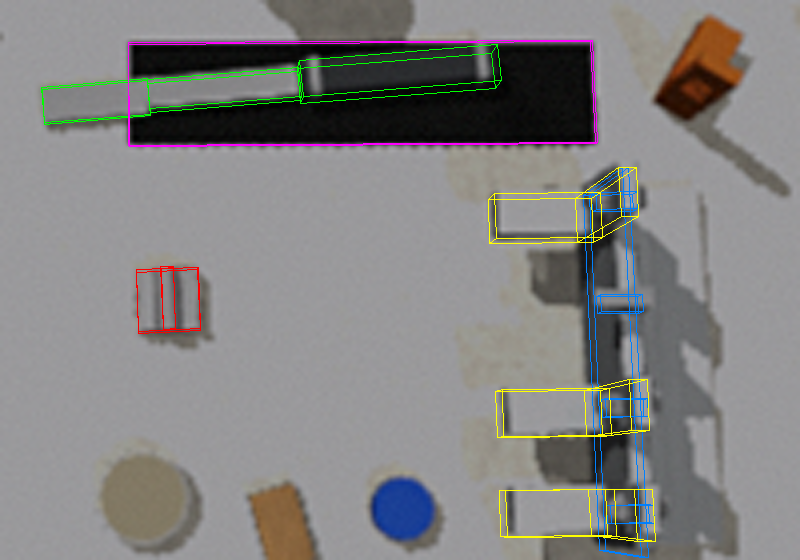

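View pics/ov1.png

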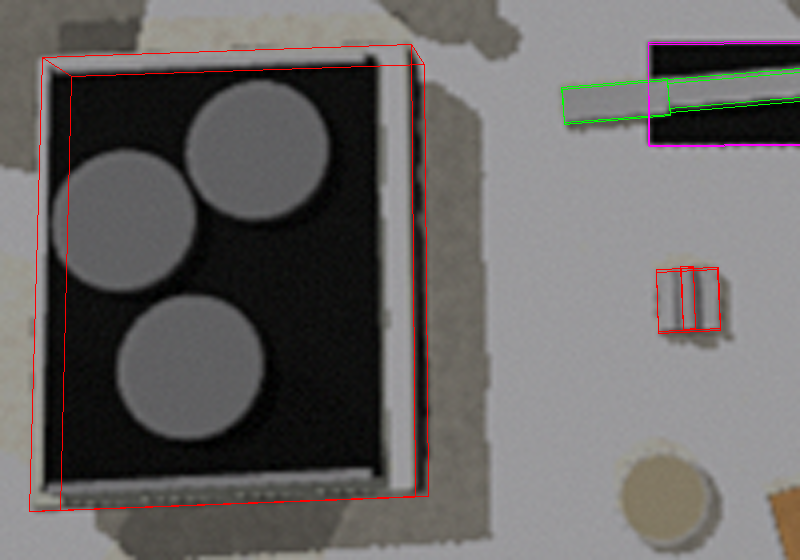

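View pics/ov2.png

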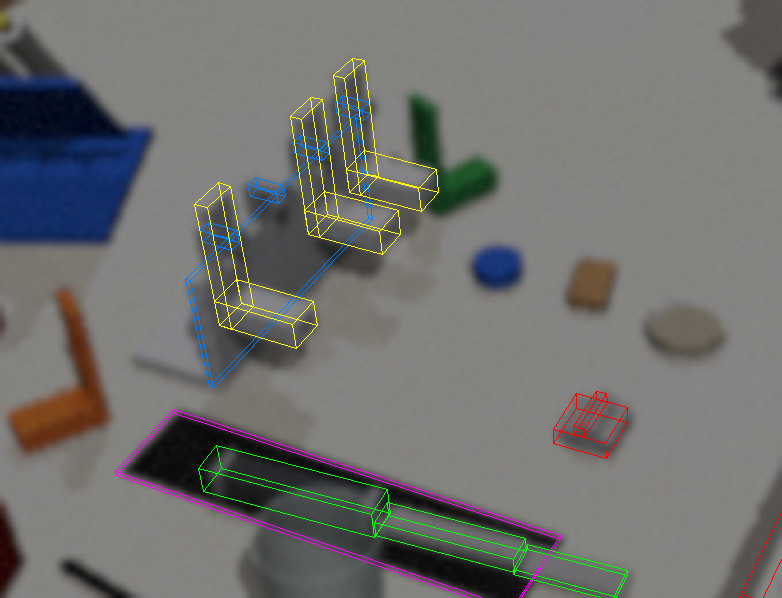

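```bash
cat > ov2.py <<'E'
from h import *
def circ(im,n,c,r,z,s,off,col):
    a=np.linspace(0,2*np.pi,40);X=np.c_[c[0]+r*np.cos(a),c[1]+r*np.sin(a),0*a+z]
    cv2.polylines(im,[((proj(n,X)-off)*s).astype(np.int32)],True,col,1)
O=[((.725,.134),.032,0,.15),((.742,-.112),.04,0,.1),((.433,-.04),.03,0,.014),((.421,-.185),.02,0,.016)]
for k,(n,x0,y0,x1,y1,s) in enumerate([('top',160,100,420,320,3),('scene',170,170,340,340,3.5)]):
    im=crop(n,x0,y0,x1,y1,s)
    for c,r,z0,z1 in O:
        for z in(z0,z1): circ(im,n,c,r,z,s,np.array([x0,y0]),(0,0,255))
    cv2.imwrite(f'pics/by{k}.png',im)
E
python3 ov2.py
```

```text
(no output)
```

View pics/by0.png

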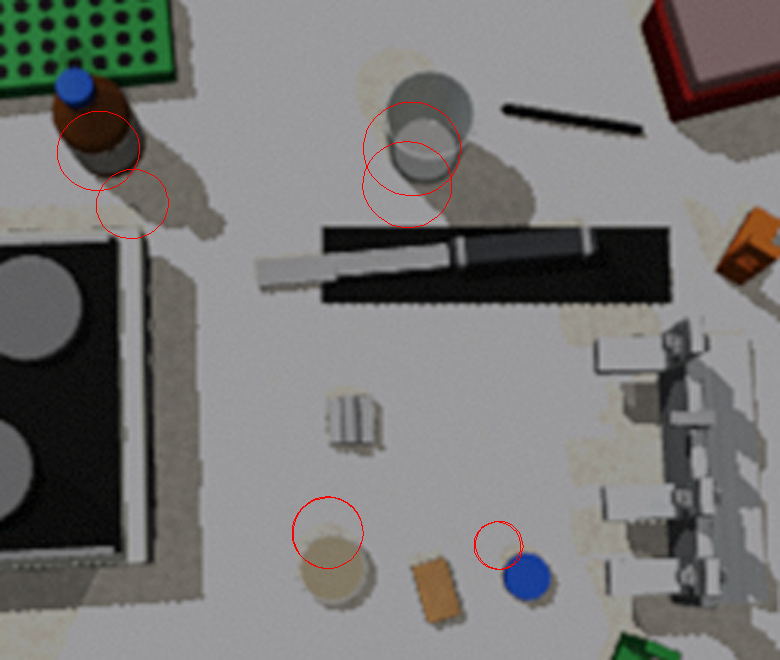

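View pics/by1.png

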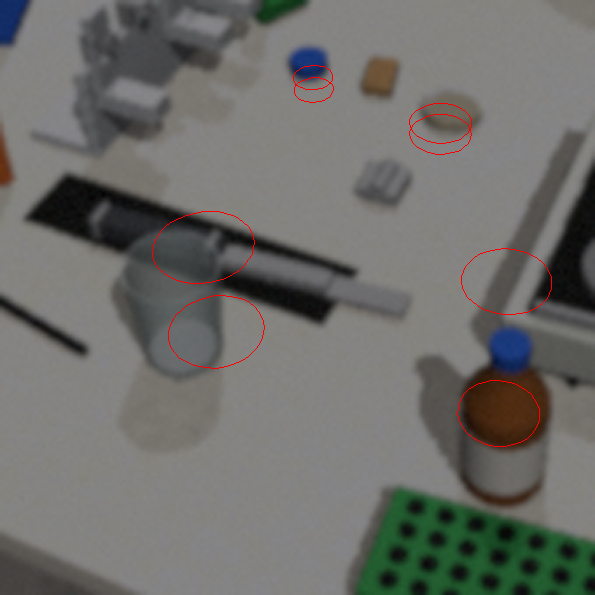

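```bash
python3 -m crank '[{"dx":-0.25,"dy":0.35,"az":0.4,"hand":0.7},{"dx":-0.5,"dy":0.7,"az":0.75,"hand":0.7},{"dx":-0.5,"dy":0.7,"az":0.75,"hand":0.7},{"dx":-0.5,"dy":0.7,"az":0.75,"hand":0.7},{"dx":-0.5,"dy":0.7,"az":0.75,"hand":0.7},{"dx":-0.5,"dy":0.7,"az":0.75,"hand":0.7},{"dx":-0.5,"dy":0.7,"az":0.75,"hand":0.7},{"dx":-0.5,"dy":0.7,"az":0.75,"hand":0.7},{"dx":-0.5,"dy":0.7,"az":0.75,"hand":0.7}]'
cat > d.py <<'E'
# usage: d.py x y z yaw pitch  -> rows for target TCP (tool x = world X rotated by yaw about Z; pitch = bar tip-down)
import sys
from h import *
x,y,z,yw,pt=map(float,sys.argv[1:6])
s=manip.state();q=s['eef_rot'];R=Ro.from_quat([q[1],q[2],q[3],q[0]])
d=R.inv().apply(np.array([x,y,z])-s['tool_pos'])/.5
T=Ro.from_euler('z',yw)*Ro.from_euler('x',-pt)*Ro.from_matrix([[1,0,0],[0,-1,0],[0,0,-1]])
r=(R.inv()*T).as_rotvec()/(np.pi/4)
print('now',s['tool_pos'].round(4),'t',round(s['t'],2),'gap',round(s['finger_gap'],3),'F',s['wrist_force'].round(1))
print('d',d.round(4),'a',r.round(4))
E
python3 d.py .529 -.0605 .12 .02 0
```

```text
now [0.2043 0.4835 0.2561] t 0.35 gap 0.998 F [0.  0.2 1. ]
d [-0.7494  1.0217  0.2725] a [3.0000e-04 4.0000e-04 1.4655e+00]invalid input
```

```bash
python3 -m crank '[{"dx":-0.2,"dy":0.3,"dz":0,"ax":0,"ay":0,"az":0.3,"hand":0.7}]' 40; echo; python3 -m crank --help; python3 d.py .529 -.0605 .12 .02 0
```

```text
t: 0.48
tool_pos: [0.2381, 0.433, 0.2555]
eef_rot: [0.0, 0.881, 0.472, -0.0]
wrist_force: [1.4, -0.8, 0.2]
finger_gap: 0.814

now [0.2381 0.433  0.2555] t 0.47 gap 0.814 F [ 1.4 -0.8  0.2]
d [-0.4995  1.031   0.271 ] a [1.0000e-04 8.0000e-04 1.2273e+00]invalid input: not JSON, or not a number
```

```bash
python3 -m crank '[{"dx":-0.25,"dy":0.5,"dz":0,"ax":0,"ay":0,"az":0.6,"hand":0.7},{"dx":-0.4,"dy":0.9,"dz":0,"ax":0,"ay":0,"az":1,"hand":0.7},{"dx":-0.4,"dy":0.9,"dz":0,"ax":0,"ay":0,"az":1,"hand":0.7},{"dx":-0.4,"dy":0.9,"dz":0,"ax":0,"ay":0,"az":1,"hand":0.7},{"dx":-0.4,"dy":0.9,"dz":0,"ax":0,"ay":0,"az":1,"hand":0.7},{"dx":-0.4,"dy":0.9,"dz":0,"ax":0,"ay":0,"az":1,"hand":0.7},{"dx":-0.4,"dy":0.9,"dz":0,"ax":0,"ay":0,"az":1,"hand":0.7},{"dx":-0.4,"dy":0.9,"dz":0,"ax":0,"ay":0,"az":1,"hand":0.7},{"dx":-0.4,"dy":0.9,"dz":0,"ax":0,"ay":0,"az":1,"hand":0.7},{"dx":-0.4,"dy":0.9,"dz":0,"ax":0,"ay":0,"az":1,"hand":0.7},{"dx":-0.4,"dy":0.9,"dz":0,"ax":0,"ay":0,"az":1,"hand":0.7}]' 40;  python3 d.py .529 -.0605 .12 .02 0
```

```text
t: 1.85
tool_pos: [0.5015, 0.0182, 0.2556]
eef_rot: [0.0, 0.995, 0.1, -0.0]
wrist_force: [-0.0, 0.9, 0.5]
finger_gap: 0.706
now [0.5015 0.0182 0.2556] t 1.85 gap 0.706 F [-0.   0.9  0.5]
d [0.0227 0.1651 0.2712] a [2.000e-04 6.000e-04 2.294e-01]
```

```bash
python3 -m crank '[{"dx":0.0227,"dy":0.1651,"dz":0.2,"ax":0,"ay":0,"az":0.2294,"hand":0.7},{"dx":0.0227,"dy":0.1651,"dz":0.3,"ax":0,"ay":0,"az":0.2294,"hand":0.7},{"dx":0.0227,"dy":0.1651,"dz":0.34,"ax":0,"ay":0,"az":0.2294,"hand":0.7},{"dx":0.0227,"dy":0.1651,"dz":0.34,"ax":0,"ay":0,"az":0.2294,"hand":0.7},{"dx":0.0227,"dy":0.1651,"dz":0.34,"ax":0,"ay":0,"az":0.2294,"hand":0.7}]' 40;  python3 d.py .529 -.0605 .03 .02 0; python3 - <<'E'
from ov import *
go({'blk':P['blk'],'bar':P['bar']},'c1_',[('top',205,160,345,265,5),('scene',220,160,350,260,5)])
E
```

```text
t: 2.48
tool_pos: [0.5294, -0.0596, 0.0872]
eef_rot: [0.0, 1.0, 0.011, 0.0]
wrist_force: [0.8, 0.4, 0.2]
finger_gap: 0.699
now [ 0.5294 -0.0596  0.0872] t 2.48 gap 0.699 F [0.8 0.4 0.2]
d [-0.001   0.0019  0.1143] a [ 0.0001 -0.0009  0.0015]
```

View pics/c1_0.png

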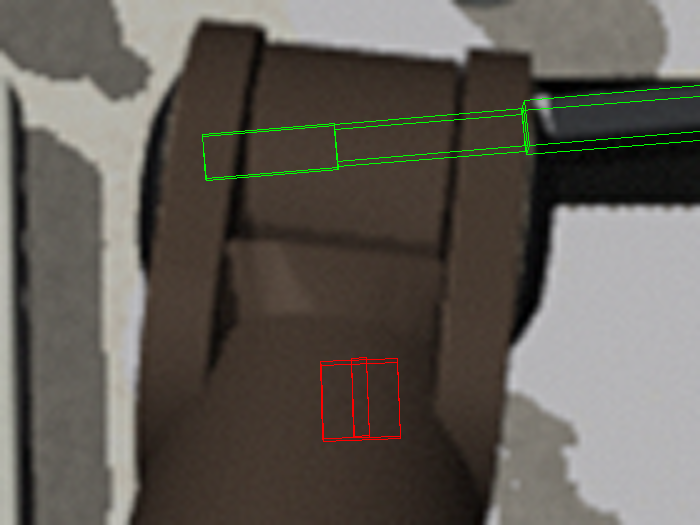

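View pics/c1_1.png

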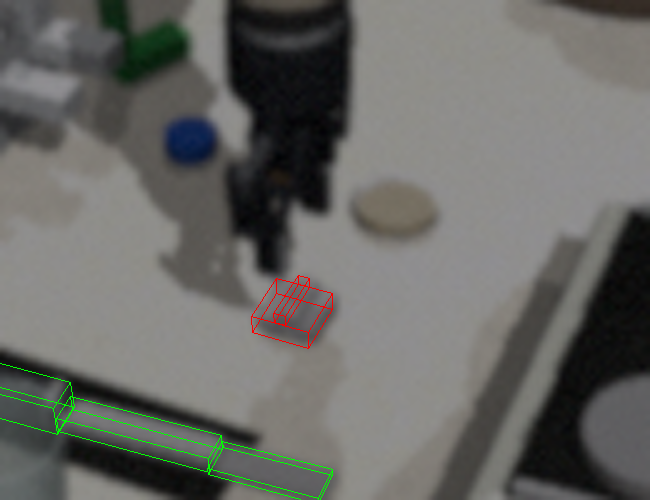

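```bash
python3 -m crank '[{"dx":-0.001,"dy":0.002,"dz":0.06,"ax":0,"ay":0,"az":0,"hand":0.7},{"dx":-0.001,"dy":0.002,"dz":0.1,"ax":0,"ay":0,"az":0,"hand":0.7},{"dx":-0.001,"dy":0.002,"dz":0.114,"ax":0,"ay":0,"az":0,"hand":0.7},{"dx":-0.001,"dy":0.002,"dz":0.114,"ax":0,"ay":0,"az":0,"hand":0.7},{"dx":-0.001,"dy":0.002,"dz":0.114,"ax":0,"ay":0,"az":0,"hand":0.3},{"dx":-0.001,"dy":0.002,"dz":0.114,"ax":0,"ay":0,"az":0,"hand":0.3},{"dx":-0.001,"dy":0.002,"dz":0.114,"ax":0,"ay":0,"az":0,"hand":0.3},{"dx":-0.001,"dy":0.002,"dz":0.114,"ax":0,"ay":0,"az":0,"hand":0.3}]' 40;  python3 d.py .546 .058 .06 .025 0
```

```text
t: 3.58
tool_pos: [0.531, -0.0607, 0.033]
eef_rot: [0.0, 1.0, 0.011, 0.003]
wrist_force: [-2.3, 0.3, 5.3]
finger_gap: 0.455
now [ 0.531  -0.0607  0.033 ] t 3.58 gap 0.455 F [-2.3  0.3  5.3]
d [ 0.0354 -0.2367 -0.0538] a [ 0.0007 -0.0073 -0.0046]
```

```bash
python3 -m crank '[{"dx":0,"dy":0,"dz":-0.03,"ax":0,"ay":0,"az":0,"hand":0.3},{"dx":0,"dy":0,"dz":-0.06,"ax":0,"ay":0,"az":0,"hand":0.3},{"dx":0,"dy":0,"dz":-0.06,"ax":0,"ay":0,"az":0,"hand":0.3}]' 40;  python3 d.py .546 .058 .06 .025 0; python3 - <<'E'
from ov import *
go({},'c2_',[('scene',220,160,350,260,5)])
E
```

```text
t: 3.95
tool_pos: [0.5321, -0.0609, 0.065]
eef_rot: [0.0, 1.0, 0.011, 0.005]
wrist_force: [-0.2, 0.1, -3.8]
finger_gap: 0.456
now [ 0.5321 -0.0609  0.065 ] t 3.95 gap 0.456 F [-0.2  0.1 -3.8]
d [ 0.0328 -0.2371  0.01  ] a [ 0.0013 -0.0115 -0.0047]
```

View pics/c2_0.png

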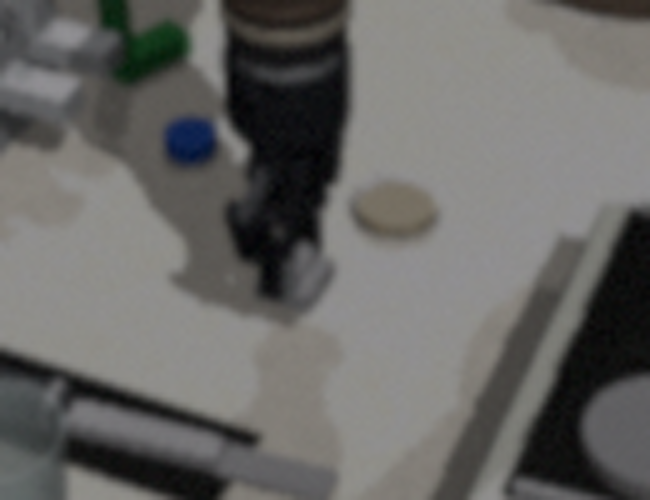

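```bash
python3 -m crank '[{"dx":0.01,"dy":-0.1,"dz":0,"ax":0,"ay":-0.01,"az":-0.005,"hand":0.3},{"dx":0.02,"dy":-0.18,"dz":0,"ax":0,"ay":-0.01,"az":-0.005,"hand":0.3},{"dx":0.028,"dy":-0.2371,"dz":0.01,"ax":0,"ay":-0.01,"az":-0.005,"hand":0.3},{"dx":0.028,"dy":-0.2371,"dz":0.03,"ax":0,"ay":-0.01,"az":-0.005,"hand":0.3},{"dx":0.028,"dy":-0.2371,"dz":0.04,"ax":0,"ay":-0.01,"az":-0.005,"hand":0.3},{"dx":0.028,"dy":-0.2371,"dz":0.05,"ax":0,"ay":-0.01,"az":-0.005,"hand":0.3},{"dx":0.028,"dy":-0.2371,"dz":0.05,"ax":0,"ay":-0.01,"az":-0.005,"hand":0.3}]' 40;  python3 d.py .546 .058 .033 .025 0
```

```text
t: 4.88
tool_pos: [0.5428, 0.0572, 0.0385]
eef_rot: [0.001, 1.0, 0.012, -0.001]
wrist_force: [-0.1, 0.5, -3.9]
finger_gap: 0.453
now [0.5428 0.0572 0.0385] t 4.88 gap 0.453 F [-0.1  0.5 -3.9]
d [ 0.0065 -0.0015  0.0111] a [ 0.0013  0.0015 -0.0012]
```

```bash
python3 -m crank '[{"dx":0.006,"dy":-0.0015,"dz":0.006,"ax":0,"ay":0,"az":0,"hand":0.3},{"dx":0.006,"dy":-0.0015,"dz":0.012,"ax":0,"ay":0,"az":0,"hand":0.3},{"dx":0.006,"dy":-0.0015,"dz":0.012,"ax":0,"ay":0,"az":0,"hand":0.3},{"dx":0.006,"dy":-0.0015,"dz":0.012,"ax":0,"ay":0,"az":0,"hand":0.3}]' 40;  python3 d.py .546 .058 .033 .025 0
```

```text
t: 5.38
tool_pos: [0.5463, 0.0578, 0.0331]
eef_rot: [0.001, 1.0, 0.012, 0.0]
wrist_force: [-0.4, -1.6, 2.2]
finger_gap: 0.453
now [0.5463 0.0578 0.0331] t 5.38 gap 0.453 F [-0.4 -1.6  2.2]
d [-0.0006 -0.0004  0.0002] a [ 0.0018 -0.0002 -0.0014]
```

Touching the bench (force turned from −3.9 to +2.2 N). Release and retreat toward the bar.

```bash
python3 -m crank '[{"dx":0,"dy":0,"dz":0,"ax":0,"ay":0,"az":0,"hand":0.6},{"dx":0,"dy":0,"dz":0,"ax":0,"ay":0,"az":0,"hand":0.6},{"dx":0,"dy":0,"dz":-0.05,"ax":0,"ay":0,"az":0,"hand":0.6},{"dx":0,"dy":0,"dz":-0.15,"ax":0,"ay":0,"az":0,"hand":0.6},{"dx":0,"dy":0.12,"dz":-0.25,"ax":0,"ay":0,"az":0,"hand":0.6},{"dx":-0.1,"dy":0.24,"dz":-0.3,"ax":0,"ay":0,"az":0,"hand":0.6},{"dx":-0.2,"dy":0.4,"dz":-0.3,"ax":0,"ay":0,"az":0,"hand":0.6},{"dx":-0.3,"dy":0.5,"dz":-0.3,"ax":0,"ay":0,"az":0,"hand":0.6},{"dx":-0.3,"dy":0.5,"dz":-0.3,"ax":0,"ay":0,"az":0,"hand":0.6},{"dx":-0.3,"dy":0.5,"dz":-0.3,"ax":0,"ay":0,"az":0,"hand":0.6}]' 40;  python3 d.py .674 -.178 .1 .0767 0; python3 - <<'E'
from ov import *
P['blk']=(BLOCK,[.546,.058,0],np.pi/2+.025,(0,0,255))
P['shk']=(SHK,[.545,.108,.016],np.pi/2+.025,(0,0,255))
P={k:P[k] for k in('blk','bar','mat','shk')}
go(P,'c3_',[('top',185,160,345,280,5),('scene',200,180,360,300,5)])
E
```

```text
t: 6.62
tool_pos: [0.4002, -0.1978, 0.1839]
eef_rot: [0.001, 1.0, 0.009, 0.0]
wrist_force: [0.1, 1.2, 0.0]
finger_gap: 0.603
now [ 0.4002 -0.1978  0.1839] t 6.62 gap 0.603 F [0.1 1.2 0. ]
d [ 0.5481 -0.0297  0.1681] a [ 0.0026 -0.0007 -0.0741]
```

View pics/c3_0.png

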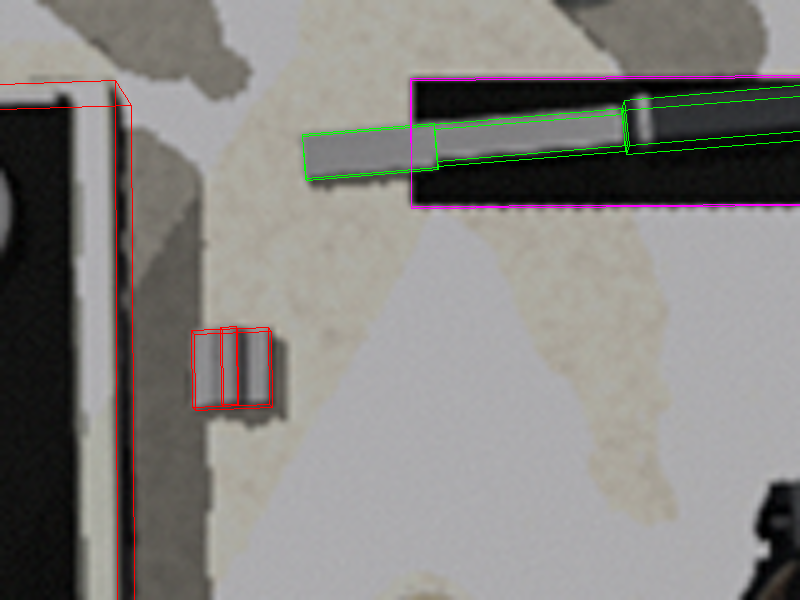

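View pics/c3_1.png

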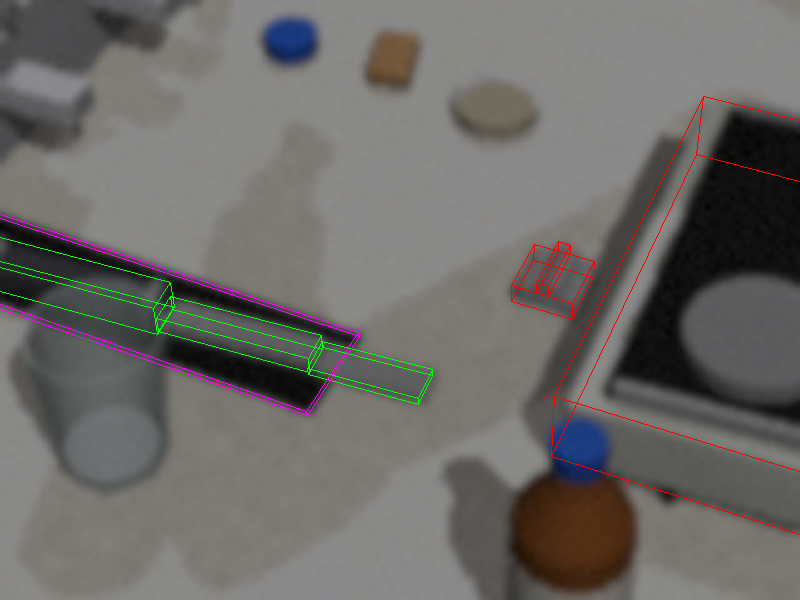

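```bash
python3 -m crank '[{"dx":0.2,"dy":0,"dz":0,"ax":0,"ay":0,"az":-0.05,"hand":0.55},{"dx":0.4,"dy":-0.02,"dz":0,"ax":0,"ay":0,"az":-0.074,"hand":0.55},{"dx":0.5,"dy":-0.03,"dz":0.06,"ax":0,"ay":0,"az":-0.074,"hand":0.55},{"dx":0.548,"dy":-0.03,"dz":0.12,"ax":0,"ay":0,"az":-0.074,"hand":0.55},{"dx":0.548,"dy":-0.03,"dz":0.17,"ax":0,"ay":0,"az":-0.074,"hand":0.55},{"dx":0.548,"dy":-0.03,"dz":0.2,"ax":0,"ay":0,"az":-0.074,"hand":0.55},{"dx":0.548,"dy":-0.03,"dz":0.2,"ax":0,"ay":0,"az":-0.074,"hand":0.55},{"dx":0.548,"dy":-0.03,"dz":0.2,"ax":0,"ay":0,"az":-0.074,"hand":0.55}]' 80;  python3 d.py .674 -.178 .034 .0767 0; python3 - <<'E'
from ov import *
go({'bar':P['bar']},'c4_',[('scene',150,170,310,290,5)])
E
```

```text
t: 7.72
tool_pos: [0.6758, -0.1751, 0.0857]
eef_rot: [0.001, 0.999, 0.04, 0.001]
wrist_force: [-0.2, -0.3, 1.0]
finger_gap: 0.548
now [ 0.6758 -0.1751  0.0857] t 7.72 gap 0.548 F [-0.2 -0.3  1. ]
d [-0.0043  0.0053  0.1035] a [ 0.0026 -0.0035  0.0042]
```

View pics/c4_0.png

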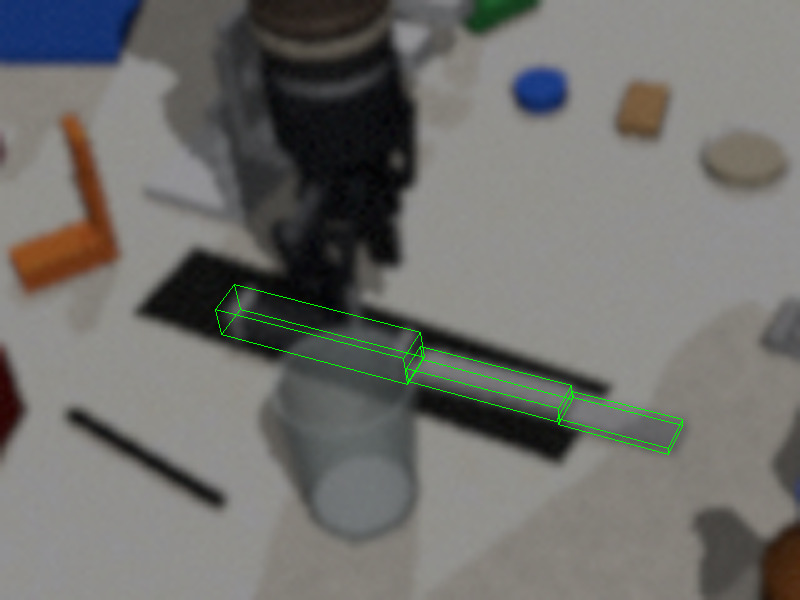

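```bash
python3 -m crank '[{"dx":-0.004,"dy":0.005,"dz":0.05,"ax":0,"ay":0,"az":0.004,"hand":0.55},{"dx":-0.004,"dy":0.005,"dz":0.09,"ax":0,"ay":0,"az":0.004,"hand":0.55},{"dx":-0.004,"dy":0.005,"dz":0.103,"ax":0,"ay":0,"az":0.004,"hand":0.55},{"dx":-0.004,"dy":0.005,"dz":0.103,"ax":0,"ay":0,"az":0.004,"hand":0.55},{"dx":-0.004,"dy":0.005,"dz":0.103,"ax":0,"ay":0,"az":0.004,"hand":0.55},{"dx":-0.004,"dy":0.005,"dz":0.103,"ax":0,"ay":0,"az":0.004,"hand":0.1},{"dx":-0.004,"dy":0.005,"dz":0.103,"ax":0,"ay":0,"az":0.004,"hand":0.1},{"dx":-0.004,"dy":0.005,"dz":0.103,"ax":0,"ay":0,"az":0.004,"hand":0.1},{"dx":-0.004,"dy":0.005,"dz":0.103,"ax":0,"ay":0,"az":0.004,"hand":0.1}]' 80;  python3 d.py .674 -.178 .1 .0767 0
```

```text
t: 8.9
tool_pos: [0.6752, -0.1783, 0.0361]
eef_rot: [0.001, 0.999, 0.038, 0.003]
wrist_force: [0.3, -0.3, 5.4]
finger_gap: 0.252
now [ 0.6752 -0.1783  0.0361] t 8.9 gap 0.252 F [ 0.3 -0.3  5.4]
d [-0.0015 -0.0004 -0.1279] a [ 0.0039 -0.0074 -0.0001]
```

```bash
python3 -m crank '[{"dx":0,"dy":0,"dz":-0.05,"ax":0,"ay":0,"az":0,"hand":0.1},{"dx":0,"dy":0,"dz":-0.12,"ax":0,"ay":0,"az":0,"hand":0.1},{"dx":0,"dy":0,"dz":-0.2,"ax":0,"ay":0,"az":0,"hand":0.1},{"dx":0,"dy":-0.06,"dz":-0.24,"ax":0,"ay":0,"az":0,"hand":0.1},{"dx":0,"dy":-0.12,"dz":-0.24,"ax":0,"ay":0,"az":0,"hand":0.1},{"dx":0,"dy":-0.12,"dz":-0.24,"ax":0,"ay":0,"az":0,"hand":0.1},{"dx":0,"dy":-0.12,"dz":-0.24,"ax":0,"ay":0,"az":0,"hand":0.1}]' 80;  python3 d.py .5505 -.117 .16 .025 0
```

```text
t: 9.78
tool_pos: [0.669, -0.1181, 0.1539]
eef_rot: [0.001, 0.999, 0.038, 0.001]
wrist_force: [-0.2, 0.9, -9.3]
finger_gap: 0.265
now [ 0.669  -0.1181  0.1539] t 9.78 gap 0.265 F [-0.2  0.9 -9.3]
d [-0.236  -0.0205 -0.0128] a [ 0.0035 -0.0029  0.0661]
```

```bash
python3 d.py .5505 -.117 .16 .025 0.29; python3 -m crank '[{"dx":-0.08,"dy":-0.02,"dz":-0.013,"ax":-0.05,"ay":0,"az":0.03,"hand":0.1},{"dx":-0.16,"dy":-0.02,"dz":-0.013,"ax":-0.15,"ay":0,"az":0.06,"hand":0.1},{"dx":-0.236,"dy":-0.02,"dz":-0.013,"ax":-0.25,"ay":0,"az":0.065,"hand":0.1},{"dx":-0.236,"dy":-0.02,"dz":-0.013,"ax":-0.366,"ay":0.01,"az":0.065,"hand":0.1},{"dx":-0.236,"dy":-0.02,"dz":-0.013,"ax":-0.366,"ay":0.01,"az":0.065,"hand":0.1},{"dx":-0.236,"dy":-0.02,"dz":-0.013,"ax":-0.366,"ay":0.01,"az":0.065,"hand":0.1},{"dx":-0.236,"dy":-0.02,"dz":-0.013,"ax":-0.366,"ay":0.01,"az":0.065,"hand":0.1}]' 80;  python3 d.py .5505 -.117 .1137 .025 0.29;python3 - <<'E'
from ov import *
s=manip.state();q=s['eef_rot'];R=Ro.from_quat([q[1],q[2],q[3],q[0]]).as_matrix()
B=R@np.array([[0,1,0],[-1,0,0],[0,0,1]]).T if 0 else None
# bar axes: x_bar=-tool y, y_bar=-tool x ... z_bar=-tool z
Rb=np.c_[-R[:,1],-R[:,0],-R[:,2]]
o=s['tool_pos']-.032*Rb[:,2]
print(np.linalg.det(Rb),o,o+.2*Rb[:,0])
P['blk']=(BLOCK,[.546,.058,0],np.pi/2+.025,(0,0,255))
P['shk']=(SHK,[.545,.108,.016],np.pi/2+.025,(0,0,255))
P['bar']=(BAR,o,Rb,(0,255,0))
P={k:P[k] for k in('blk','bar','shk')}
go(P,'c5_',[('top',185,160,345,280,5),('scene',200,160,360,280,5)])
E
```

```text
now [ 0.669  -0.1181  0.1539] t 9.78 gap 0.265 F [-0.2  0.9 -9.3]
d [-0.236  -0.0205 -0.0128] a [-0.3657 -0.0125  0.0652]
t: 10.65
tool_pos: [0.5509, -0.1178, 0.1599]
eef_rot: [0.144, 0.989, 0.012, 0.01]
wrist_force: [0.4, -0.1, -9.2]
finger_gap: 0.259
now [ 0.5509 -0.1178  0.1599] t 10.65 gap 0.259 F [ 0.4 -0.1 -9.2]
d [-0.0024 -0.0278  0.088 ] a [-0.0015 -0.0214 -0.0041]
1.0000000000000002 [ 0.55168657 -0.1268938   0.12919309] [0.54753096 0.06477862 0.07223334]
```

View pics/c5_0.png

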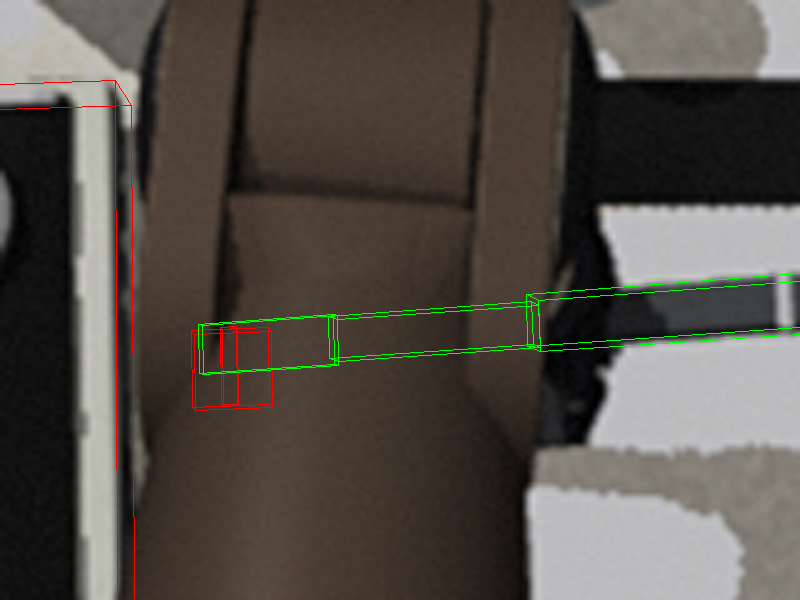

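View pics/c5_1.png

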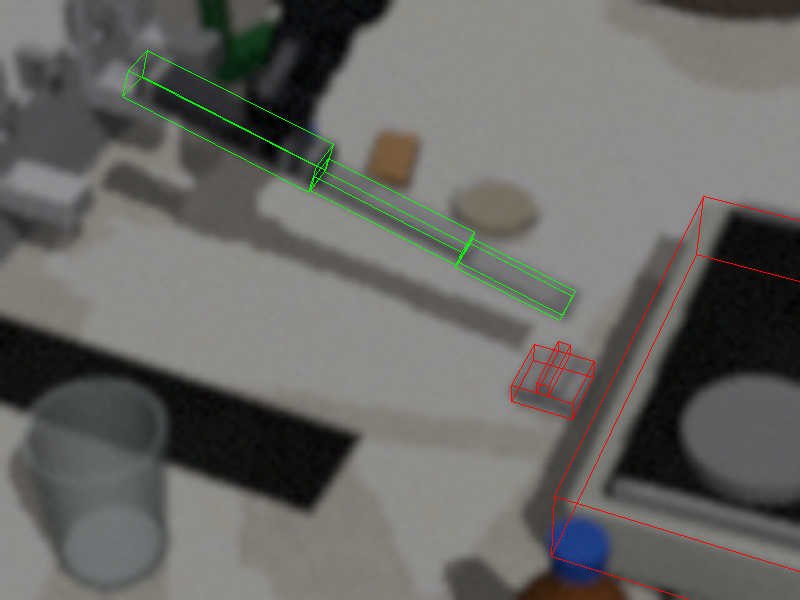

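```bash
python3 - <<'E'
from ov import *
go({},'c6_',[('scene',220,165,340,255,6.6)])
s=manip.state();print(s['t'])
E
```

```text
10.8
```

View pics/c6_0.png

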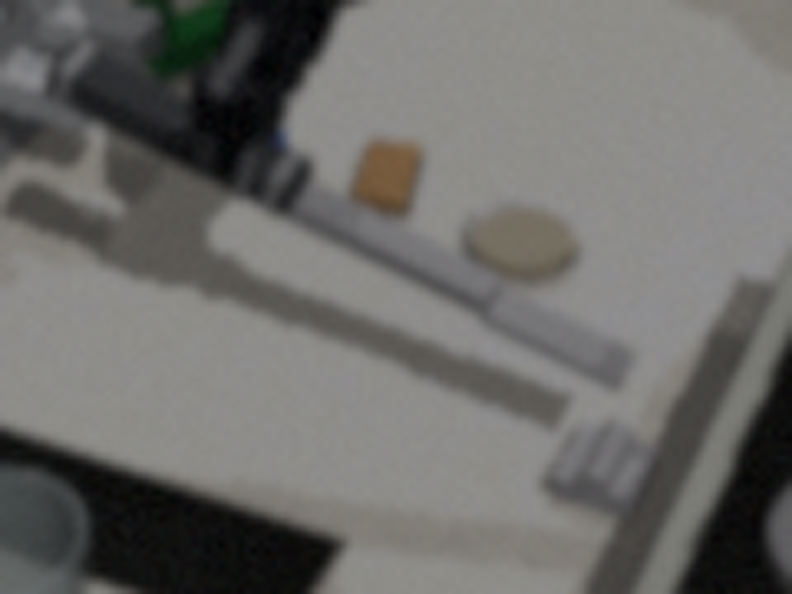

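```bash
python3 d.py .5505 -.119 .114 .025 0.29; python3 -m crank '[{"dx":-0.002,"dy":-0.012,"dz":0.045,"ax":0,"ay":-0.02,"az":-0.004,"hand":0.1},{"dx":-0.002,"dy":-0.024,"dz":0.089,"ax":0,"ay":-0.02,"az":-0.004,"hand":0.1},{"dx":-0.002,"dy":-0.024,"dz":0.089,"ax":0,"ay":-0.02,"az":-0.004,"hand":0.1},{"dx":-0.002,"dy":-0.024,"dz":0.089,"ax":0,"ay":-0.02,"az":-0.004,"hand":0.1}]' 80;  python3 d.py .549 -.061 .0905 .025 0.29;python3 - <<'E'
from ov import *
s=manip.state();q=s['eef_rot'];R=Ro.from_quat([q[1],q[2],q[3],q[0]]).as_matrix()
Rb=np.c_[-R[:,1],-R[:,0],-R[:,2]]
o=s['tool_pos']-.032*Rb[:,2]+.002*Rb[:,0]
print(o,o+.2*Rb[:,0])
go({'bar':(BAR,o,Rb,(0,255,0))},'c7_',[('scene',220,165,340,255,6.6)])
E
```

```text
now [ 0.5508 -0.1176  0.1599] t 10.8 gap 0.259 F [ 0.1 -1.  -9.2]
d [-0.0022 -0.0235  0.0887] a [-0.0009 -0.0215 -0.0037]
t: 11.3
tool_pos: [0.5506, -0.1189, 0.1136]
eef_rot: [0.144, 0.989, 0.013, 0.002]
wrist_force: [0.3, -0.3, -8.8]
finger_gap: 0.257
now [ 0.5506 -0.1189  0.1136] t 11.3 gap 0.257 F [ 0.3 -0.3 -8.8]
d [-0.0002 -0.1242  0.0112] a [-0.0008 -0.0006  0.0004]
[ 0.55077697 -0.12610523  0.08236771] [0.54591645 0.06551734 0.02529615]
```

View pics/c7_0.png

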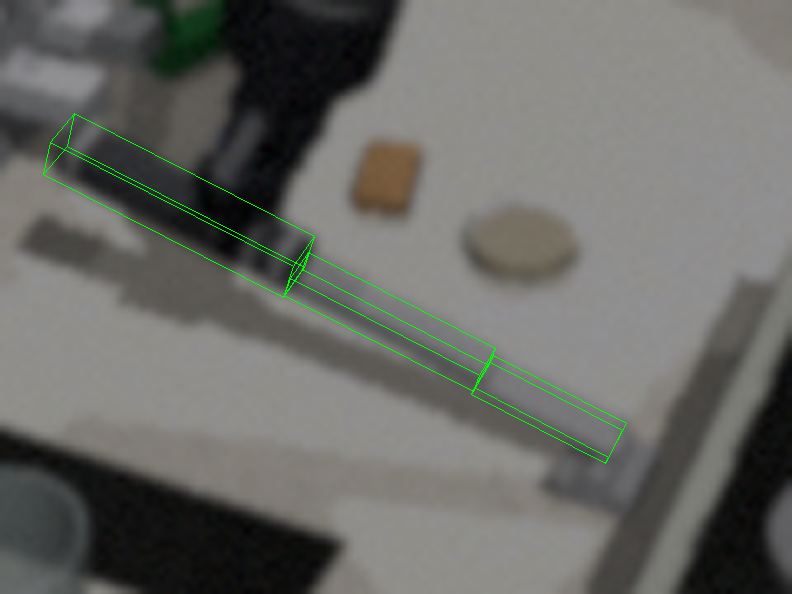

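```bash
python3 -m crank '[{"dx":0,"dy":-0.02,"dz":0.004,"ax":0,"ay":0,"az":0,"hand":0.1},{"dx":0,"dy":-0.04,"dz":0.0085,"ax":0,"ay":0,"az":0,"hand":0.1},{"dx":0,"dy":-0.06,"dz":0.0085,"ax":0,"ay":0,"az":0,"hand":0.1},{"dx":0,"dy":-0.06,"dz":0.0085,"ax":0,"ay":0,"az":0,"hand":0.1},{"dx":0,"dy":-0.06,"dz":0.0085,"ax":0,"ay":0,"az":0,"hand":0.1}]' 80;  python3 d.py .549 -.062 .0905 .025 0.29;python3 - <<'E'
from ov import *
go({},'c8_',[('scene',260,185,340,245,10),('top',185,190,285,265,8)])
E
```

```text
t: 11.98
tool_pos: [0.5505, -0.0912, 0.1018]
eef_rot: [0.144, 0.989, 0.013, 0.003]
wrist_force: [-0.1, -0.6, -9.0]
finger_gap: 0.254
now [ 0.5505 -0.0912  0.1018] t 11.97 gap 0.254 F [-0.1 -0.6 -9. ]
d [-0.0015 -0.0625  0.0048] a [-0.0002 -0.0027  0.0004]
```

View pics/c8_0.png

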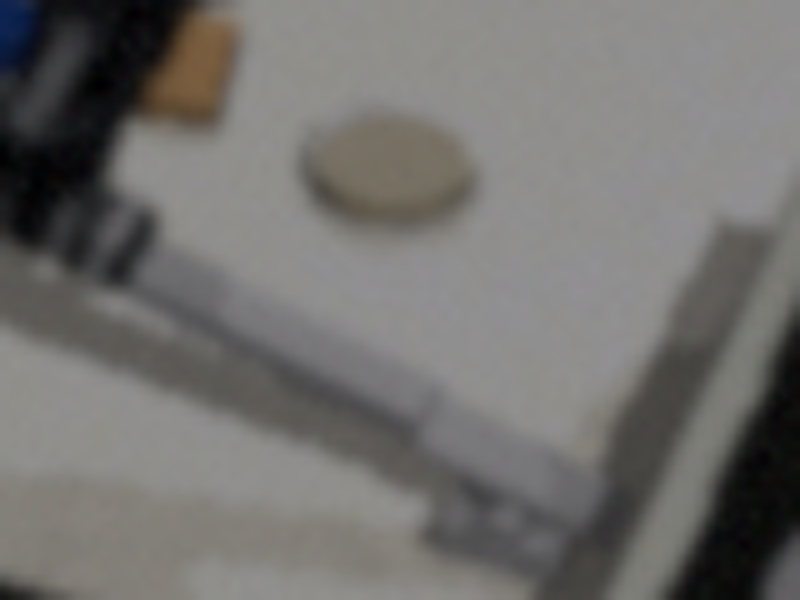

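View pics/c8_1.png

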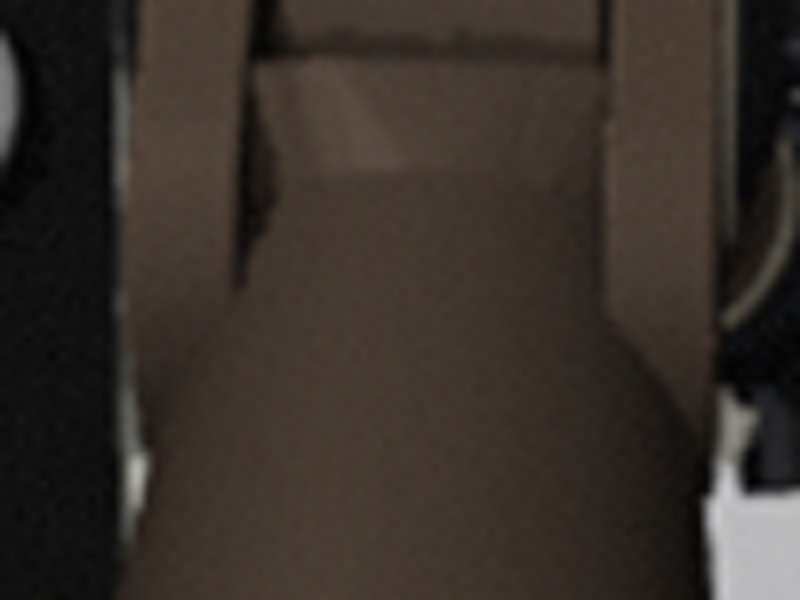

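```bash
python3 -m crank '[{"dx":-0.001,"dy":0,"dz":0.003,"ax":0,"ay":0,"az":0,"hand":0.1},{"dx":-0.001,"dy":-0.01,"dz":0.003,"ax":0,"ay":0,"az":0,"hand":0.1},{"dx":-0.001,"dy":-0.02,"dz":0.003,"ax":0,"ay":0,"az":0,"hand":0.1},{"dx":-0.001,"dy":-0.03,"dz":0.003,"ax":0,"ay":0,"az":0,"hand":0.1},{"dx":-0.001,"dy":-0.03,"dz":0.003,"ax":0,"ay":0,"az":0,"hand":0.1}]' 80;  python3 d.py .549 -.062 .0905 .025 0.29
```

```text
t: 12.7
tool_pos: [0.5496, -0.077, 0.0959]
eef_rot: [0.144, 0.989, 0.013, 0.003]
wrist_force: [-0.2, 0.4, -8.6]
finger_gap: 0.255
now [ 0.5496 -0.077   0.0959] t 12.7 gap 0.255 F [-0.2  0.4 -8.6]
d [-0.0004 -0.0319  0.0018] a [-0.0008 -0.0026  0.0008]
```

```bash
python3 -m crank '[{"dx":0,"dy":-0.01,"dz":0,"ax":0,"ay":0,"az":0,"hand":0.1},{"dx":0,"dy":-0.02,"dz":0,"ax":0,"ay":0,"az":0,"hand":0.1},{"dx":0,"dy":-0.03,"dz":0,"ax":0,"ay":0,"az":0,"hand":0.1},{"dx":0,"dy":-0.032,"dz":0,"ax":0,"ay":0,"az":0,"hand":0.1},{"dx":0,"dy":-0.032,"dz":0,"ax":0,"ay":0,"az":0,"hand":0.1}]' 80;  python3 d.py .549 -.062 .0905 .025 0.29;python3 - <<'E'
from ov import *
s=manip.state();q=s['eef_rot'];R=Ro.from_quat([q[1],q[2],q[3],q[0]]).as_matrix()
Rb=np.c_[-R[:,1],-R[:,0],-R[:,2]]
o=s['tool_pos']-.032*Rb[:,2]+.003*Rb[:,0]
print(o,o+.2*Rb[:,0])
go({'bar':(BAR,o,Rb,(0,255,0))},'c9_',[('scene',240,180,340,255,8)])
E
```

```text
t: 13.32
tool_pos: [0.5492, -0.0615, 0.0913]
eef_rot: [0.144, 0.989, 0.013, 0.003]
wrist_force: [-0.7, -0.2, -8.3]
finger_gap: 0.258
now [ 0.5492 -0.0615  0.0913] t 13.32 gap 0.258 F [-0.7 -0.2 -8.3]
d [-0.0004  0.0006  0.0018] a [-0.0011 -0.0026  0.0012]
[ 0.54940651 -0.06772222  0.05974533] [0.54443143 0.12391051 0.00271775]
```

View pics/c9_0.png

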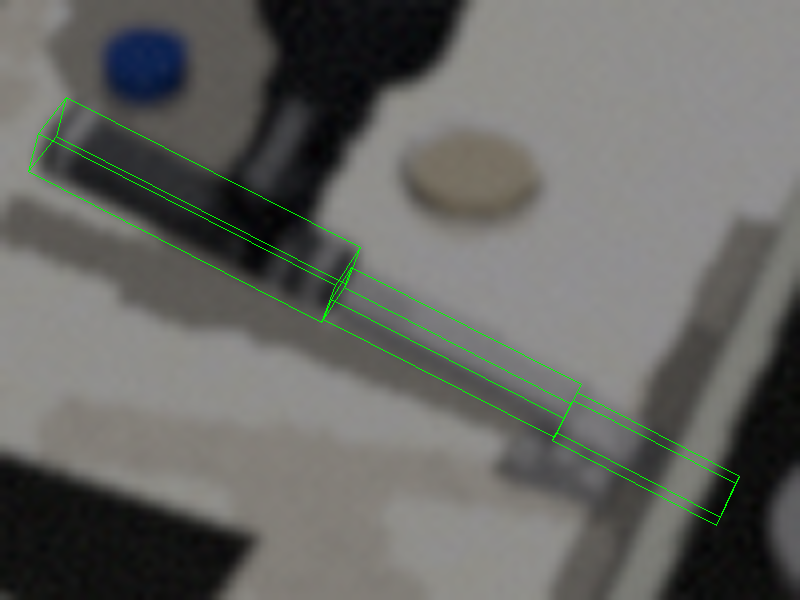

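```bash
for a in "-.0673 .0801 .2" "-.0724 .0672 .1" "-.0763 .054 0" "-.0786 .0418 -.09"; do set -- $a; python3 d.py .5495 $1 $2 .025 $3|tail -1; done
```

```text
d [0.0003 0.0046 0.0247] a [ 0.1135 -0.0025  0.0011]
d [-0.      0.0071  0.0524] a [ 0.2408 -0.0025  0.0013]
d [-0.0003  0.007   0.0799] a [ 0.3681 -0.0024  0.0014]
d [-0.0004  0.0045  0.1046] a [ 0.4827 -0.0023  0.0015]
```

```bash
python3 -m crank '[{"dx":0,"dy":0.0025,"dz":0.012,"ax":0.055,"ay":0,"az":0,"hand":0.1},{"dx":0,"dy":0.0046,"dz":0.0247,"ax":0.1135,"ay":0,"az":0,"hand":0.1},{"dx":0,"dy":0.006,"dz":0.038,"ax":0.175,"ay":0,"az":0,"hand":0.1},{"dx":0,"dy":0.0071,"dz":0.0524,"ax":0.2408,"ay":0,"az":0,"hand":0.1},{"dx":0,"dy":0.0071,"dz":0.0524,"ax":0.2408,"ay":0,"az":0,"hand":0.1}]' 80;  for a in "-.0763 .054 0" "-.0786 .0418 -.09"; do set -- $a; python3 d.py .5495 $1 $2 .025 $3; done
```

```text
t: 14.0
tool_pos: [0.5495, -0.073, 0.0672]
eef_rot: [0.05, 0.999, 0.012, 0.001]
wrist_force: [-0.9, 2.4, -5.4]
finger_gap: 0.255
now [ 0.5495 -0.073   0.0672] t 14.0 gap 0.255 F [-0.9  2.4 -5.4]
d [-0.0001  0.004   0.0269] a [ 0.1273 -0.0022 -0.    ]
now [ 0.5495 -0.073   0.0672] t 14.0 gap 0.255 F [-0.9  2.4 -5.4]
d [-0.0003  0.0062  0.0517] a [ 2.418e-01 -2.200e-03  1.000e-04]
```

```bash
python3 -m crank '[{"dx":0,"dy":0.0025,"dz":0.014,"ax":0.065,"ay":0,"az":0,"hand":0.1},{"dx":0,"dy":0.004,"dz":0.027,"ax":0.127,"ay":0,"az":0,"hand":0.1},{"dx":0,"dy":0.005,"dz":0.04,"ax":0.185,"ay":0,"az":0,"hand":0.1},{"dx":0,"dy":0.0062,"dz":0.0517,"ax":0.2418,"ay":0,"az":0,"hand":0.1},{"dx":0,"dy":0.0062,"dz":0.0517,"ax":0.2418,"ay":0,"az":0,"hand":0.1},{"dx":0,"dy":0.0062,"dz":0.0517,"ax":0.2418,"ay":0,"az":0,"hand":0.1}]' 80;  python3 d.py .5495 -.0786 .0418 .025 -.09; python3 - <<'E'
from ov import *
go({},'c10_',[('scene',240,180,340,255,8),('scene',290,190,430,295,5.7)])
E
```

```text
t: 14.75
tool_pos: [0.5499, -0.0792, 0.0424]
eef_rot: [-0.043, 0.999, 0.013, 0.0]
wrist_force: [-1.5, -2.0, -4.9]
finger_gap: 0.259
now [ 0.5499 -0.0792  0.0424] t 14.75 gap 0.259 F [-1.5 -2.  -4.9]
d [-0.0008 -0.0011  0.0012] a [ 0.0043 -0.0026  0.0005]
```

View pics/c10_0.png

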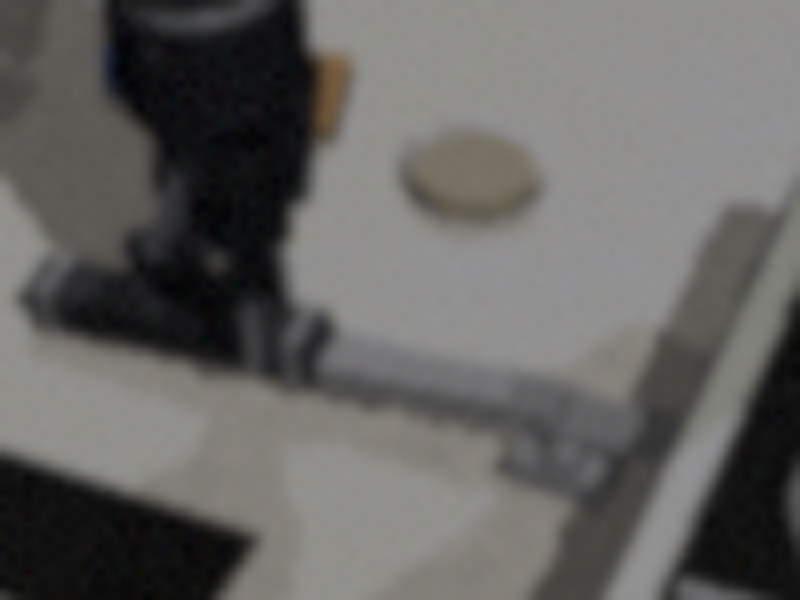

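View pics/c10_1.png

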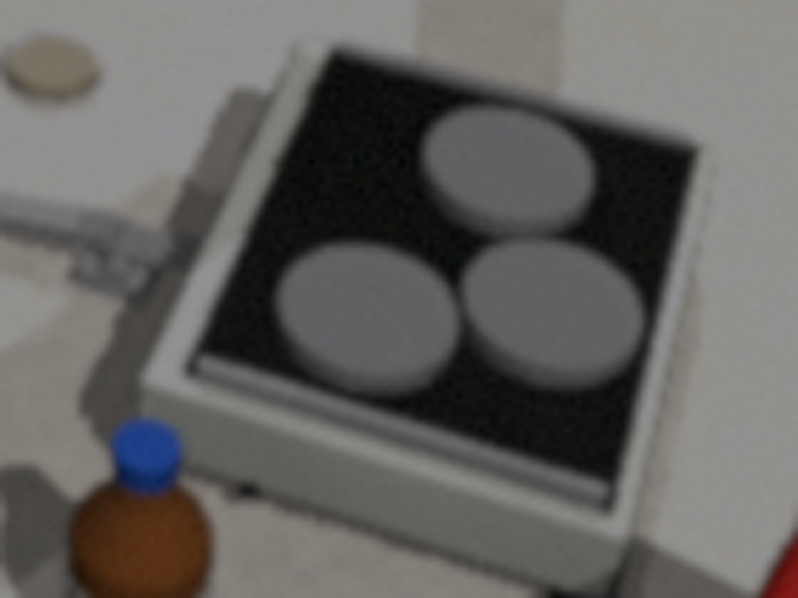

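```bash
python3 -m crank '[{"dx":0,"dy":0,"dz":0.003,"ax":0.012,"ay":0,"az":0,"hand":0.1},{"dx":0,"dy":0,"dz":0.003,"ax":0.012,"ay":0,"az":0,"hand":0.1},{"dx":0,"dy":0,"dz":0.003,"ax":0.012,"ay":0,"az":0,"hand":0.32},{"dx":0,"dy":0,"dz":0.003,"ax":0.012,"ay":0,"az":0,"hand":0.5},{"dx":0,"dy":0,"dz":0.003,"ax":0.012,"ay":0,"az":0,"hand":0.5},{"dx":0,"dy":0,"dz":-0.05,"ax":0.012,"ay":0,"az":0,"hand":0.5},{"dx":0,"dy":0,"dz":-0.12,"ax":0.0,"ay":0,"az":0,"hand":0.5},{"dx":0,"dy":0,"dz":-0.22,"ax":-0.115,"ay":0,"az":0,"hand":0.5},{"dx":0,"dy":0,"dz":-0.3,"ax":-0.115,"ay":0,"az":0,"hand":0.5},{"dx":0,"dy":0,"dz":-0.32,"ax":-0.115,"ay":0,"az":0,"hand":0.5}]' 80;  python3 d.py .5495 -.0786 .3 .0 0; python3 - <<'E'
from ov import *
go({},'c11_',[('scene',210,160,430,320,3.6)])
E
```

```text
t: 16.1
tool_pos: [0.5513, -0.093, 0.2051]
eef_rot: [0.002, 1.0, 0.013, 0.004]
wrist_force: [1.1, -0.1, -0.1]
finger_gap: 0.501
now [ 0.5513 -0.093   0.2051] t 16.1 gap 0.501 F [ 1.1 -0.1 -0.1]
d [-0.0014 -0.0281 -0.1899] a [ 0.0052 -0.0099  0.0326]
```

View pics/c11_0.png

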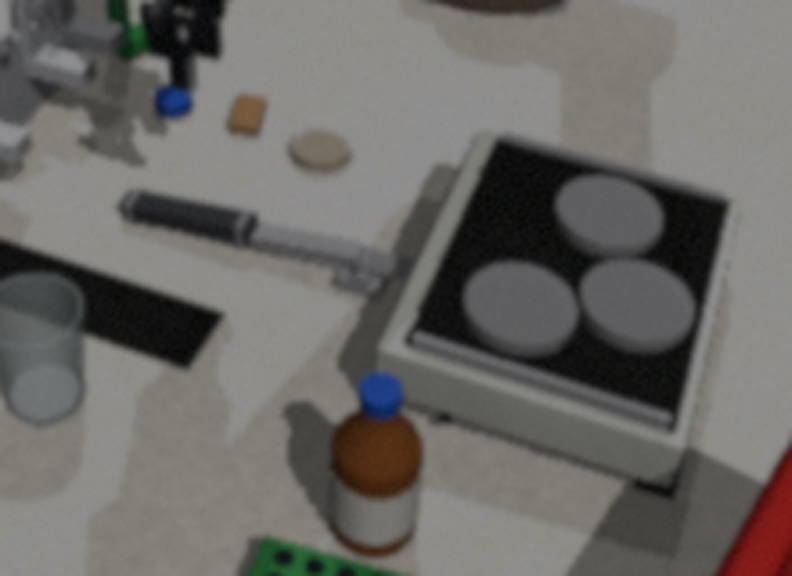

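```bash
python3 d.py .572 -.322 .215 0 0; python3 -m crank '[{"dx":0.01,"dy":0.1,"dz":-0.02,"ax":0,"ay":-0.01,"az":0.02,"hand":0.5},{"dx":0.03,"dy":0.2,"dz":-0.02,"ax":0,"ay":-0.01,"az":0.033,"hand":0.5},{"dx":0.035,"dy":0.32,"dz":-0.02,"ax":0,"ay":-0.01,"az":0.033,"hand":0.5},{"dx":0.035,"dy":0.42,"dz":-0.02,"ax":0,"ay":-0.01,"az":0.033,"hand":0.5},{"dx":0.035,"dy":0.458,"dz":-0.02,"ax":0,"ay":-0.01,"az":0.033,"hand":0.5},{"dx":0.035,"dy":0.458,"dz":-0.02,"ax":0,"ay":-0.01,"az":0.033,"hand":0.5},{"dx":0.035,"dy":0.458,"dz":-0.02,"ax":0,"ay":-0.01,"az":0.033,"hand":0.5}]' 50;  python3 d.py .572 -.322 .157 .0 0; python3 - <<'E'
from ov import *
go({'A':P['A']},'c12_',[('scene',150,110,270,200,6.6)])
E
```

```text
now [ 0.5511 -0.0932  0.2047] t 16.15 gap 0.5 F [ 0.6 -0.1 -0.2]
d [ 0.0304  0.4587 -0.0185] a [ 0.0051 -0.0088  0.0323]
t: 17.02
tool_pos: [0.5743, -0.3202, 0.2153]
eef_rot: [0.002, 1.0, 0.0, -0.001]
wrist_force: [1.1, -0.0, -0.5]
finger_gap: 0.503
now [ 0.5743 -0.3202  0.2153] t 17.02 gap 0.503 F [ 1.1 -0.  -0.5]
d [-0.0043  0.0032  0.1167] a [0.0038 0.002  0.0006]
```

View pics/c12_0.png

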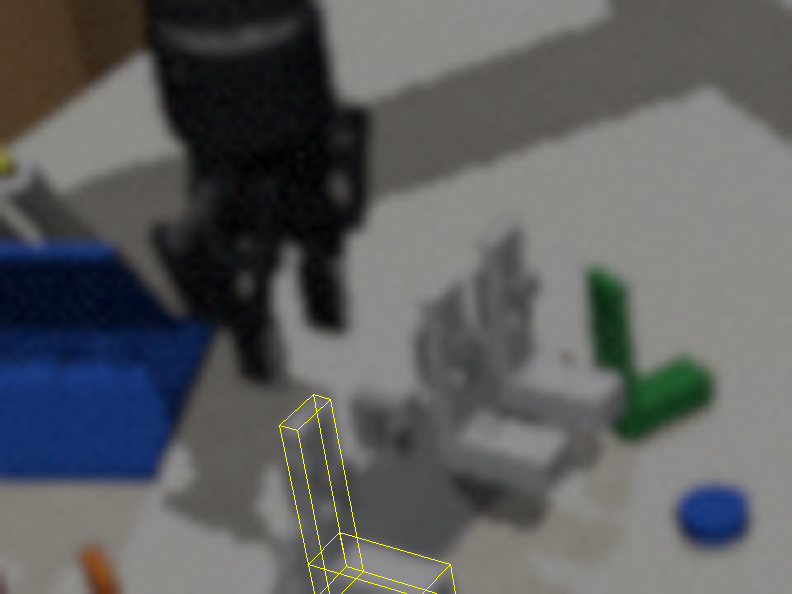

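```bash
python3 -m crank '[{"dx":-0.004,"dy":0.003,"dz":0.05,"ax":0,"ay":0,"az":0,"hand":0.5},{"dx":-0.004,"dy":0.003,"dz":0.09,"ax":0,"ay":0,"az":0,"hand":0.5},{"dx":-0.004,"dy":0.003,"dz":0.117,"ax":0,"ay":0,"az":0,"hand":0.5},{"dx":-0.004,"dy":0.003,"dz":0.117,"ax":0,"ay":0,"az":0,"hand":0.5},{"dx":-0.004,"dy":0.003,"dz":0.117,"ax":0,"ay":0,"az":0,"hand":0.1},{"dx":-0.004,"dy":0.003,"dz":0.117,"ax":0,"ay":0,"az":0,"hand":0.1},{"dx":-0.004,"dy":0.003,"dz":0.117,"ax":0,"ay":0,"az":0,"hand":0.1},{"dx":-0.004,"dy":0.003,"dz":0.117,"ax":0,"ay":0,"az":0,"hand":0.1}]' 50;  python3 d.py .572 -.322 .169 .0 0; python3 - <<'E'
from ov import *
go({'A':P['A']},'c13_',[('scene',150,110,270,200,6.6)])
E
```

```text
t: 18.08
tool_pos: [0.5729, -0.3216, 0.1583]
eef_rot: [0.002, 1.0, 0.001, 0.0]
wrist_force: [0.5, 3.2, 5.4]
finger_gap: 0.313
now [ 0.5729 -0.3216  0.1583] t 18.07 gap 0.313 F [0.5 3.2 5.4]
d [-0.0018  0.0008 -0.0215] a [ 0.0045 -0.0009  0.0016]
```

View pics/c13_0.png

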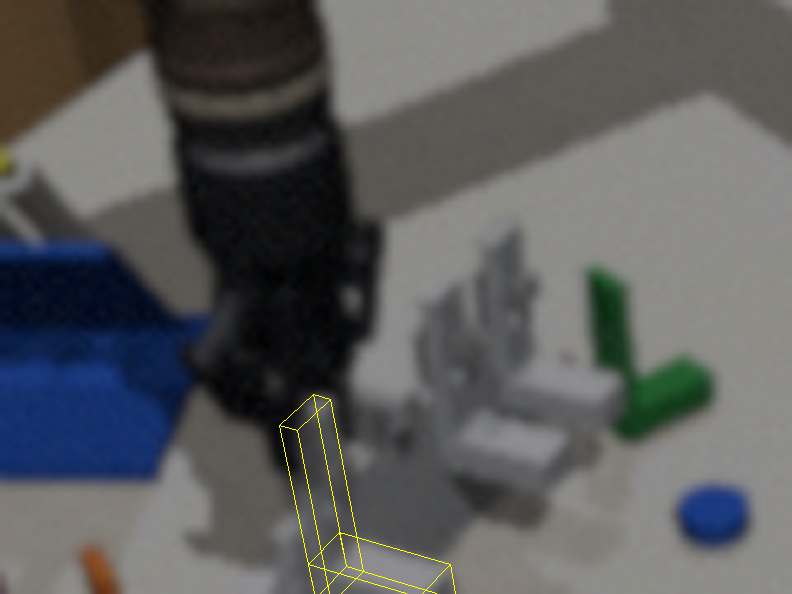

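```bash
python3 -m crank '[{"dx":0,"dy":0,"dz":-0.012,"ax":0,"ay":0,"az":0,"hand":0.1},{"dx":0,"dy":0,"dz":-0.023,"ax":0,"ay":0,"az":0,"hand":0.1},{"dx":0,"dy":0,"dz":-0.023,"ax":0,"ay":0,"az":0,"hand":0.1}]' 50;  python3 d.py .572 -.322 .1695 .0 0
```

```text
t: 18.5
tool_pos: [0.5729, -0.3217, 0.1701]
eef_rot: [0.002, 1.0, 0.001, 0.0]
wrist_force: [-1.2, 1.7, -0.6]
finger_gap: 0.315
now [ 0.5729 -0.3217  0.1701] t 18.5 gap 0.315 F [-1.2  1.7 -0.6]
d [-0.0018  0.0006  0.0012] a [ 0.0046 -0.0012  0.0013]
```

```bash
python3 -m crank '[{"dx":0,"dy":-0.03,"dz":0,"ax":0,"ay":0,"az":0,"hand":0.1},{"dx":0,"dy":-0.06,"dz":0,"ax":0,"ay":0,"az":0,"hand":0.1},{"dx":0,"dy":-0.09,"dz":0,"ax":0,"ay":0,"az":0,"hand":0.1},{"dx":0,"dy":-0.09,"dz":-0.04,"ax":0,"ay":0,"az":0,"hand":0.1},{"dx":0,"dy":-0.09,"dz":-0.08,"ax":0,"ay":0,"az":0,"hand":0.1}]' 50;  python3 d.py .572 -.322 .157 .0 0; python3 - <<'E'
from ov import *
s=manip.state();T=s['tool_pos']-[0,0,.1043]
go({'A':(SHIM,T,np.pi/2,(0,255,255))},'c14_',[('scene',170,110,290,200,6.6)])
E
```

```text
t: 19.12
tool_pos: [0.5727, -0.2751, 0.2103]
eef_rot: [0.002, 1.0, 0.001, 0.0]
wrist_force: [1.0, -1.2, -0.9]
finger_gap: 0.319
now [ 0.5727 -0.2751  0.2103] t 19.12 gap 0.319 F [ 1.  -1.2 -0.9]
d [-0.0016  0.0934  0.1069] a [ 0.0043 -0.0004  0.003 ]
```

View pics/c14_0.png

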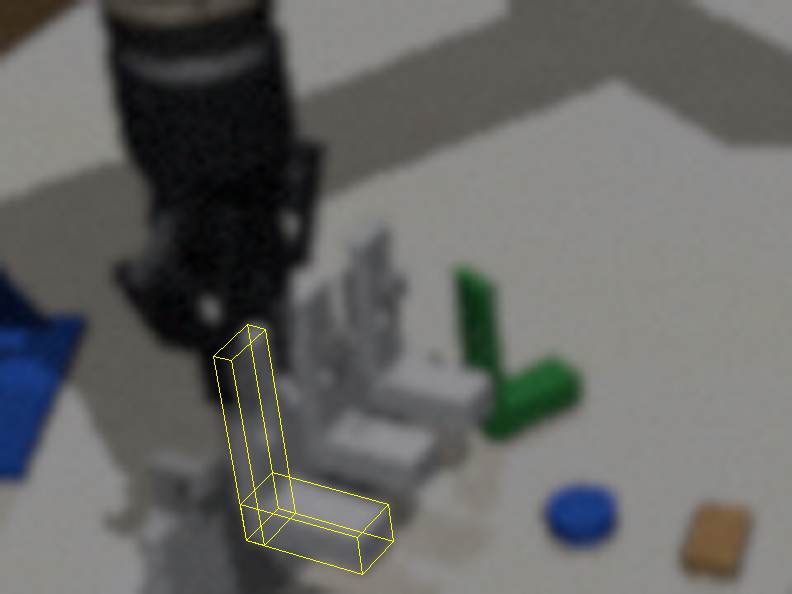

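```bash
python3 d.py .652 .018 .21 .025 0; python3 -m crank '[{"dx":0.03,"dy":-0.1,"dz":0,"ax":0,"ay":0,"az":-0.01,"hand":0.1},{"dx":0.06,"dy":-0.2,"dz":0,"ax":0,"ay":0,"az":-0.03,"hand":0.1},{"dx":0.1,"dy":-0.3,"dz":0,"ax":0,"ay":0,"az":-0.03,"hand":0.1},{"dx":0.14,"dy":-0.4,"dz":0,"ax":0,"ay":0,"az":-0.03,"hand":0.1},{"dx":0.157,"dy":-0.5,"dz":0,"ax":0,"ay":0,"az":-0.03,"hand":0.1},{"dx":0.157,"dy":-0.585,"dz":0,"ax":0,"ay":0,"az":-0.03,"hand":0.1},{"dx":0.157,"dy":-0.585,"dz":0.1,"ax":0,"ay":0,"az":-0.03,"hand":0.1},{"dx":0.157,"dy":-0.585,"dz":0.17,"ax":0,"ay":0,"az":-0.03,"hand":0.1},{"dx":0.157,"dy":-0.585,"dz":0.2,"ax":0,"ay":0,"az":-0.03,"hand":0.1},{"dx":0.157,"dy":-0.585,"dz":0.2,"ax":0,"ay":0,"az":-0.03,"hand":0.1}]' 50;  python3 d.py .6508 .083 .1065 .025 0; python3 - <<'E'
from ov import *
s=manip.state();T=s['tool_pos']-[0,0,.1043]
go({'A':(SHIM,T,np.pi/2+.025,(0,255,255)),'s':(SHK,[.545,.1085,.033],np.pi/2+.025,(0,0,255))},'c15_',[('scene',250,180,370,270,6.6),('top',155,140,295,245,5.7)])
E
```

```text
now [ 0.5736 -0.2757  0.2136] t 19.18 gap 0.313 F [0.9 0.  1.3]
d [ 0.1581 -0.587   0.0047] a [ 0.0067 -0.0053 -0.0292]
t: 20.42
tool_pos: [0.6512, 0.0167, 0.1116]
eef_rot: [0.003, 1.0, 0.013, 0.001]
wrist_force: [0.2, 0.6, -0.9]
finger_gap: 0.317
now [0.6512 0.0167 0.1116] t 20.43 gap 0.317 F [ 0.2  0.6 -0.9]
d [ 0.0026 -0.1326  0.0095] a [ 0.0068 -0.003   0.0011]
```

View pics/c15_0.png

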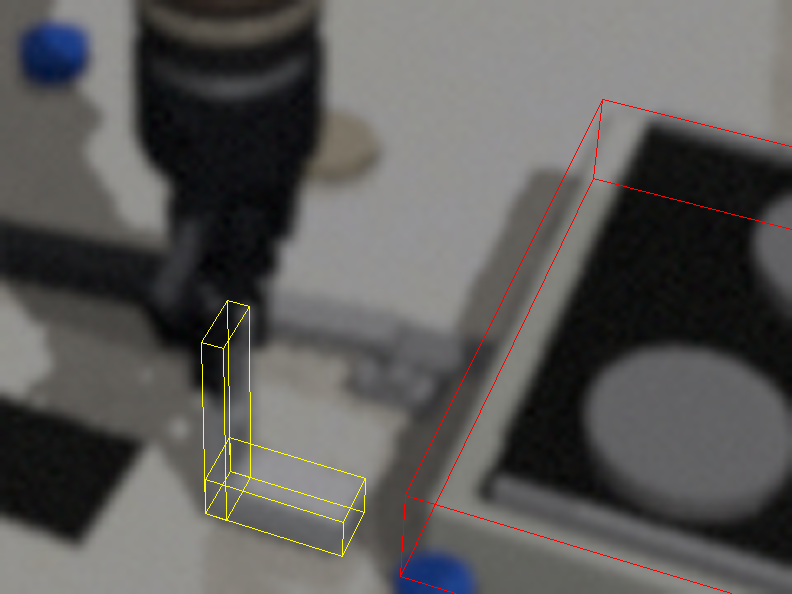

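View pics/c15_1.png

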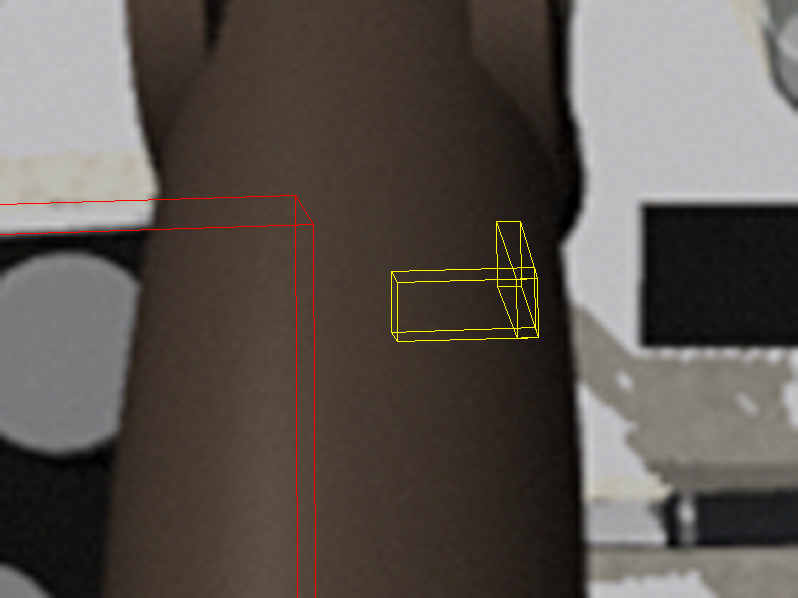

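```bash
python3 -m crank '[{"dx":0.002,"dy":-0.02,"dz":0.0095,"ax":0,"ay":0,"az":0,"hand":0.1},{"dx":0.002,"dy":-0.05,"dz":0.0095,"ax":0,"ay":0,"az":0,"hand":0.1},{"dx":0.002,"dy":-0.08,"dz":0.0095,"ax":0,"ay":0,"az":0,"hand":0.1},{"dx":0.002,"dy":-0.11,"dz":0.0095,"ax":0,"ay":0,"az":0,"hand":0.1},{"dx":0.002,"dy":-0.1326,"dz":0.0095,"ax":0,"ay":0,"az":0,"hand":0.1},{"dx":0.002,"dy":-0.1326,"dz":0.0095,"ax":0,"ay":0,"az":0,"hand":0.1}]' 50;  python3 d.py .6508 .083 .1043 .025 0; python3 - <<'E'
from ov import *
s=manip.state();T=s['tool_pos']-[0,0,.1043]
go({'A':(SHIM,T,np.pi/2+.025,(0,255,255))},'c16_',[('scene',250,180,370,270,6.6)])
E
```

```text
t: 21.28
tool_pos: [0.6519, 0.0839, 0.1087]
eef_rot: [0.003, 1.0, 0.014, 0.003]
wrist_force: [0.1, -1.0, -1.5]
finger_gap: 0.313
now [0.6519 0.0839 0.1087] t 21.27 gap 0.313 F [ 0.1 -1.  -1.5]
d [-0.0022  0.0017  0.0089] a [ 0.0069 -0.0078  0.0026]
```

View pics/c16_0.png

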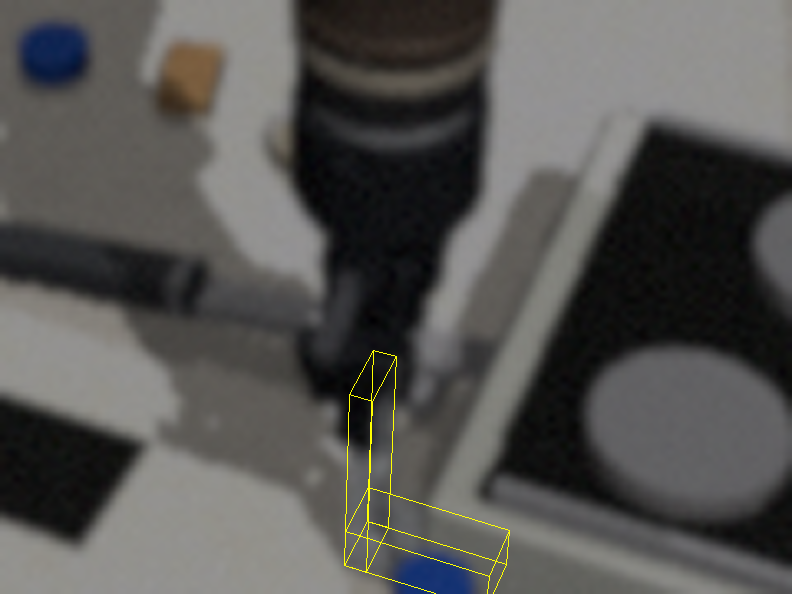

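```bash
python3 -m crank '[{"dx":0,"dy":0.001,"dz":0.005,"ax":0,"ay":-0.008,"az":0,"hand":0.1},{"dx":0,"dy":0.001,"dz":0.01,"ax":0,"ay":-0.008,"az":0,"hand":0.1},{"dx":0,"dy":0.001,"dz":0.01,"ax":0,"ay":-0.008,"az":0,"hand":0.1}]' 50;  python3 d.py .6508 .083 .1043 .025 0
```

```text
t: 21.7
tool_pos: [0.6522, 0.0819, 0.1045]
eef_rot: [0.003, 1.0, 0.013, 0.0]
wrist_force: [-0.3, -1.7, 4.3]
finger_gap: 0.317
now [0.6522 0.0819 0.1045] t 21.7 gap 0.317 F [-0.3 -1.7  4.3]
d [-0.0027 -0.0023  0.0004] a [ 0.0077 -0.0008  0.0005]
```

```bash
python3 -m crank '[{"dx":0,"dy":0,"dz":0,"ax":0,"ay":0,"az":0,"hand":0.4},{"dx":0,"dy":0,"dz":0,"ax":0,"ay":0,"az":0,"hand":0.45},{"dx":0,"dy":0,"dz":0,"ax":0,"ay":0,"az":0,"hand":0.45},{"dx":0,"dy":0,"dz":-0.05,"ax":0,"ay":0,"az":0,"hand":0.45},{"dx":0,"dy":0,"dz":-0.12,"ax":0,"ay":0,"az":0,"hand":0.45},{"dx":0,"dy":0,"dz":-0.2,"ax":0,"ay":0,"az":0,"hand":0.45},{"dx":-0.1,"dy":0.12,"dz":-0.23,"ax":0,"ay":0,"az":0,"hand":0.45},{"dx":-0.2,"dy":0.24,"dz":-0.23,"ax":0,"ay":0,"az":0,"hand":0.45},{"dx":-0.3,"dy":0.36,"dz":-0.23,"ax":0,"ay":0,"az":0,"hand":0.45},{"dx":-0.4,"dy":0.48,"dz":-0.23,"ax":0,"ay":0,"az":0,"hand":0.45},{"dx":-0.4,"dy":0.48,"dz":-0.23,"ax":0,"ay":0,"az":0,"hand":0.45},{"dx":-0.4,"dy":0.48,"dz":-0.23,"ax":0,"ay":0,"az":0,"hand":0.45}]' 50;  python3 d.py .452 -.322 .215 0 0; python3 - <<'E'
from ov import *
go({'A':(SHIM,[.6522,.082,0],np.pi/2+.025,(0,255,255))},'c17_',[('scene',250,180,370,270,6.6),('top',185,140,345,260,5)])
E
```

```text
t: 23.2
tool_pos: [0.4559, -0.1649, 0.2213]
eef_rot: [0.003, 1.0, 0.01, 0.001]
wrist_force: [0.8, -0.0, 0.8]
finger_gap: 0.45
now [ 0.4559 -0.1649  0.2213] t 23.2 gap 0.45 F [ 0.8 -0.   0.8]
d [-0.0142  0.3138  0.0148] a [ 0.0085 -0.0014  0.0254]
```

View pics/c17_0.png

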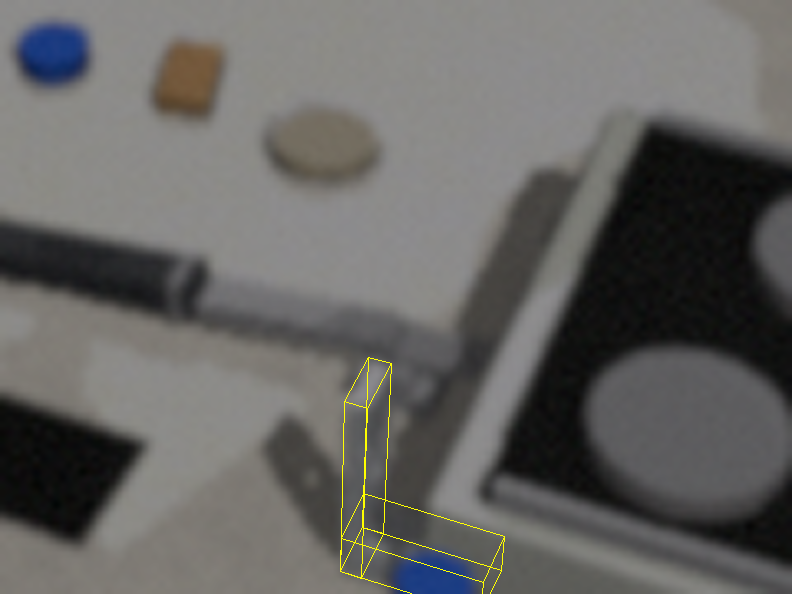

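View pics/c17_1.png

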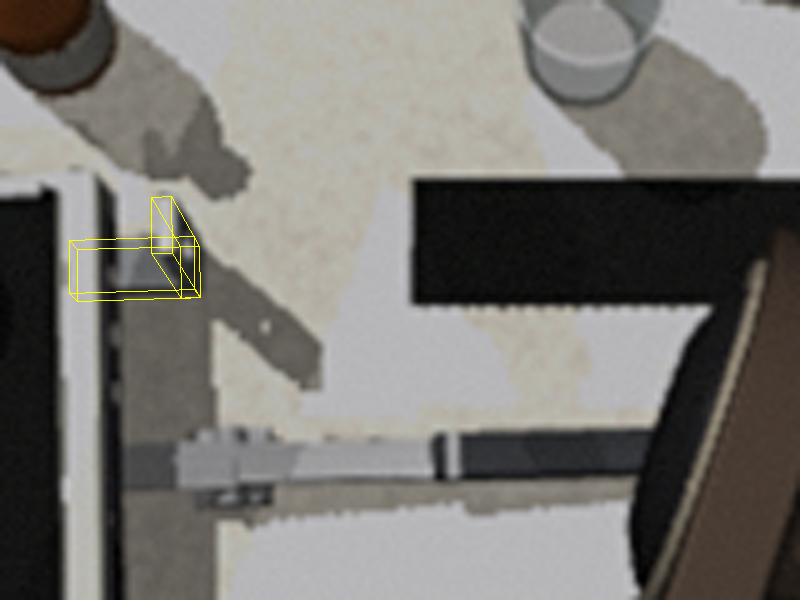

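```bash
python3 -m crank '[{"dx":-0.01,"dy":0.1,"dz":0.01,"ax":0.008,"ay":0,"az":0.025,"hand":0.45},{"dx":-0.014,"dy":0.2,"dz":0.015,"ax":0.008,"ay":0,"az":0.025,"hand":0.45},{"dx":-0.014,"dy":0.3,"dz":0.015,"ax":0.008,"ay":0,"az":0.025,"hand":0.45},{"dx":-0.014,"dy":0.314,"dz":0.015,"ax":0.008,"ay":0,"az":0.025,"hand":0.45},{"dx":-0.014,"dy":0.314,"dz":0.015,"ax":0.008,"ay":0,"az":0.025,"hand":0.45},{"dx":-0.014,"dy":0.314,"dz":0.015,"ax":0.008,"ay":0,"az":0.025,"hand":0.45}]' 50;  python3 d.py .452 -.322 .158 0 0; python3 - <<'E'
from ov import *
go({'B':P['B'],'C':P['C']},'c18_',[('scene',160,110,280,200,6.6)])
E
```

```text
t: 24.05
tool_pos: [0.4554, -0.3186, 0.2145]
eef_rot: [-0.0, 1.0, 0.003, 0.001]
wrist_force: [-0.3, 0.5, -0.4]
finger_gap: 0.45
now [ 0.4554 -0.3186  0.2145] t 24.05 gap 0.45 F [-0.3  0.5 -0.4]
d [-0.007   0.0069  0.113 ] a [-0.0011 -0.002   0.0078]
```

View pics/c18_0.png

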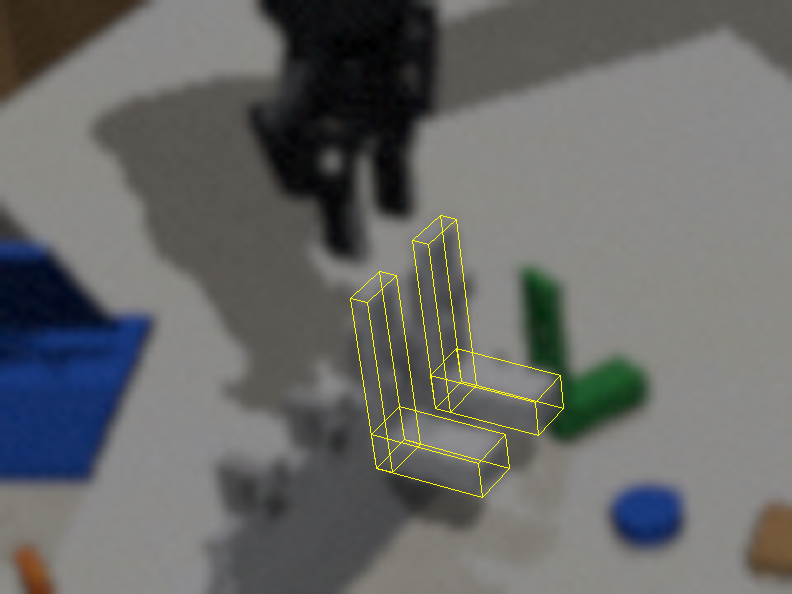

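```bash
python3 -m crank '[{"dx":-0.007,"dy":0.007,"dz":0.02,"ax":0,"ay":0,"az":0.008,"hand":0.45},{"dx":-0.007,"dy":0.007,"dz":0.05,"ax":0,"ay":0,"az":0.008,"hand":0.45},{"dx":-0.007,"dy":0.007,"dz":0.09,"ax":0,"ay":0,"az":0.008,"hand":0.45},{"dx":-0.007,"dy":0.007,"dz":0.113,"ax":0,"ay":0,"az":0.008,"hand":0.45},{"dx":-0.007,"dy":0.007,"dz":0.113,"ax":0,"ay":0,"az":0.008,"hand":0.45},{"dx":-0.007,"dy":0.007,"dz":0.113,"ax":0,"ay":0,"az":0.008,"hand":0.1},{"dx":-0.007,"dy":0.007,"dz":0.113,"ax":0,"ay":0,"az":0.008,"hand":0.1},{"dx":-0.007,"dy":0.007,"dz":0.113,"ax":0,"ay":0,"az":0.008,"hand":0.1}]' 50;  python3 d.py .452 -.322 .158 .0 0; python3 - <<'E'
from ov import *
go({'B':P['B'],'C':P['C']},'c19_',[('scene',160,110,280,200,6.6)])
E
```

```text
t: 25.1
tool_pos: [0.4521, -0.3222, 0.1585]
eef_rot: [-0.0, 1.0, -0.0, 0.001]
wrist_force: [-0.0, 1.1, -1.6]
finger_gap: 0.319
now [ 0.4521 -0.3222  0.1585] t 25.1 gap 0.319 F [-0.   1.1 -1.6]
d [-0.0002 -0.0003  0.0011] a [-0.0005 -0.0029 -0.0002]
```

View pics/c19_0.png

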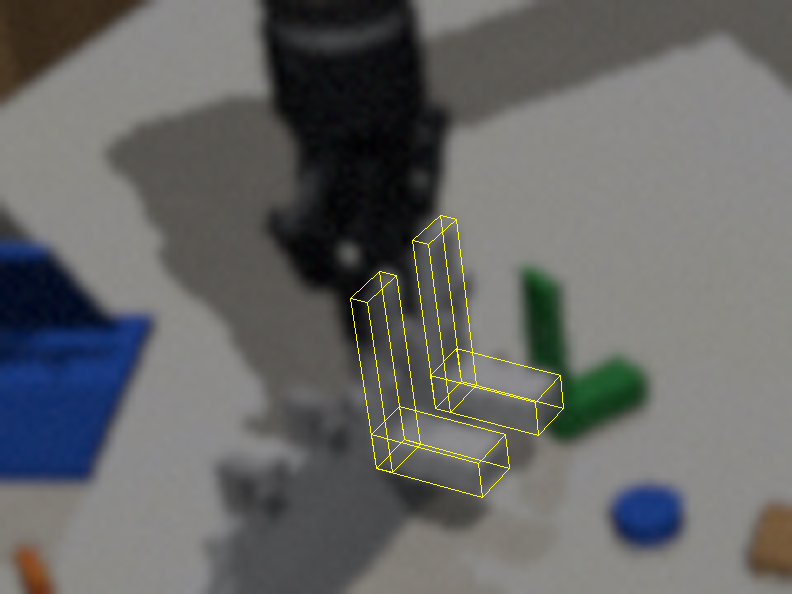

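```bash
python3 -m crank '[{"dx":0,"dy":0,"dz":-0.012,"ax":0,"ay":0,"az":0,"hand":0.1},{"dx":0,"dy":0,"dz":-0.023,"ax":0,"ay":0,"az":0,"hand":0.1},{"dx":0,"dy":0,"dz":-0.023,"ax":0,"ay":0,"az":0,"hand":0.1},{"dx":0,"dy":-0.03,"dz":-0.023,"ax":0,"ay":0,"az":0,"hand":0.1},{"dx":0,"dy":-0.06,"dz":-0.023,"ax":0,"ay":0,"az":0,"hand":0.1},{"dx":0,"dy":-0.09,"dz":-0.023,"ax":0,"ay":0,"az":0,"hand":0.1},{"dx":0,"dy":-0.1,"dz":-0.06,"ax":0,"ay":0,"az":0,"hand":0.1},{"dx":0,"dy":-0.1,"dz":-0.11,"ax":0,"ay":0,"az":0,"hand":0.1}]' 50;  python3 d.py .595 .018 .21 .025 0; python3 - <<'E'
from ov import *
s=manip.state();T=s['tool_pos']-[0,0,.1043]
go({'A':(SHIM,T,np.pi/2,(0,255,255)),'C':P['C']},'c20_',[('scene',160,110,280,200,6.6),('top',205,140,405,290,4)])
E
```

```text
t: 26.15
tool_pos: [0.4515, -0.2705, 0.2134]
eef_rot: [-0.001, 1.0, 0.001, 0.0]
wrist_force: [-0.1, 0.3, -2.0]
finger_gap: 0.314
now [ 0.4515 -0.2705  0.2134] t 26.15 gap 0.314 F [-0.1  0.3 -2. ]
d [ 0.2877 -0.5766  0.0078] a [-0.0016 -0.0011 -0.0302]
```

View pics/c20_0.png

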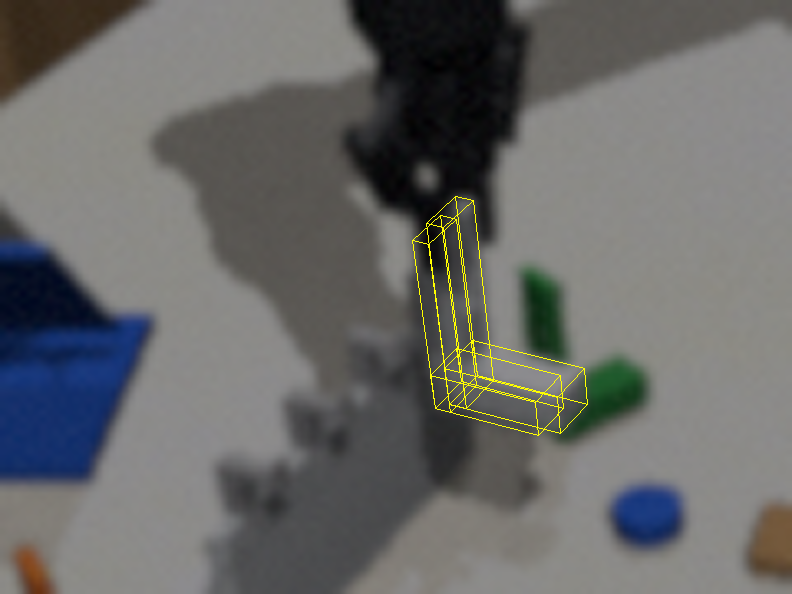

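View pics/c20_1.png

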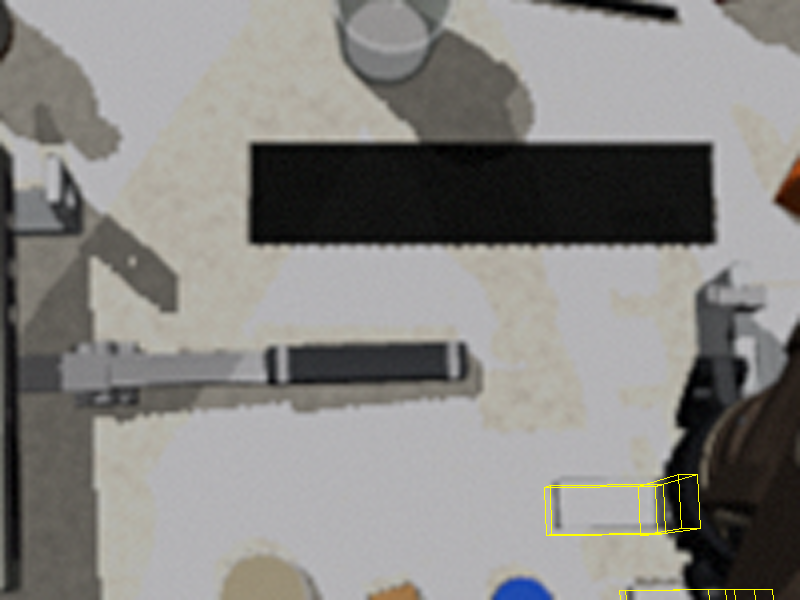

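```bash
python3 -m crank '[{"dx":0.05,"dy":-0.1,"dz":0,"ax":0,"ay":0,"az":-0.01,"hand":0.1},{"dx":0.1,"dy":-0.2,"dz":0,"ax":0,"ay":0,"az":-0.03,"hand":0.1},{"dx":0.15,"dy":-0.3,"dz":0,"ax":0,"ay":0,"az":-0.03,"hand":0.1},{"dx":0.2,"dy":-0.4,"dz":0,"ax":0,"ay":0,"az":-0.03,"hand":0.1},{"dx":0.25,"dy":-0.5,"dz":0,"ax":0,"ay":0,"az":-0.03,"hand":0.1},{"dx":0.282,"dy":-0.572,"dz":0,"ax":0,"ay":0,"az":-0.03,"hand":0.1},{"dx":0.282,"dy":-0.572,"dz":0.05,"ax":0,"ay":0,"az":-0.03,"hand":0.1},{"dx":0.282,"dy":-0.572,"dz":0.1,"ax":0,"ay":0,"az":-0.03,"hand":0.1},{"dx":0.282,"dy":-0.572,"dz":0.15,"ax":0,"ay":0,"az":-0.03,"hand":0.1},{"dx":0.282,"dy":-0.572,"dz":0.19,"ax":0,"ay":0,"az":-0.03,"hand":0.1},{"dx":0.282,"dy":-0.572,"dz":0.19,"ax":0,"ay":0,"az":-0.03,"hand":0.1}]' 50;  python3 d.py .592 .086 .1065 .025 0; python3 - <<'E'
from ov import *
s=manip.state();T=s['tool_pos']-[0,0.003,.1043]
go({'A':(SHIM,T,np.pi/2+.025,(0,255,255))},'c21_',[('scene',250,180,370,270,6.6)])
E
```

```text
t: 27.62
tool_pos: [0.5925, 0.0145, 0.1187]
eef_rot: [0.001, 1.0, 0.012, 0.001]
wrist_force: [-0.4, 0.4, -0.9]
finger_gap: 0.319
now [0.5925 0.0145 0.1187] t 27.62 gap 0.319 F [-0.4  0.4 -0.9]
d [ 0.0024 -0.1431  0.0242] a [ 0.0027 -0.0018 -0.0003]
```

View pics/c21_0.png

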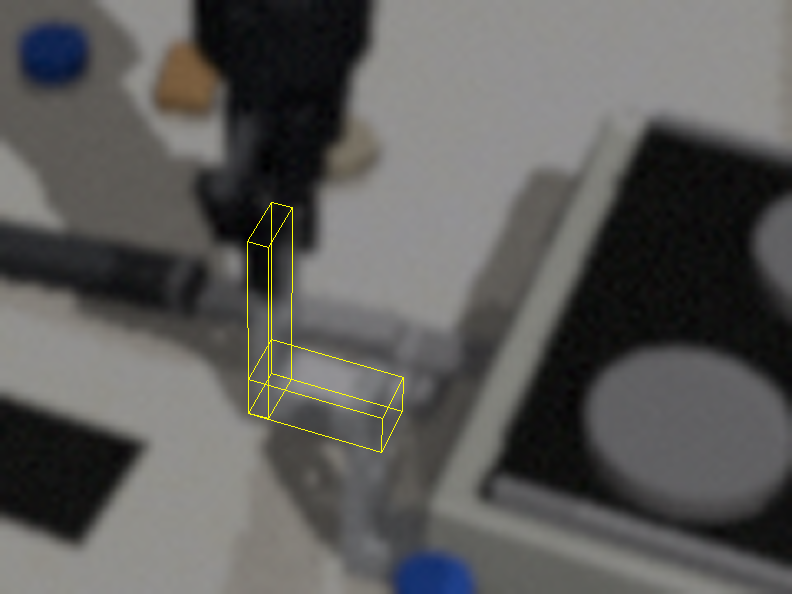

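```bash
python3 -m crank '[{"dx":0.001,"dy":-0.01,"dz":0.02,"ax":0,"ay":0,"az":0,"hand":0.1},{"dx":0.001,"dy":-0.04,"dz":0.024,"ax":0,"ay":0,"az":0,"hand":0.1},{"dx":0.001,"dy":-0.07,"dz":0.024,"ax":0,"ay":0,"az":0,"hand":0.1},{"dx":0.001,"dy":-0.1,"dz":0.024,"ax":0,"ay":0,"az":0,"hand":0.1},{"dx":0.001,"dy":-0.13,"dz":0.024,"ax":0,"ay":0,"az":0,"hand":0.1},{"dx":0.001,"dy":-0.143,"dz":0.024,"ax":0,"ay":0,"az":0,"hand":0.1},{"dx":0.001,"dy":-0.143,"dz":0.026,"ax":0,"ay":0,"az":0,"hand":0.1},{"dx":0.001,"dy":-0.143,"dz":0.029,"ax":0,"ay":0,"az":0,"hand":0.1},{"dx":0.001,"dy":-0.143,"dz":0.029,"ax":0,"ay":0,"az":0,"hand":0.1}]' 50;  python3 d.py .592 .086 .1043 .025 0; python3 - <<'E'
from ov import *
s=manip.state();T=s['tool_pos']-[0,0.003,.1043]
go({'A':(SHIM,T,np.pi/2+.025,(0,255,255))},'c22_',[('scene',250,180,370,270,6.6)])
E
```

```text
t: 28.8
tool_pos: [0.592, 0.0854, 0.1054]
eef_rot: [0.001, 1.0, 0.012, 0.002]
wrist_force: [-0.3, 0.8, -0.7]
finger_gap: 0.317
now [0.592  0.0854 0.1054] t 28.8 gap 0.317 F [-0.3  0.8 -0.7]
d [-0.     -0.0012  0.0021] a [ 0.0029 -0.0041 -0.0012]
```

View pics/c22_0.png

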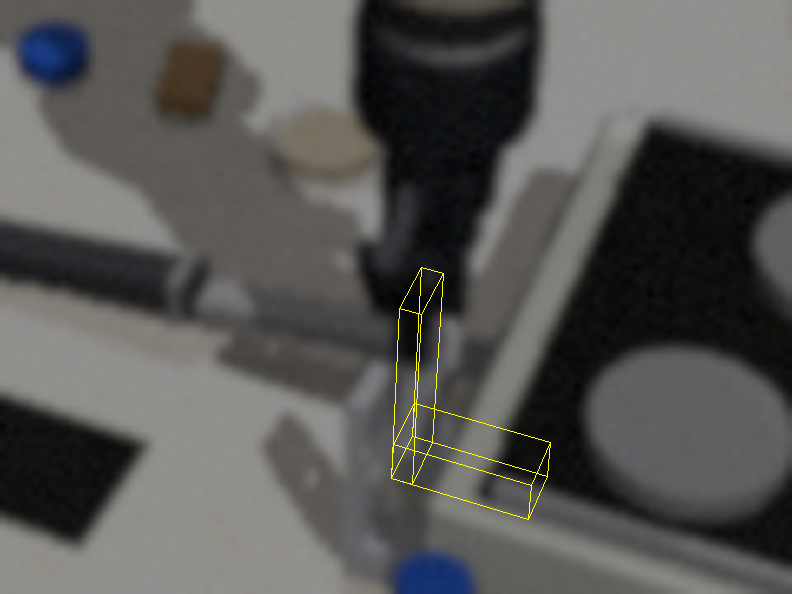

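Lower to contact and release.

```bash
python3 -m crank '[{"dx":0,"dy":-0.001,"dz":0.004,"ax":0,"ay":0,"az":0,"hand":0.1},{"dx":0,"dy":-0.001,"dz":0.004,"ax":0,"ay":0,"az":0,"hand":0.1}]' 50;  python3 d.py .592 .086 .1043 .025 0
```

```text
t: 29.1
tool_pos: [0.5925, 0.0851, 0.1048]
eef_rot: [0.001, 1.0, 0.012, 0.003]
wrist_force: [-1.8, -3.7, 6.7]
finger_gap: 0.32
now [0.5925 0.0851 0.1048] t 29.1 gap 0.32 F [-1.8 -3.7  6.7]
d [-0.001  -0.0017  0.0009] a [ 0.0039 -0.0064 -0.0021]
```

```bash
python3 -m crank '[{"dx":0,"dy":0,"dz":0,"ax":0,"ay":0,"az":0,"hand":0.4},{"dx":0,"dy":0,"dz":0,"ax":0,"ay":0,"az":0,"hand":0.43},{"dx":0,"dy":0,"dz":0,"ax":0,"ay":0,"az":0,"hand":0.43},{"dx":0,"dy":0,"dz":-0.05,"ax":0,"ay":0,"az":0,"hand":0.43},{"dx":0,"dy":0,"dz":-0.12,"ax":0,"ay":0,"az":0,"hand":0.43},{"dx":0,"dy":0,"dz":-0.2,"ax":0,"ay":0,"az":0,"hand":0.43},{"dx":-0.08,"dy":0.12,"dz":-0.22,"ax":0,"ay":0,"az":0.01,"hand":0.43},{"dx":-0.16,"dy":0.24,"dz":-0.22,"ax":0,"ay":0,"az":0.02,"hand":0.43},{"dx":-0.24,"dy":0.36,"dz":-0.22,"ax":0,"ay":0,"az":0.03,"hand":0.43},{"dx":-0.32,"dy":0.48,"dz":-0.22,"ax":0,"ay":0,"az":0.03,"hand":0.43},{"dx":-0.4,"dy":0.6,"dz":-0.22,"ax":0,"ay":0,"az":0.03,"hand":0.43},{"dx":-0.4,"dy":0.7,"dz":-0.22,"ax":0,"ay":0,"az":0.03,"hand":0.43}]' 50;  python3 d.py .392 -.322 .215 0 0; python3 - <<'E'
from ov import *
go({'C':P['C']},'c23_',[('scene',160,110,430,310,2.9),('top',175,140,375,290,4)])
E
```

```text
t: 30.6
tool_pos: [0.407, -0.2394, 0.2152]
eef_rot: [0.002, 1.0, 0.0, 0.003]
wrist_force: [0.2, -0.8, -0.0]
finger_gap: 0.43
now [ 0.407  -0.2394  0.2152] t 30.6 gap 0.43 F [ 0.2 -0.8 -0. ]
d [-0.0301  0.1653  0.0008] a [ 0.004  -0.0075  0.0004]
```

View pics/c23_0.png

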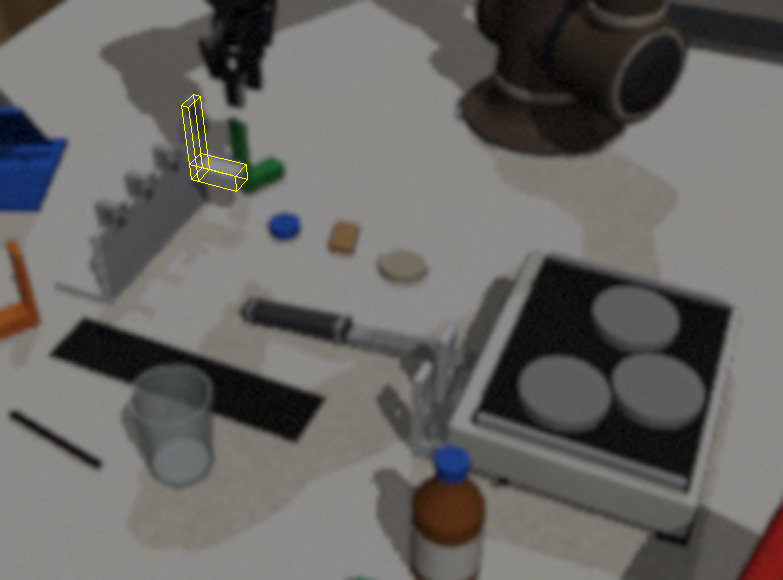

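View pics/c23_1.png

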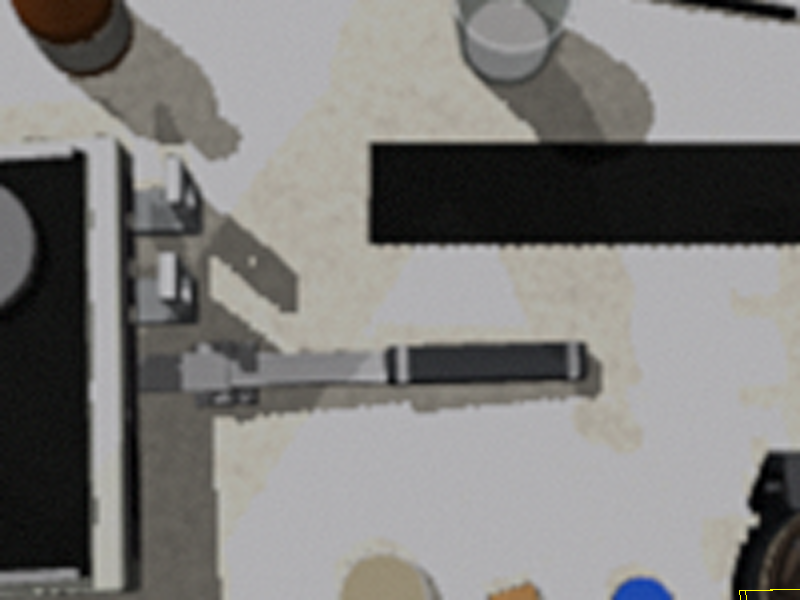

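```bash
python3 -m crank '[{"dx":-0.015,"dy":0.08,"dz":0,"ax":0.004,"ay":-0.0075,"az":0,"hand":0.43},{"dx":-0.03,"dy":0.15,"dz":0,"ax":0.004,"ay":-0.0075,"az":0,"hand":0.43},{"dx":-0.03,"dy":0.165,"dz":0,"ax":0.004,"ay":-0.0075,"az":0,"hand":0.43},{"dx":-0.03,"dy":0.165,"dz":0,"ax":0.004,"ay":-0.0075,"az":0,"hand":0.43},{"dx":-0.03,"dy":0.165,"dz":0,"ax":0.004,"ay":-0.0075,"az":0,"hand":0.43}]' 50;  python3 d.py .392 -.322 .158 0 0; python3 - <<'E'
from ov import *
go({'C':P['C']},'c24_',[('scene',160,110,280,200,6.6)])
E
```

```text
t: 31.32
tool_pos: [0.3914, -0.3242, 0.2151]
eef_rot: [0.001, 1.0, -0.003, -0.0]
wrist_force: [0.8, 0.1, -0.7]
finger_gap: 0.432
now [ 0.3914 -0.3242  0.2151] t 31.32 gap 0.432 F [ 0.8  0.1 -0.7]
d [ 0.0013 -0.0045  0.1142] a [ 0.0013  0.001  -0.0081]
```

View pics/c24_0.png

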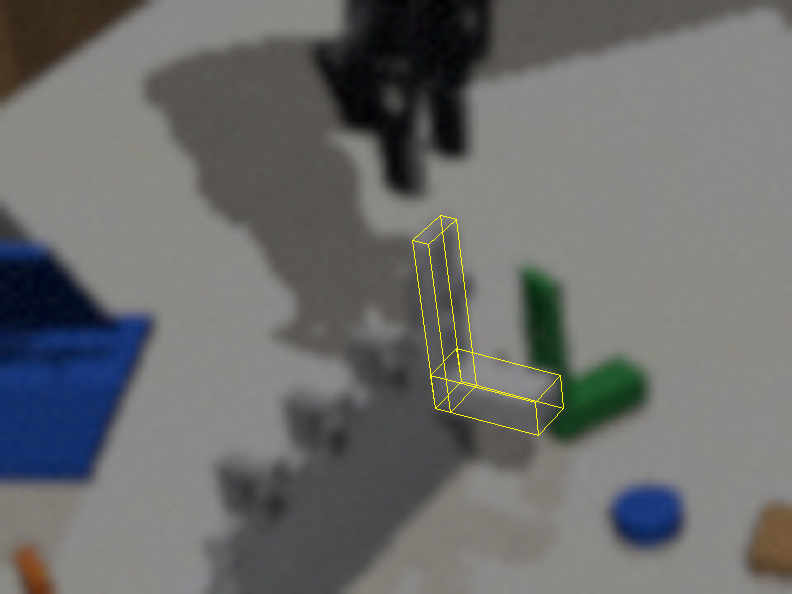

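```bash
python3 -m crank '[{"dx":0.001,"dy":-0.004,"dz":0.03,"ax":0,"ay":0,"az":-0.008,"hand":0.45},{"dx":0.001,"dy":-0.004,"dz":0.07,"ax":0,"ay":0,"az":-0.008,"hand":0.45},{"dx":0.001,"dy":-0.004,"dz":0.1,"ax":0,"ay":0,"az":-0.008,"hand":0.45},{"dx":0.001,"dy":-0.004,"dz":0.114,"ax":0,"ay":0,"az":-0.008,"hand":0.45},{"dx":0.001,"dy":-0.004,"dz":0.114,"ax":0,"ay":0,"az":-0.008,"hand":0.45},{"dx":0.001,"dy":-0.004,"dz":0.114,"ax":0,"ay":0,"az":-0.008,"hand":0.1},{"dx":0.001,"dy":-0.004,"dz":0.114,"ax":0,"ay":0,"az":-0.008,"hand":0.1},{"dx":0.001,"dy":-0.004,"dz":0.114,"ax":0,"ay":0,"az":-0.008,"hand":0.1}]' 50;  python3 d.py .392 -.322 .158 .0 0; python3 -m crank '[{"dx":0,"dy":0,"dz":-0.012,"ax":0,"ay":0,"az":0,"hand":0.1},{"dx":0,"dy":0,"dz":-0.023,"ax":0,"ay":0,"az":0,"hand":0.1},{"dx":0,"dy":0,"dz":-0.023,"ax":0,"ay":0,"az":0,"hand":0.1}]' 50; python3 - <<'E'
from ov import *
go({'C':P['C']},'c25_',[('scene',160,110,280,200,6.6)])
E
```

```text
t: 32.38
tool_pos: [0.3922, -0.3225, 0.1588]
eef_rot: [0.001, 1.0, 0.0, 0.0]
wrist_force: [0.6, -0.3, 2.7]
finger_gap: 0.313
now [ 0.3922 -0.3225  0.1588] t 32.38 gap 0.313 F [ 0.6 -0.3  2.7]
d [-0.0004 -0.001   0.0016] a [ 0.0023 -0.0005  0.    ]
t: 32.75
tool_pos: [0.3924, -0.3225, 0.1709]
eef_rot: [0.001, 1.0, 0.0, 0.0]
wrist_force: [-0.9, -0.3, -0.4]
finger_gap: 0.314
```

View pics/c25_0.png

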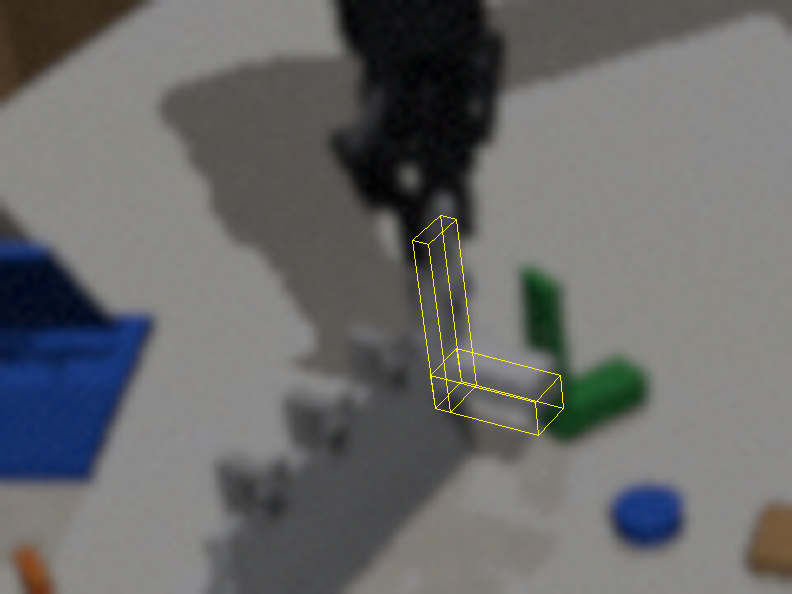

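```bash
python3 - <<'E'
from h import *
print(ray('scene',160+550/6.6,110+390/6.6,.0), ray('scene',160+540/6.6,110+275/6.6,.106))
print(ray('top',235+440/3.3,160+485/3.15,.02),ray('top',235+495/3.3,160+500/3.15,.106))
E
```

```text
[ 0.2982509  -0.31969261  0.        ] [ 0.33477508 -0.2958958   0.106     ]
[ 0.340596   -0.28729149  0.02      ] [ 0.33496707 -0.30771004  0.106     ]
```

```bash
python3 -m crank '[{"dx":0,"dy":-0.03,"dz":0,"ax":0,"ay":0,"az":0,"hand":0.1},{"dx":0,"dy":-0.06,"dz":0,"ax":0,"ay":0,"az":0,"hand":0.1},{"dx":0,"dy":-0.09,"dz":0,"ax":0,"ay":0,"az":0,"hand":0.1},{"dx":0,"dy":-0.1,"dz":-0.04,"ax":0,"ay":0,"az":0,"hand":0.1},{"dx":0,"dy":-0.1,"dz":-0.09,"ax":0,"ay":0,"az":0,"hand":0.1},{"dx":0,"dy":-0.1,"dz":-0.09,"ax":0,"ay":0,"az":0,"hand":0.1}]' 50;python3 d.py .466 .015 .21 .025 0; python3 - <<'E'
from ov import *
s=manip.state();T=s['tool_pos']-[0,0,.1043]
go({'A':(SHIM,T,np.pi/2,(0,255,255))},'c26_',[('scene',160,110,280,200,6.6),('top',255,200,415,320,5)])
E
```

```text
t: 33.55
tool_pos: [0.3931, -0.2721, 0.2171]
eef_rot: [0.002, 1.0, 0.0, 0.002]
wrist_force: [-0.0, -0.1, -1.2]
finger_gap: 0.315
now [ 0.3931 -0.2721  0.2171] t 33.55 gap 0.315 F [-0.  -0.1 -1.2]
d [ 0.1463 -0.5741  0.0125] a [ 0.0051 -0.0046 -0.0306]
```

View pics/c26_0.png

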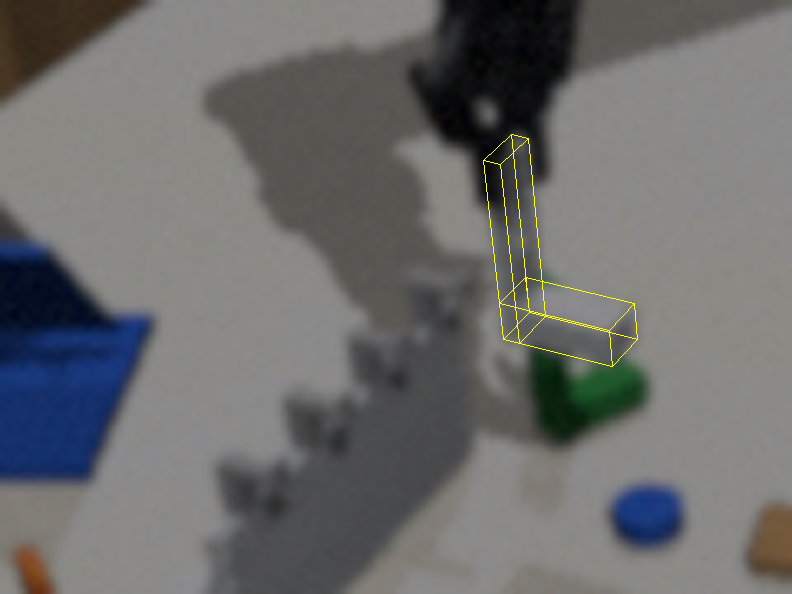

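View pics/c26_1.png

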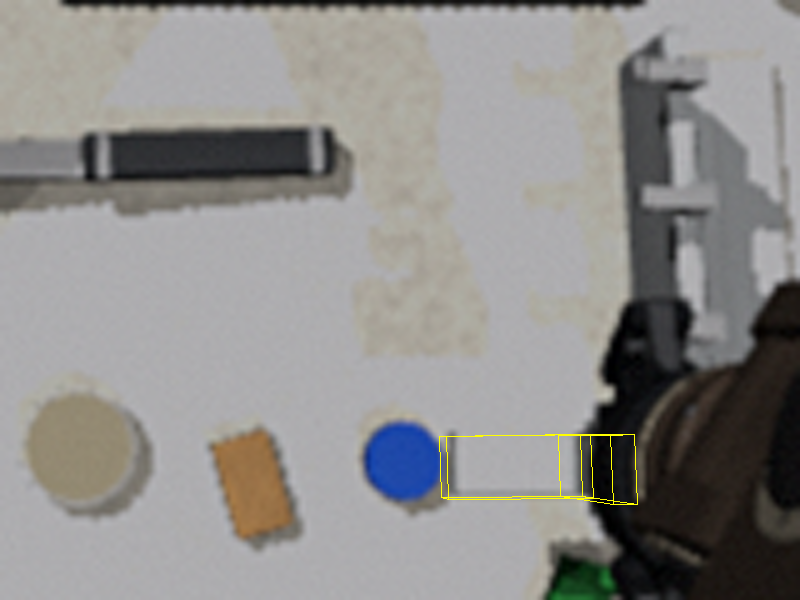

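```bash
python3 -m crank '[{"dx":0.03,"dy":-0.1,"dz":0,"ax":0,"ay":0,"az":-0.01,"hand":0.1},{"dx":0.06,"dy":-0.2,"dz":0,"ax":0,"ay":0,"az":-0.03,"hand":0.1},{"dx":0.1,"dy":-0.3,"dz":0,"ax":0,"ay":0,"az":-0.03,"hand":0.1},{"dx":0.13,"dy":-0.4,"dz":0,"ax":0,"ay":0,"az":-0.03,"hand":0.1},{"dx":0.146,"dy":-0.5,"dz":0,"ax":0,"ay":0,"az":-0.03,"hand":0.1},{"dx":0.146,"dy":-0.57,"dz":0,"ax":0,"ay":0,"az":-0.03,"hand":0.1},{"dx":0.146,"dy":-0.57,"dz":0.05,"ax":0,"ay":0,"az":-0.03,"hand":0.1},{"dx":0.146,"dy":-0.57,"dz":0.1,"ax":0,"ay":0,"az":-0.03,"hand":0.1},{"dx":0.146,"dy":-0.57,"dz":0.16,"ax":0,"ay":0,"az":-0.03,"hand":0.1},{"dx":0.146,"dy":-0.57,"dz":0.195,"ax":0,"ay":0,"az":-0.03,"hand":0.1},{"dx":0.146,"dy":-0.57,"dz":0.195,"ax":0,"ay":0,"az":-0.03,"hand":0.1}]' 50;  python3 d.py .466 .0815 .1068 .025 0; python3 - <<'E'
from ov import *
s=manip.state();T=s['tool_pos']-[0,0.003,.1043]
go({'A':(SHIM,T,np.pi/2+.025,(0,255,255))},'c27_',[('scene',270,150,390,240,6.6)])
E
```

```text
t: 35.02
tool_pos: [0.4632, 0.013, 0.1145]
eef_rot: [0.001, 1.0, 0.012, -0.002]
wrist_force: [-0.3, -0.1, -0.4]
finger_gap: 0.317
now [0.4632 0.013  0.1145] t 35.02 gap 0.317 F [-0.3 -0.1 -0.4]
d [ 0.009  -0.1368  0.015 ] a [ 0.0025  0.0054 -0.0011]
```

View pics/c27_0.png

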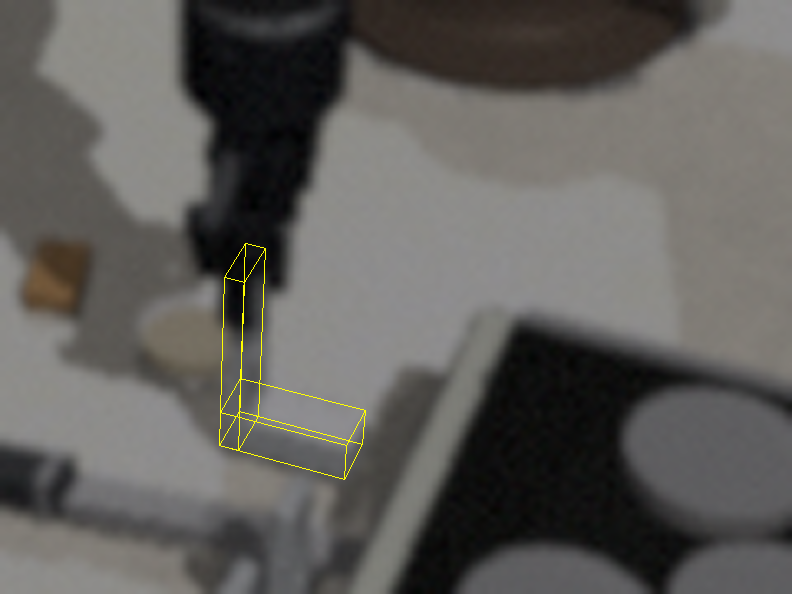

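```bash
python3 -m crank '[{"dx":0.006,"dy":-0.01,"dz":0.012,"ax":0,"ay":0,"az":0,"hand":0.1},{"dx":0.006,"dy":-0.04,"dz":0.015,"ax":0,"ay":0,"az":0,"hand":0.1},{"dx":0.006,"dy":-0.07,"dz":0.015,"ax":0,"ay":0,"az":0,"hand":0.1},{"dx":0.006,"dy":-0.1,"dz":0.015,"ax":0,"ay":0,"az":0,"hand":0.1},{"dx":0.006,"dy":-0.13,"dz":0.015,"ax":0,"ay":0,"az":0,"hand":0.1},{"dx":0.006,"dy":-0.137,"dz":0.015,"ax":0,"ay":0,"az":0,"hand":0.1},{"dx":0.006,"dy":-0.137,"dz":0.018,"ax":0,"ay":0,"az":0,"hand":0.1},{"dx":0.006,"dy":-0.137,"dz":0.022,"ax":0,"ay":0,"az":0,"hand":0.1},{"dx":0.006,"dy":-0.137,"dz":0.022,"ax":0,"ay":0,"az":0,"hand":0.1}]' 50;  python3 d.py .466 .0815 .1043 .025 0
```

```text
t: 36.2
tool_pos: [0.4656, 0.0811, 0.105]
eef_rot: [0.001, 1.0, 0.012, -0.001]
wrist_force: [-1.3, -1.6, 3.5]
finger_gap: 0.312
now [0.4656 0.0811 0.105 ] t 36.2 gap 0.312 F [-1.3 -1.6  3.5]
d [ 0.0009 -0.0009  0.0014] a [ 0.0028  0.0019 -0.0022]
```

Contact. Release and retreat, then look.

```bash
python3 -m crank '[{"dx":0,"dy":0,"dz":0,"ax":0,"ay":0,"az":0,"hand":0.4},{"dx":0,"dy":0,"dz":0,"ax":0,"ay":0,"az":0,"hand":0.45},{"dx":0,"dy":0,"dz":0,"ax":0,"ay":0,"az":0,"hand":0.45},{"dx":0,"dy":0,"dz":-0.05,"ax":0,"ay":0,"az":0,"hand":0.45},{"dx":0,"dy":0,"dz":-0.12,"ax":0,"ay":0,"az":0,"hand":0.45},{"dx":0,"dy":0,"dz":-0.2,"ax":0,"ay":0,"az":0,"hand":0.5},{"dx":-0.1,"dy":0.12,"dz":-0.22,"ax":0,"ay":0,"az":0,"hand":0.5},{"dx":-0.2,"dy":0.24,"dz":-0.22,"ax":0,"ay":0,"az":0,"hand":0.5},{"dx":-0.25,"dy":0.36,"dz":-0.22,"ax":0,"ay":0,"az":0,"hand":0.5},{"dx":-0.25,"dy":0.4,"dz":-0.22,"ax":0,"ay":0,"az":0,"hand":0.5}]' 50; python3 - <<'E'
from ov import *
S=[(SHIM,p,np.pi/2+.025,(0,255,255)) for p in([.6522,.082,0],[.592,.082,0],[.4656,.078,0])]
D={i:s for i,s in enumerate(S)}
D['blk']=(BLOCK,[.546,.058,0],np.pi/2+.025,(0,0,255))
go(D,'c28_',[('scene',240,150,400,270,5),('top',165,150,325,270,5)])
go({},'c29_',[('top',165,150,325,270,5)])
E
```

```text
t: 37.45
tool_pos: [0.344, -0.1228, 0.216]
eef_rot: [0.001, 1.0, 0.012, -0.0]
wrist_force: [1.1, 0.2, -0.5]
finger_gap: 0.501
```

View pics/c28_0.png

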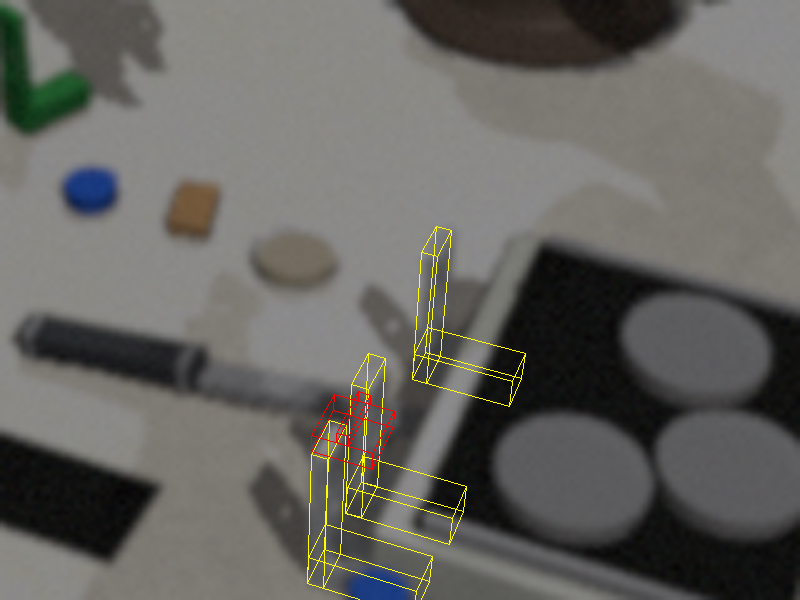

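View pics/c28_1.png

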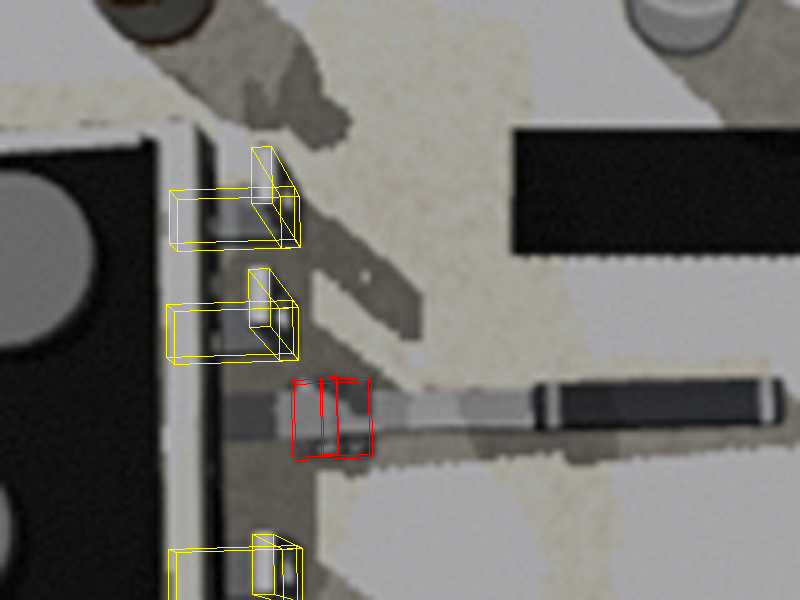

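View pics/c29_0.png

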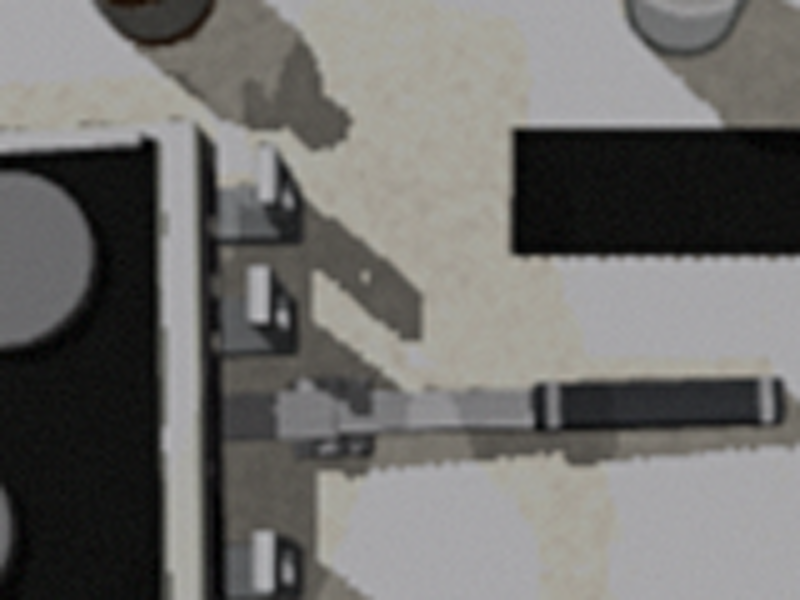

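```bash
python3 - <<'E'
from h import *
for u,v in((217,190),(219,310),(224,560)): print(ray('top',165+u/5,150+v/5,.032))
# bar handle now
for u,v,z in((783,378,.022),(783,424,.022),(538,385,.032),(538,430,.032)): print('bar',ray('top',165+u/5,150+v/5,z))
E
```

```text
[0.66242204 0.11590312 0.032     ]
[0.59951173 0.11354858 0.032     ]
[0.47218212 0.10836619 0.032     ]
bar [ 0.56389874 -0.17534063  0.022     ]
bar [ 0.54005999 -0.1747998   0.022     ]
bar [ 0.55970253 -0.04935355  0.032     ]
bar [ 0.53665109 -0.04926951  0.032     ]
```

```bash
python3 d.py .6522 .082 .216 .025 0; python3 -m crank '[{"dx":0.1,"dy":-0.1,"dz":-0.01,"ax":0,"ay":0,"az":0,"hand":0.48},{"dx":0.2,"dy":-0.2,"dz":-0.01,"ax":0,"ay":0,"az":0,"hand":0.48},{"dx":0.3,"dy":-0.3,"dz":-0.01,"ax":0,"ay":0,"az":0,"hand":0.48},{"dx":0.45,"dy":-0.35,"dz":-0.01,"ax":0,"ay":0,"az":0,"hand":0.48},{"dx":0.55,"dy":-0.4,"dz":-0.01,"ax":0,"ay":0,"az":0,"hand":0.48},{"dx":0.625,"dy":-0.4,"dz":-0.01,"ax":0,"ay":0,"az":0,"hand":0.48},{"dx":0.625,"dy":-0.4,"dz":-0.01,"ax":0,"ay":0,"az":0,"hand":0.48},{"dx":0.625,"dy":-0.4,"dz":-0.01,"ax":0,"ay":0,"az":0,"hand":0.48}]' 50; python3 d.py .6522 .082 .1065 .025 0
```

```text
now [ 0.3446 -0.1234  0.2158] t 37.6 gap 0.5 F [-0.2 -0.2 -0.1]
d [ 0.6223 -0.4001 -0.0019] a [ 0.003   0.0012 -0.0096]
t: 38.6
tool_pos: [0.6533, 0.0836, 0.2188]
eef_rot: [0.001, 1.0, 0.01, -0.002]
wrist_force: [-0.2, -0.5, 0.1]
finger_gap: 0.478
now [0.6533 0.0836 0.2188] t 38.6 gap 0.478 F [-0.2 -0.5  0.1]
d [-0.0015  0.0026  0.2246] a [ 0.0031  0.0041 -0.0071]
```

```bash
python3 -m crank '[{"dx":-0.002,"dy":0.003,"dz":0.08,"ax":0,"ay":0,"az":-0.007,"hand":0.48},{"dx":-0.002,"dy":0.003,"dz":0.16,"ax":0,"ay":0,"az":-0.007,"hand":0.48},{"dx":-0.002,"dy":0.003,"dz":0.21,"ax":0,"ay":0,"az":-0.007,"hand":0.48},{"dx":-0.002,"dy":0.003,"dz":0.2246,"ax":0,"ay":0,"az":-0.007,"hand":0.48},{"dx":-0.002,"dy":0.003,"dz":0.2246,"ax":0,"ay":0,"az":-0.007,"hand":0.1},{"dx":-0.002,"dy":0.003,"dz":0.2246,"ax":0,"ay":0,"az":-0.007,"hand":0.1},{"dx":-0.002,"dy":0.003,"dz":0.2246,"ax":0,"ay":0,"az":-0.007,"hand":0.1}]' 30; python3 d.py .6522 .087 .1065 .025 0
```

```text
t: 39.48
tool_pos: [0.6524, 0.0818, 0.1077]
eef_rot: [0.001, 1.0, 0.012, -0.001]
wrist_force: [-0.3, 0.3, -1.5]
finger_gap: 0.317
now [0.6524 0.0818 0.1077] t 39.48 gap 0.317 F [-0.3  0.3 -1.5]
d [-0.0002 -0.0104  0.0024] a [ 0.0029  0.002  -0.0002]
```

```bash
python3 -m crank '[{"dx":0,"dy":-0.005,"dz":0,"ax":0,"ay":0,"az":0,"hand":0.1},{"dx":0,"dy":-0.0104,"dz":0,"ax":0,"ay":0,"az":0,"hand":0.1},{"dx":0,"dy":-0.0104,"dz":0.001,"ax":0,"ay":0,"az":0,"hand":0.1},{"dx":0,"dy":-0.0104,"dz":0.003,"ax":0,"ay":0,"az":0,"hand":0.1},{"dx":0,"dy":-0.0104,"dz":0.003,"ax":0,"ay":0,"az":0,"hand":0.4},{"dx":0,"dy":-0.0104,"dz":0.003,"ax":0,"ay":0,"az":0,"hand":0.43},{"dx":0,"dy":-0.0104,"dz":0.003,"ax":0,"ay":0,"az":0,"hand":0.43},{"dx":0,"dy":-0.0104,"dz":-0.08,"ax":0,"ay":0,"az":0,"hand":0.43},{"dx":0,"dy":-0.0104,"dz":-0.16,"ax":0,"ay":0,"az":0,"hand":0.43},{"dx":-0.06,"dy":-0.0104,"dz":-0.16,"ax":0,"ay":0,"az":0,"hand":0.43},{"dx":-0.113,"dy":-0.008,"dz":-0.16,"ax":0,"ay":0,"az":0,"hand":0.43},{"dx":-0.113,"dy":-0.008,"dz":-0.16,"ax":0,"ay":0,"az":0,"hand":0.43}]' 30; python3 d.py .5955 .085 .1065 .025 0;  python3 - <<'E'
from ov import *
go({},'c30_',[('scene',270,190,350,250,10)])
E
```

```text
t: 40.98
tool_pos: [0.5947, 0.0845, 0.1883]
eef_rot: [0.001, 1.0, 0.013, -0.001]
wrist_force: [0.2, -0.1, -0.5]
finger_gap: 0.431
now [0.5947 0.0845 0.1883] t 40.98 gap 0.431 F [ 0.2 -0.1 -0.5]
d [ 0.0018 -0.0012  0.1637] a [0.0028 0.0018 0.    ]
```

View pics/c30_0.png

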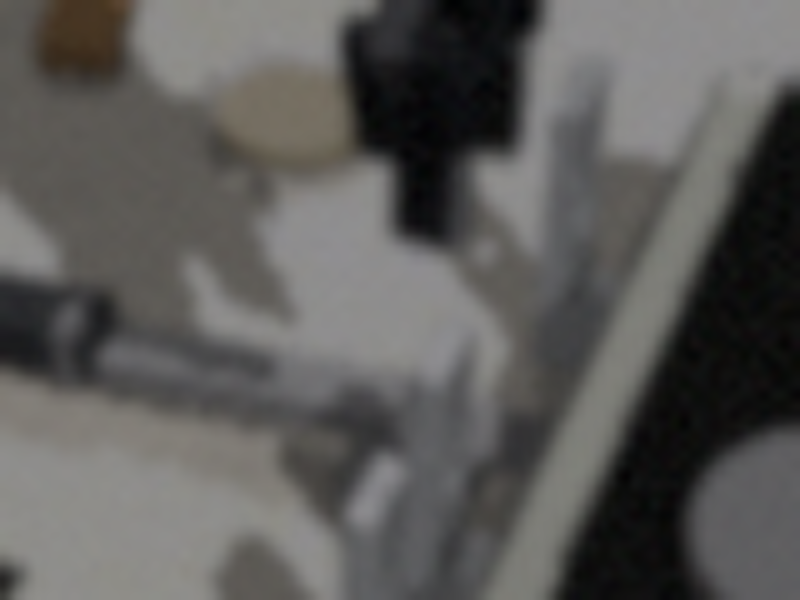

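```bash
python3 -m crank '[{"dx":0.001,"dy":0,"dz":0.06,"ax":0,"ay":0,"az":0,"hand":0.43},{"dx":0.001,"dy":0,"dz":0.12,"ax":0,"ay":0,"az":0,"hand":0.43},{"dx":0.001,"dy":0,"dz":0.16,"ax":0,"ay":0,"az":0,"hand":0.43},{"dx":0.001,"dy":0,"dz":0.163,"ax":0,"ay":0,"az":0,"hand":0.43},{"dx":0.001,"dy":0,"dz":0.163,"ax":0,"ay":0,"az":0,"hand":0.1},{"dx":0.001,"dy":0,"dz":0.163,"ax":0,"ay":0,"az":0,"hand":0.1},{"dx":0.001,"dy":0,"dz":0.163,"ax":0,"ay":0,"az":0,"hand":0.1}]' 30; python3 d.py .5955 .088 .1065 .025 0
```

```text
t: 41.9
tool_pos: [0.5967, 0.0845, 0.1074]
eef_rot: [0.001, 1.0, 0.012, 0.0]
wrist_force: [-0.0, 0.5, -1.4]
finger_gap: 0.325
now [0.5967 0.0845 0.1074] t 41.9 gap 0.325 F [-0.   0.5 -1.4]
d [-0.0022 -0.0071  0.0019] a [ 0.0025 -0.0006 -0.0001]
```

```bash
python3 -m crank '[{"dx":0,"dy":-0.004,"dz":0,"ax":0,"ay":0,"az":0,"hand":0.1},{"dx":0,"dy":-0.007,"dz":0,"ax":0,"ay":0,"az":0,"hand":0.1},{"dx":0,"dy":-0.007,"dz":0.001,"ax":0,"ay":0,"az":0,"hand":0.1},{"dx":0,"dy":-0.007,"dz":0.003,"ax":0,"ay":0,"az":0,"hand":0.1},{"dx":0,"dy":-0.007,"dz":0.003,"ax":0,"ay":0,"az":0,"hand":0.4},{"dx":0,"dy":-0.007,"dz":0.003,"ax":0,"ay":0,"az":0,"hand":0.43},{"dx":0,"dy":-0.007,"dz":0.003,"ax":0,"ay":0,"az":0,"hand":0.43},{"dx":0,"dy":-0.007,"dz":-0.08,"ax":0,"ay":0,"az":0,"hand":0.43},{"dx":0,"dy":-0.007,"dz":-0.14,"ax":0,"ay":0,"az":0,"hand":0.45},{"dx":-0.02,"dy":0.1,"dz":-0.17,"ax":0,"ay":0,"az":0,"hand":0.5},{"dx":-0.06,"dy":0.2,"dz":-0.17,"ax":0,"ay":0,"az":0,"hand":0.55},{"dx":-0.094,"dy":0.33,"dz":-0.12,"ax":0,"ay":0,"az":0,"hand":0.55}]' 30; python3 d.py .549 -.078 .1 .03 -.09;  python3 - <<'E'
from ov import *
go({},'c31_',[('scene',210,150,350,255,5.7),('top',165,150,325,270,5)])
E
```

```text
t: 43.4
tool_pos: [0.5564, -0.0743, 0.1728]
eef_rot: [0.001, 1.0, 0.013, 0.003]
wrist_force: [1.5, -0.1, -0.0]
finger_gap: 0.554
now [ 0.5564 -0.0743  0.1728] t 43.4 gap 0.554 F [ 1.5 -0.1 -0. ]
d [-0.0158  0.0066  0.1456] a [ 0.1181 -0.0065 -0.0046]
```

View pics/c31_0.png

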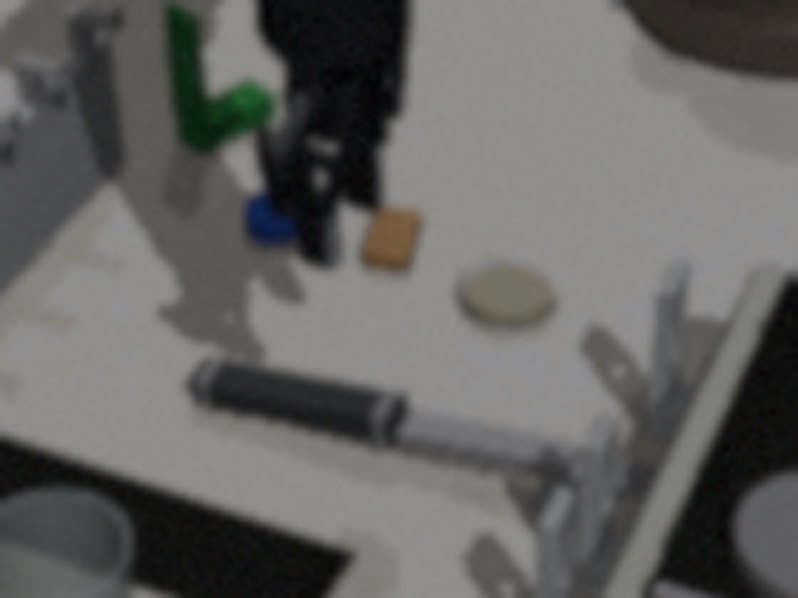

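View pics/c31_1.png

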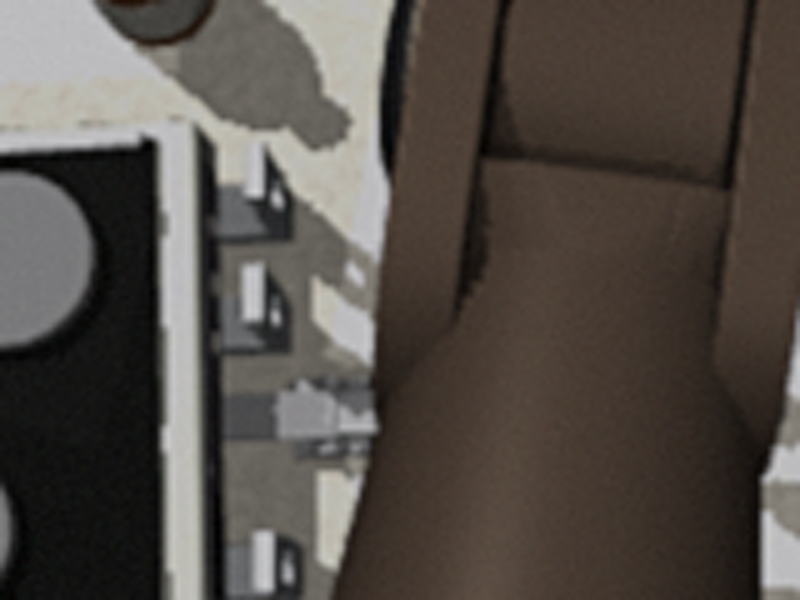

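```bash
python3 d.py .549 -.078 .042 .03 -.09; python3 -m crank '[{"dx":-0.012,"dy":0.005,"dz":0.07,"ax":0.06,"ay":0,"az":-0.005,"hand":0.55},{"dx":-0.0158,"dy":0.007,"dz":0.15,"ax":0.118,"ay":-0.006,"az":-0.005,"hand":0.55},{"dx":-0.0158,"dy":0.007,"dz":0.2,"ax":0.118,"ay":-0.006,"az":-0.005,"hand":0.55},{"dx":-0.0158,"dy":0.007,"dz":0.2,"ax":0.118,"ay":-0.006,"az":-0.005,"hand":0.55}]' 80;  python3 d.py .549 -.078 .042 .03 -.09;  python3 - <<'E'
from ov import *
go({},'c32_',[('scene',210,150,350,255,5.7)])
E
```

```text
now [ 0.5534 -0.0774  0.1692] t 43.5 gap 0.549 F [ 0.6  1.  -0.5]
d [-0.0082  0.0003  0.2544] a [ 0.1185  0.0027 -0.0139]
t: 44.0
tool_pos: [0.544, -0.0808, 0.0675]
eef_rot: [-0.045, 0.999, 0.011, -0.006]
wrist_force: [0.4, 2.1, 0.9]
finger_gap: 0.55
now [ 0.544  -0.0808  0.0675] t 44.0 gap 0.55 F [0.4 2.1 0.9]
d [ 0.0107 -0.0008  0.0511] a [-0.0009  0.0133 -0.0096]
```

View pics/c32_0.png

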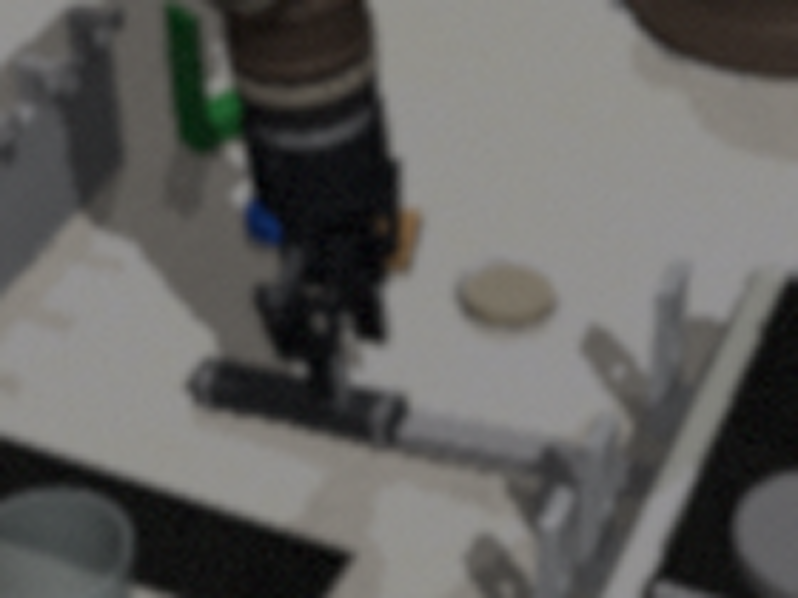

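```bash
python3 -m crank '[{"dx":0.011,"dy":-0.001,"dz":0,"ax":0,"ay":0.013,"az":-0.01,"hand":0.55},{"dx":0.011,"dy":-0.001,"dz":0.02,"ax":0,"ay":0.013,"az":-0.01,"hand":0.55},{"dx":0.011,"dy":-0.001,"dz":0.04,"ax":0,"ay":0.013,"az":-0.01,"hand":0.55},{"dx":0.011,"dy":-0.001,"dz":0.05,"ax":0,"ay":0.013,"az":-0.01,"hand":0.55},{"dx":0.011,"dy":-0.001,"dz":0.05,"ax":0,"ay":0.013,"az":-0.01,"hand":0.55},{"dx":0.011,"dy":-0.001,"dz":0.05,"ax":0,"ay":0.013,"az":-0.01,"hand":0.1},{"dx":0.011,"dy":-0.001,"dz":0.05,"ax":0,"ay":0.013,"az":-0.01,"hand":0.1},{"dx":0.011,"dy":-0.001,"dz":0.05,"ax":0,"ay":0.013,"az":-0.01,"hand":0.1},{"dx":0.011,"dy":-0.001,"dz":0.05,"ax":0,"ay":0.013,"az":-0.01,"hand":0.1}]' 80;  for a in "-.0763 .054 0" "-.0724 .0672 .1" "-.0673 .0801 .2" "-.0615 .0913 .29"; do set -- $a; python3 d.py .5495 $1 $2 .028 $3; done
```

```text
t: 45.18
tool_pos: [0.5506, -0.0782, 0.0448]
eef_rot: [-0.045, 0.999, 0.015, 0.001]
wrist_force: [-1.4, 0.3, 5.7]
finger_gap: 0.254
now [ 0.5506 -0.0782  0.0448] t 45.17 gap 0.254 F [-1.4  0.3  5.7]
d [-0.0021 -0.0054 -0.018 ] a [-0.1144 -0.0041  0.0036]
now [ 0.5506 -0.0782  0.0448] t 45.17 gap 0.254 F [-1.4  0.3  5.7]
d [-0.0018 -0.0155 -0.0436] a [-0.2417 -0.0043  0.0034]
now [ 0.5506 -0.0782  0.0448] t 45.17 gap 0.254 F [-1.4  0.3  5.7]
d [-0.0014 -0.028  -0.0684] a [-0.369  -0.0045  0.0032]
now [ 0.5506 -0.0782  0.0448] t 45.17 gap 0.254 F [-1.4  0.3  5.7]
d [-0.0009 -0.0416 -0.0897] a [-0.4836 -0.0046  0.003 ]
```

```bash
python3 -m crank '[{"dx":0,"dy":-0.002,"dz":-0.011,"ax":-0.05,"ay":0,"az":0,"hand":0.1},{"dx":-0.001,"dy":-0.0054,"dz":-0.022,"ax":-0.114,"ay":0,"az":0,"hand":0.1},{"dx":-0.001,"dy":-0.01,"dz":-0.035,"ax":-0.178,"ay":0,"az":0,"hand":0.1},{"dx":-0.001,"dy":-0.0155,"dz":-0.048,"ax":-0.242,"ay":0,"az":0,"hand":0.1},{"dx":-0.001,"dy":-0.0155,"dz":-0.048,"ax":-0.242,"ay":0,"az":0,"hand":0.1}]' 80;  python3 d.py .5495 -.0673 .0826 .028 .2; python3 - <<'E'
from ov import *
go({},'c33_',[('scene',250,170,390,275,5.7)])
E
```

```text
t: 45.8
tool_pos: [0.5496, -0.0721, 0.069]
eef_rot: [0.05, 0.999, 0.016, 0.002]
wrist_force: [0.9, -1.4, -2.4]
finger_gap: 0.25
now [ 0.5496 -0.0721  0.069 ] t 45.8 gap 0.25 F [ 0.9 -1.4 -2.4]
d [ 0.0001 -0.0068 -0.028 ] a [-0.1271 -0.0041  0.0039]
```

View pics/c33_0.png

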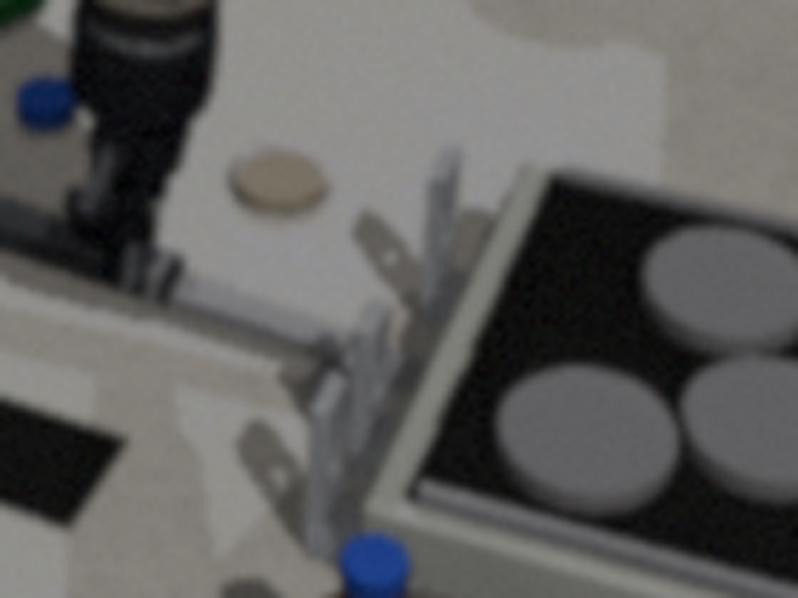

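```bash
python3 -m crank '[{"dx":0,"dy":-0.003,"dz":-0.014,"ax":-0.064,"ay":0,"az":0,"hand":0.1},{"dx":0,"dy":-0.0068,"dz":-0.028,"ax":-0.127,"ay":0,"az":0,"hand":0.1},{"dx":0,"dy":-0.0068,"dz":-0.028,"ax":-0.127,"ay":0,"az":0,"hand":0.1},{"dx":0,"dy":-0.0068,"dz":-0.028,"ax":-0.127,"ay":0,"az":0,"hand":0.1}]' 80;  python3 d.py .5495 -.0673 .0846 .028 .2; python3 - <<'E'
from ov import *
go({},'c34_',[('scene',250,170,390,275,5.7)])
E
```

```text
t: 46.35
tool_pos: [0.5488, -0.0673, 0.0812]
eef_rot: [0.098, 0.995, 0.015, 0.002]
wrist_force: [0.1, 2.0, -6.9]
finger_gap: 0.255
now [ 0.5488 -0.0673  0.0812] t 46.35 gap 0.255 F [ 0.1  2.  -6.9]
d [ 0.0014  0.0014 -0.0067] a [-0.0047 -0.0018  0.0033]
```

View pics/c34_0.png

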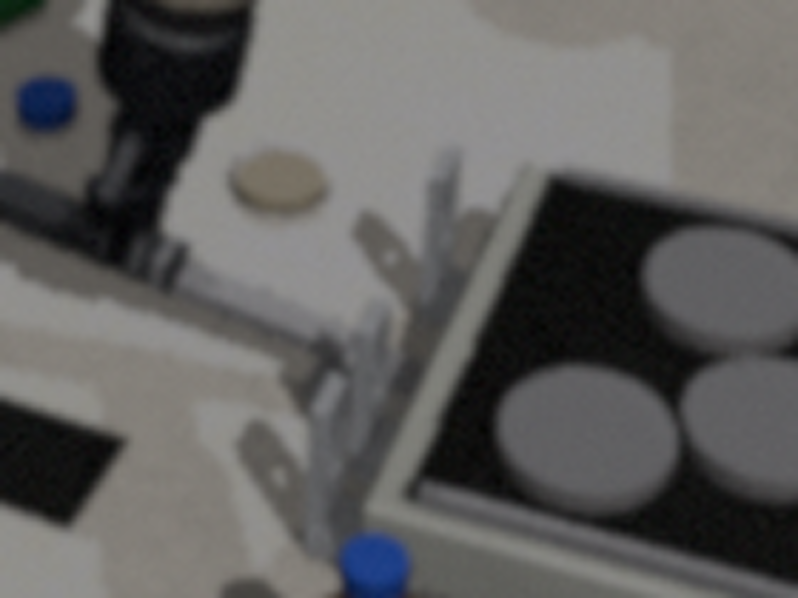

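```bash
python3 -m crank '[{"dx":0.0005,"dy":0,"dz":-0.004,"ax":0,"ay":0,"az":0,"hand":0.1},{"dx":0.0005,"dy":0.015,"dz":-0.004,"ax":0,"ay":0,"az":0,"hand":0.1},{"dx":0.0005,"dy":0.035,"dz":-0.004,"ax":0,"ay":0,"az":0,"hand":0.1},{"dx":0.0005,"dy":0.06,"dz":-0.004,"ax":0,"ay":0,"az":0,"hand":0.1},{"dx":0.0005,"dy":0.09,"dz":-0.006,"ax":0,"ay":0,"az":0,"hand":0.1},{"dx":0.0005,"dy":0.12,"dz":-0.01,"ax":0,"ay":0,"az":0,"hand":0.1},{"dx":0.0005,"dy":0.12,"dz":-0.06,"ax":0,"ay":0,"az":0,"hand":0.1},{"dx":0.0005,"dy":0.12,"dz":-0.12,"ax":0,"ay":0,"az":0,"hand":0.1},{"dx":0.0005,"dy":0.12,"dz":-0.12,"ax":0,"ay":0,"az":0,"hand":0.1}]' 80;  python3 d.py .667 -.147 .16 0 0; python3 - <<'E'
from ov import *
go({},'c35_',[('scene',210,150,390,285,4.4),('scene',290,170,390,245,8)])
E
```

```text
t: 47.52
tool_pos: [0.5521, -0.1153, 0.1546]
eef_rot: [0.099, 0.995, 0.015, 0.005]
wrist_force: [0.8, -0.5, -9.0]
finger_gap: 0.256
now [ 0.5521 -0.1153  0.1546] t 47.52 gap 0.256 F [ 0.8 -0.5 -9. ]
d [0.2277 0.0709 0.0046] a [ 0.2519 -0.0118  0.0379]
```

View pics/c35_0.png

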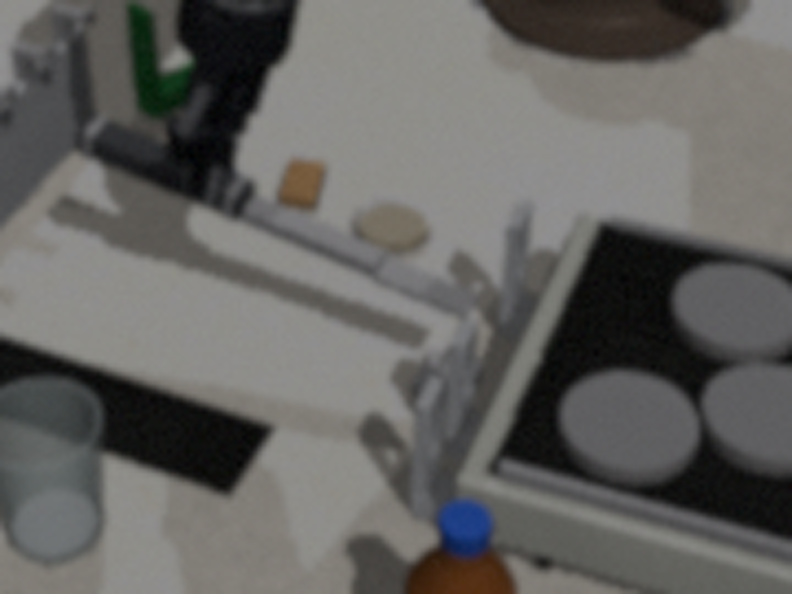

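View pics/c35_1.png

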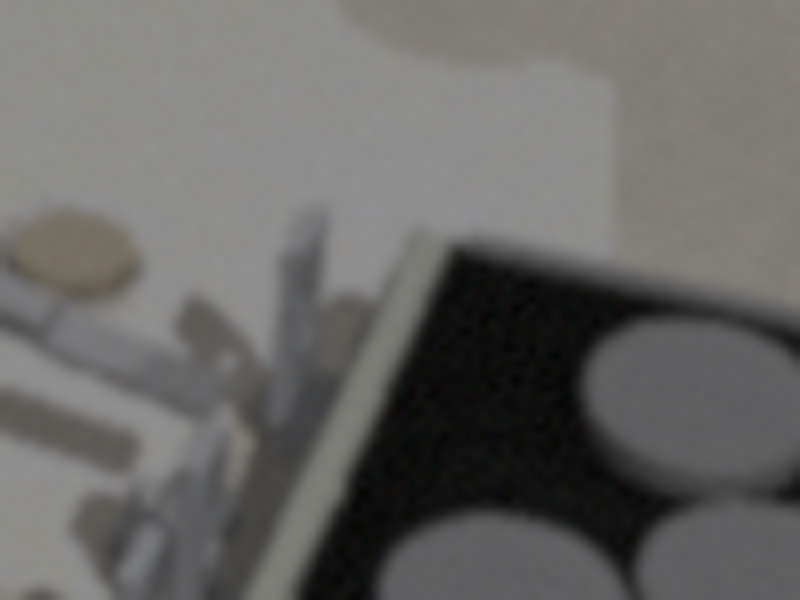

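```bash
python3 -m crank '[{"dx":0,"dy":0,"dz":-0.03,"ax":0.06,"ay":0,"az":0,"hand":0.1},{"dx":0,"dy":0.02,"dz":-0.05,"ax":0.15,"ay":0,"az":0.01,"hand":0.1},{"dx":0.05,"dy":0.025,"dz":-0.04,"ax":0.252,"ay":-0.01,"az":0.02,"hand":0.1},{"dx":0.12,"dy":0.03,"dz":-0.035,"ax":0.252,"ay":-0.012,"az":0.038,"hand":0.1},{"dx":0.2,"dy":0.04,"dz":-0.03,"ax":0.252,"ay":-0.012,"az":0.038,"hand":0.1},{"dx":0.228,"dy":0.06,"dz":-0.03,"ax":0.252,"ay":-0.012,"az":0.038,"hand":0.1},{"dx":0.228,"dy":0.06,"dz":-0.03,"ax":0.252,"ay":-0.012,"az":0.038,"hand":0.1},{"dx":0.228,"dy":0.06,"dz":-0.03,"ax":0.252,"ay":-0.012,"az":0.038,"hand":0.1}]' 80;  python3 d.py .667 -.207 .1 0 0; python3 - <<'E'
from ov import *
go({},'c36_',[('scene',150,130,390,310,3.3)])
E
```

```text
t: 48.62
tool_pos: [0.6639, -0.138, 0.1704]
eef_rot: [-0.001, 1.0, -0.0, -0.004]
wrist_force: [0.1, 0.5, -9.4]
finger_gap: 0.258
now [ 0.6639 -0.138   0.1704] t 48.62 gap 0.258 F [ 0.1  0.5 -9.4]
d [0.0074 0.1381 0.1406] a [-0.0017  0.0109 -0.0005]
```

View pics/c36_0.png

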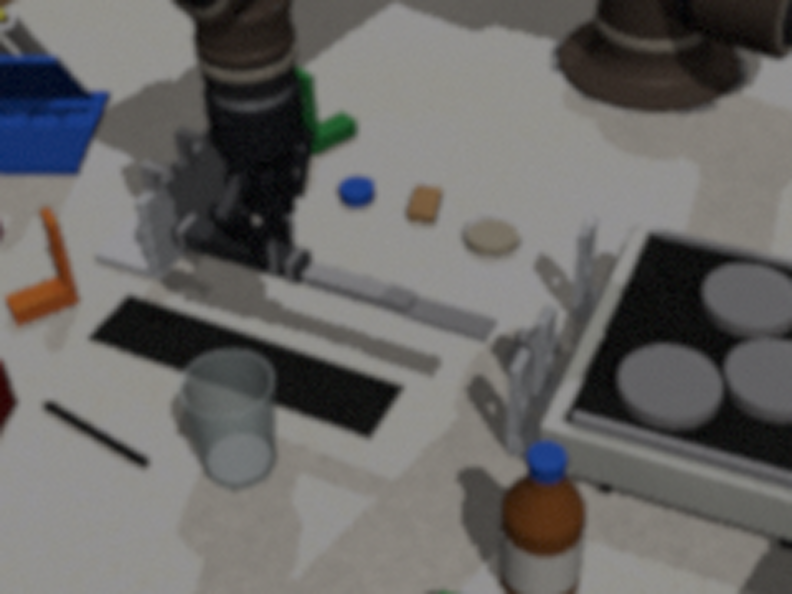

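```bash
python3 -m crank '[{"dx":0.004,"dy":0.05,"dz":0,"ax":0,"ay":0.01,"az":0,"hand":0.1},{"dx":0.006,"dy":0.1,"dz":0.02,"ax":0,"ay":0.01,"az":0,"hand":0.1},{"dx":0.006,"dy":0.138,"dz":0.06,"ax":0,"ay":0.01,"az":0,"hand":0.1},{"dx":0.006,"dy":0.138,"dz":0.11,"ax":0,"ay":0.01,"az":0,"hand":0.1},{"dx":0.006,"dy":0.138,"dz":0.16,"ax":0,"ay":0.01,"az":0,"hand":0.1},{"dx":0.006,"dy":0.138,"dz":0.2,"ax":0,"ay":0.01,"az":0,"hand":0.1},{"dx":0.006,"dy":0.138,"dz":0.22,"ax":0,"ay":0.01,"az":0,"hand":0.1},{"dx":0.006,"dy":0.138,"dz":0.22,"ax":0,"ay":0.01,"az":0,"hand":0.1}]' 80;  python3 d.py .667 -.207 .039 0 0; python3 - <<'E'
from ov import *
s=manip.state();T=s['tool_pos']+[0,.002,-.035]
go({'b':(BAR,T,np.pi/2,(0,255,0)),'m':P['mat']},'c37_',[('scene',150,150,320,280,4.6),('top',225,140,425,290,4)])
E
```

```text
t: 49.68
tool_pos: [0.6651, -0.2071, 0.0593]
eef_rot: [-0.001, 1.0, -0.0, -0.001]
wrist_force: [-0.3, 1.8, -8.1]
finger_gap: 0.253
now [ 0.6651 -0.2071  0.0593] t 49.67 gap 0.253 F [-0.3  1.8 -8.1]
d [ 0.0039 -0.0001  0.0405] a [-0.0026  0.003  -0.0011]
```

View pics/c37_0.png

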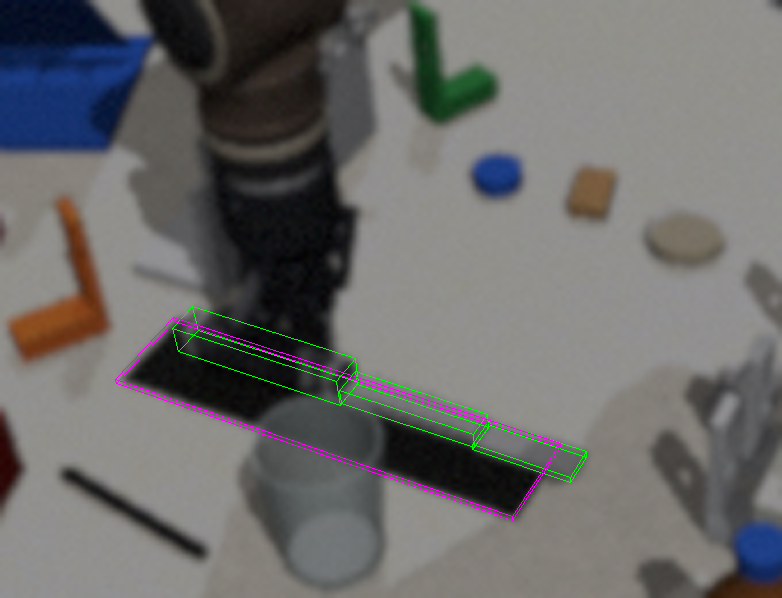

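View pics/c37_1.png

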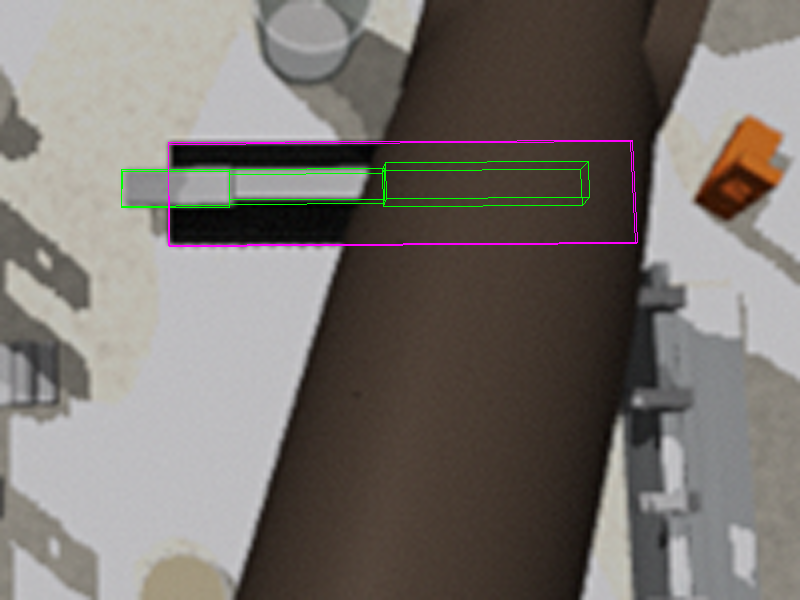

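```bash
python3 -m crank '[{"dx":0.003,"dy":0,"dz":0.015,"ax":0,"ay":0.003,"az":0,"hand":0.1},{"dx":0.003,"dy":0,"dz":0.03,"ax":0,"ay":0.003,"az":0,"hand":0.1},{"dx":0.003,"dy":0,"dz":0.038,"ax":0,"ay":0.003,"az":0,"hand":0.1},{"dx":0.003,"dy":0,"dz":0.038,"ax":0,"ay":0.003,"az":0,"hand":0.1}]' 80;  python3 d.py .667 -.207 .039 0 0
```

```text
t: 50.28
tool_pos: [0.6675, -0.207, 0.0417]
eef_rot: [-0.001, 1.0, -0.0, 0.001]
wrist_force: [-0.3, 1.0, -9.1]
finger_gap: 0.253
now [ 0.6675 -0.207   0.0417] t 50.27 gap 0.253 F [-0.3  1.  -9.1]
d [-0.0009  0.0001  0.0054] a [-0.0017 -0.0026 -0.0006]
```

```bash
python3 -m crank '[{"dx":0,"dy":0,"dz":0.005,"ax":0,"ay":0,"az":0,"hand":0.1},{"dx":0,"dy":0,"dz":0.008,"ax":0,"ay":0,"az":0,"hand":0.1},{"dx":0,"dy":0,"dz":0.008,"ax":0,"ay":0,"az":0,"hand":0.1}]' 80;  python3 d.py .667 -.207 .039 0 0
```

```text
t: 50.65
tool_pos: [0.6678, -0.2071, 0.0398]
eef_rot: [-0.0, 1.0, -0.0, 0.002]
wrist_force: [-5.9, 2.1, 6.1]
finger_gap: 0.253
now [ 0.6678 -0.2071  0.0398] t 50.65 gap 0.253 F [-5.9  2.1  6.1]
d [-0.0017 -0.0001  0.0016] a [-0.001  -0.0051 -0.0005]
```

On the mat. Release, retreat, check everything.

```bash
python3 -m crank '[{"dx":0,"dy":0,"dz":0.003,"ax":0,"ay":0,"az":0,"hand":0.32},{"dx":0,"dy":0,"dz":0,"ax":0,"ay":0,"az":0,"hand":0.5},{"dx":0,"dy":0,"dz":0,"ax":0,"ay":0,"az":0,"hand":0.5},{"dx":0,"dy":0,"dz":-0.06,"ax":0,"ay":0,"az":0,"hand":0.5},{"dx":0,"dy":0,"dz":-0.15,"ax":0,"ay":0,"az":0,"hand":0.5},{"dx":0,"dy":0,"dz":-0.25,"ax":0,"ay":0,"az":0,"hand":0.5},{"dx":-0.12,"dy":0,"dz":-0.33,"ax":0,"ay":0,"az":0,"hand":0.5},{"dx":-0.24,"dy":0,"dz":-0.35,"ax":0,"ay":0,"az":0,"hand":0.5},{"dx":-0.36,"dy":0,"dz":-0.35,"ax":0,"ay":0,"az":0,"hand":0.5},{"dx":-0.48,"dy":0,"dz":-0.35,"ax":0,"ay":0,"az":0,"hand":0.5},{"dx":-0.6,"dy":0,"dz":-0.35,"ax":0,"ay":0,"az":0,"hand":0.5},{"dx":-0.7,"dy":0,"dz":-0.35,"ax":0,"ay":0,"az":0,"hand":0.5}]' 80; python3 - <<'E'
from ov import *
D={'b':(BAR,[.667,-.205,.004],np.pi/2,(0,255,0)),'m':P['mat']}
go(D,'e0_',[('top',225,140,425,290,4)])
S=[(SHIM,p,np.pi/2+.025,(0,255,255)) for p in([.6522,.087,0],[.5965,.0855,0],[.4656,.078,0])]
D={i:s for i,s in enumerate(S)}
D['s']=(SHK,[.545,.1085,.022],np.pi/2+.028,(0,0,255))
go(D,'e1_',[('top',105,150,285,285,4.4),('scene',290,180,430,290,5.5)])
go({},'e2_',[('scene',120,100,440,340,2.5),('top',150,150,250,300,4)])
E
```

```text
t: 52.15
tool_pos: [0.3151, -0.2067, 0.2136]
eef_rot: [-0.0, 1.0, -0.0, 0.002]
wrist_force: [-0.2, -0.2, 0.9]
finger_gap: 0.496
```

View pics/e0_0.png

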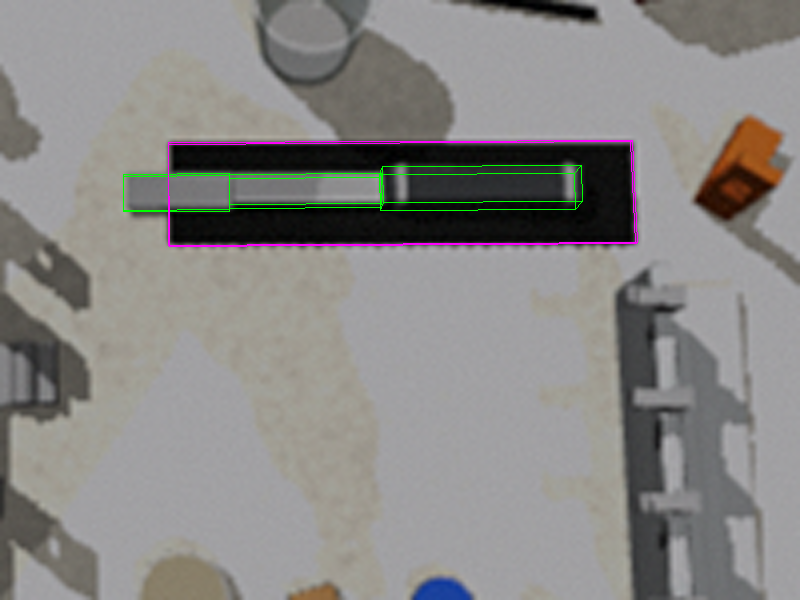

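View pics/e1_0.png

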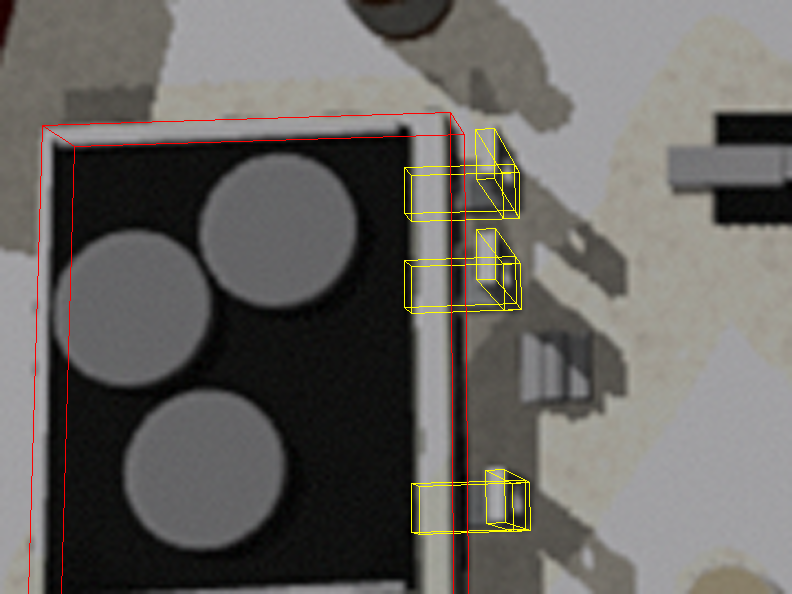

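View pics/e1_1.png

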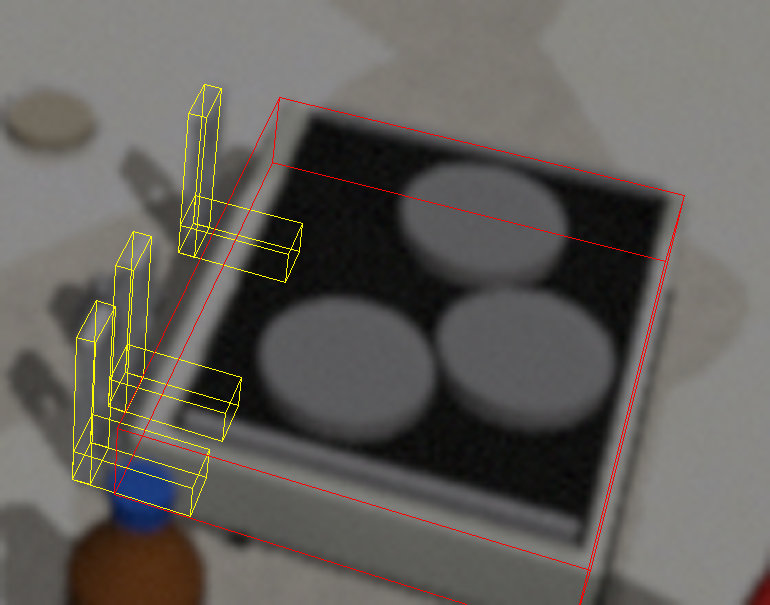

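View pics/e2_0.png

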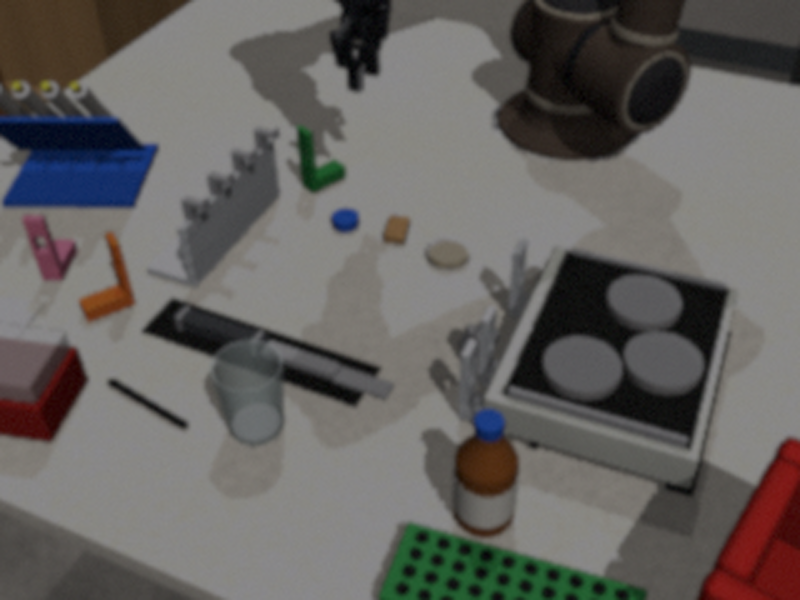

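View pics/e2_1.png

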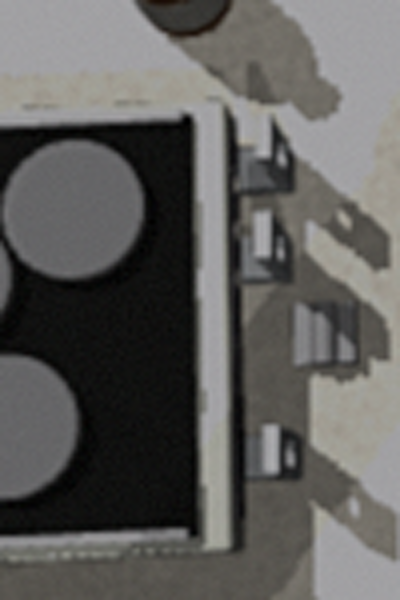

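```bash
python3 - <<'E'
from ov import *
for u,v in((234,150),(237,240),(241,455),(243,548)): print(ray('top',150+u/4,150+v/4,.022))
go({'m':(SHIM,[.4656,.078,0],np.pi/2+.025,(0,255,255))},'e3_',[('top',195,170,245,280,8)])
go({},'e4_',[('top',195,170,245,240,10),('scene',290,185,350,270,8)])
E
```

```text
[0.66612143 0.11737197 0.022     ]
[0.6065285  0.11417809 0.022     ]
[0.46835767 0.10876976 0.022     ]
[0.4103453 0.1063304 0.022    ]
```

View pics/e4_0.png

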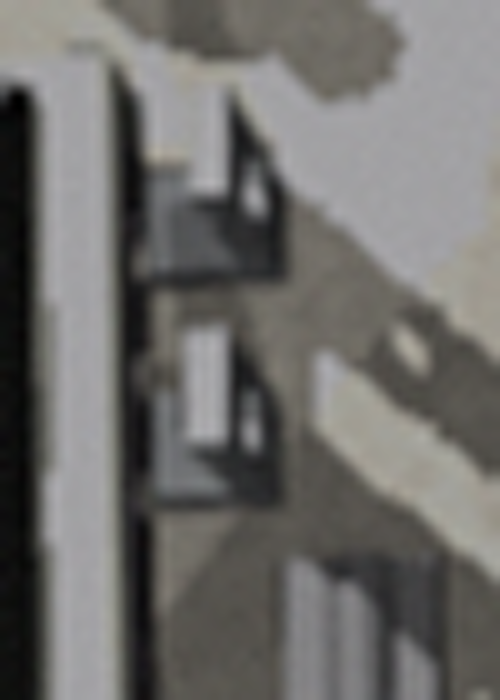

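View pics/e3_0.png

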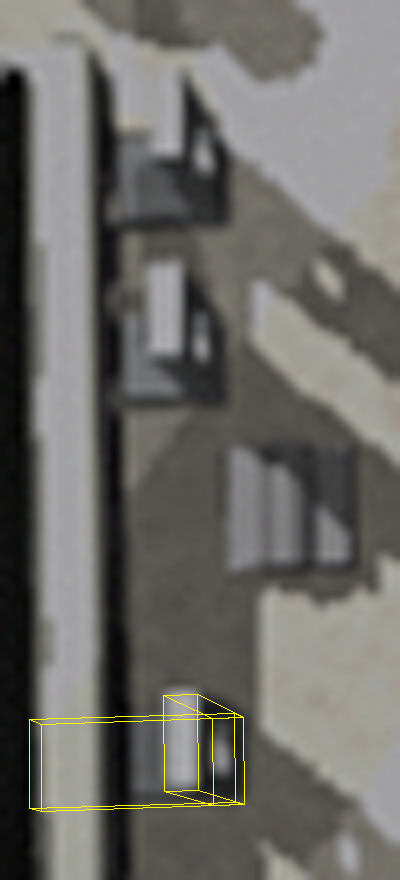

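View pics/e4_1.png

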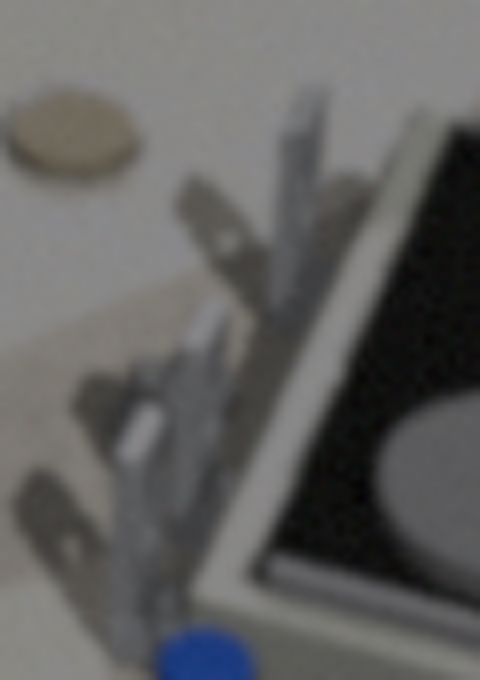

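```bash
python3 - <<'E'
from workcell import order,manip
print(manip.state()['t']); print(order.hand_in())
E
```

```text
52.55
the job is handed in; nothing more can be done
None
```

The job is handed in at t = 52.6 s of the 210 s allowed: the shaker rests on the shims and the bar is back on its mat.

I set the fulcrum block about 50 mm in front of the edge and levered the edge up with the bar. All three shims on the rack (one peg was empty) went under it. Then I drew the bar out and laid it back on the mat.

**What the last pictures showed:**
- **Shims:** all three stand upright, flat on the bench, with blades about 31, 34 and 33 mm under the edge. An earlier estimate put the first only 26.5 mm in and the second 28.7 mm. I pushed the first about 5 mm and the second about 3.5 mm deeper before drawing the bar out.
- **Shaker:** the front did not drop further once the bar came away, so I take it to be resting level on the shims. I did not measure the level separately.
- **Bar:** it lies lengthwise on the mat's centre line. Its origin is about 15 mm behind the mat's centre and its centre of mass within about 5 mm of it. Its tip overhangs the mat by about 26 mm, because it started with its origin near the mat's centre and I read "middle" that way. If "middle" means the bar's full length centred, it is about 30 mm too far toward the tip.
- **Everything else:** in the last scene picture the bystanders and the coloured look-alikes stand where they were. I saw no sign of the block or bar having been knocked.
- **Overlay mismatch:** the drawn shaker outline sat a few pixels off in the scene camera, both at the start and at the end, while it fitted the top camera. I put that down to the shape of the housing.

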